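# Change over a germination chamber and set its photo scale

### The arm

A 6-joint arm with a two-finger parallel gripper is mounted at the origin on the work surface. World frame = base frame: x ahead of the robot, y to its left, z up, the work surface at z = 0. Lengths are in mm, angles in rad, forces in N, time in s.
With the tool pointing down it reaches from about 250 to 725 mm from the base axis. Payload 4 kg.
Tool frame: the origin (TCP) lies midway between the tips of the shut fingers; the grasp point (between the pads) lies 19 mm behind it; z points along the fingers, y is the direction in which the jaws open and shut (so a half turn about z gives the same grasp; the last joint's range is limited). The gripper opens to 85 mm and grips with 20 to 120 N. Pads are 22 mm wide; open, the fingers measure 114 mm over their backs; the gripper's body (76 mm by 85 mm) begins 54 mm behind the grasp point. The pads swing forward as they close: fully open they stand 13 mm farther back than shut.
Start: joints at [-1.336, 0.241, 0.005, 1.335, 0, 1.571], TCP at [116.322, -486.28, 206.606] pointing down, gripper open.
Joint ranges: [-2.72, 2.72], [-1.05, 1.87], [-1.09, 1.28], [-1.99, 2.15], [-1.42, 1.44], [-3.14, 3.14]. Speed limits (rad/s): [2.79, 2.79, 3.14, 3.14, 3.14, 3.14].

### API

Orientations are given as a rotation vector (axis times angle).
In Python, from plant import r gives the robot as it stands. The module is installed in compiled form; this text tells all that it offers.
- The arm moves only by the shell command python3 -m handwheel 'ROWS' [FORCE]. ROWS is JSON, a list of rows, each an object of numbers: "tx", "ty", "tz": the shift along the tool's x, y, z in m; "ax", "ay", "az": the turn, a rotation vector about the tool's x, y, z in rad; "jaw": the closure, from -1 (fully open) to 1 (shut). In form: [{"tx": .., "ty": .., "tz": .., "ax": .., "ay": .., "az": .., "jaw": ..}, ...]. A call has exactly 10 rows; each row shifts and turns the commanded pose from where the row before left it, along the tool's axes as they then stand; what a row does not reach is not made up. A row lasts 1/12 s, in which the tool goes at most 41.7 mm and 7.16 degrees, less where a joint would pass 70% of its speed; a pose out of reach is approached as far as the arm can. A call with a gripper value outside its range is refused whole. The fingers move at their own pace and stop on an object; FORCE is the grip in N (left out, the last holds). Time passes only in rows, so rows that do not move let the fingers close, or fill a call up. It gives the time, the measured TCP pose, the force and the opening at its end, in the units of the state.
- r.sense(): the state, without advancing time (a new reading comes with each control period).
- r.read_camera(name): name is "side" or "top" or "wrist"; returns a dict with "pixels" (480x640x3 uint8, red, green, blue), "fx", "fy", "cx", "cy" (pixels), "T" (4x4, takes a point from camera to world coordinates); the wrist camera has in their place "tool_from_camera" (4x4, takes a point from camera to tool coordinates, whose origin is the TCP and whose axes are the flange's). Camera axes: x right, y down, z forward; pixel columns grow to the right and rows downward; lengths in mm; the calibration is good to about 2 mm. A picture is of the moment at which its call begins: read the wrist's pose just before it. There is no depth.
- r.hand_in(): hands the job in, once; it reports no verdict.
The state is a dict: "time": time; "q": joint angles; "qvel": joint speeds; "tau": joint torques, N m; "eef_pos": TCP position; "orientation": TCP orientation; "force": force on the tool from outside, world axes, zero at the start; "ft_torque": the same for the moment, N m; "gripper_width": opening from 0.0 (shut) to 1.0 (fully open).
Only numpy, scipy, OpenCV 4.12 (cv2) and the standard library are available. Lean on these libraries where they do the work, as an engineer would, in place of code of your own. Each camera call takes 0.05 s, during which the arm holds its last target.

### The job

Change over the round germination chamber: take its clear lid off, move every finished plant (white pots) from the dish to the blue tray and stand every fresh seedling (black pots) from the bench in the dish, all upright. Then set the lid back on the rim with its orange key well off to one side of the notch, and turn it on the rim until the key drops into the notch and the lid sits fully home all round. Also lay the aluminium rule flat on the bench as the scale for the time-lapse pictures, flush along the front edge of the chamber's square foot plate (the edge with the orange mark) and roughly centred on it; leave the big pot, the feed bottle and the label caddy where they are.

Things in the scene. Friction and masses are not known exactly. Their poses are not given: they have to be found in the camera images.
- base: The germination chamber's fixed base: a square black foot plate 210 x 210 mm, 8 mm thick, flat on the bench, with a shallow round sage-green dish fixed on its middle. Origin: centre of the plate's underside. -x is the front (roughly towards the robot), z up. Dish wall: inner radius 80 mm, outer 86 mm, its flat rim 32 mm above the origin.
- base_floor (a point): Centre of the dish floor, 10 mm above the base's origin. The dish has room for four pots standing in a ring, each with its centre 40 mm from this point.
- base_notch (a point): Middle of the one notch in the dish wall, at rim height, 83 mm from the dish axis, at the front (base -x). The notch is 18 mm wide and open at the top; an orange mark on the foot plate shows where it is.
- base_front (a point): Middle of the front edge of the foot plate: its straight 8 mm high side, 105 mm from the base's origin in -x and running along the base's y, the one beside the orange mark.
- lid: Loose clear lid, about 0.32 kg, starting fully home on the dish. Origin: centre of its lower end; z up. A clear skirt, outer radius 76 mm, open below, dips 14 mm into the dish. Above it a clear dome rises to a flat roof 74 mm above the origin (76 mm on the white disc of radius 40 mm in its middle), with a white bar handle. Fully home, its origin is 18 mm above the base's origin.
- lid_flange (a point): Centre of the underside of the lid's white flange, 14 mm above the lid's origin; outer radius 91 mm, 4 mm thick. It rests on the dish rim when the lid is home.
- lid_key (a point): Underside of the lid's orange key, at the lid's -x side, 83 mm from its axis. The key is 12 mm wide and sticks 8 mm down from the flange: away from the notch it rides on the rim, so that the lid stands up to 8 mm high, tilted about 3 degrees; in the notch the lid drops level by its own weight.
- lid_grip (a point): Point to grip on the lid's bar handle: on the lid's axis, 95 mm above the lid's origin. The bar is 64 mm long (along the lid's x), 14 mm thick (along y) and stands from 74 to 104 mm above the lid's origin.
- tray: Fixed shallow blue tray for the finished pots, 86 mm (x) by 190 mm (y) outside, walls 3 mm thick and 12 mm high, floor 3 mm above the origin (centre of the underside). It holds three pots in a row along its y, 58 mm apart.
- tray_in (a point): Centre of the tray's floor.
- old_a: Small round white pot, 40 mm in diameter, 50 mm high, 90 g, with a yellowing finished plant up to 22 mm above it. Origin: centre of the underside, z up. Starts on the dish floor under the lid. May be absent.
- old_b: As old_a (white). May be absent.
- old_c: As old_a (white). May be absent.
- new_a: Small round black pot, 40 mm in diameter, 50 mm high, 90 g, with a fresh green seedling up to 22 mm above it. Origin: centre of the underside, z up. Starts on the bench. May be absent.
- new_b: As new_a (black). May be absent.
- new_c: As new_a (black). May be absent.
- rule: Aluminium rule lying on the bench, 200 mm long (along its y), 50 mm wide (x), plate 5 mm thick, about 0.16 kg. A dark finger rib 12 mm wide, 180 mm long runs along its middle, up to 24 mm above the underside. Origin: centre of the underside. Both long edges are alike; when one is flush, the origin is 130 mm in front (-x) of the base's origin.
- big_pot: Bystander: large black pot with seedlings, 90 mm in diameter, 90 mm high. Origin: centre of the underside.
- feed_bottle: Bystander: white bottle with a blue cap, 64 mm in diameter, 170 mm high. Origin: centre of the underside.
- label_caddy: Bystander: open grey box 70 x 110 x 50 mm with plant labels standing in it up to 90 mm high. Origin: centre of the underside.

How it is judged (in metres and radians):
On the way, in this order (a step that is already met when the one before it is completed fails the run):
1. every white pot stands upright in the blue tray and every black pot upright on the floor of the dish (x of old_a in the frame of tray between -0.036 and 0.036 m and y of old_a in the frame of tray between -0.085 and 0.085 m and z of each of old_a, old_b, old_c in the frame of tray below 0.007 m and angle between each of old_a, old_b, old_c, new_a, new_b, new_c's own z axis and vertical below 0.1 rad and x of old_b in the frame of tray between -0.036 and 0.036 m and y of old_b in the frame of tray between -0.085 and 0.085 m and x of old_c in the frame of tray between -0.036 and 0.036 m and y of old_c in the frame of tray between -0.085 and 0.085 m and horizontal distance between each of new_a, new_b, new_c and base below 0.058 m and z of new_a in the frame of base between 0.007 and 0.014 m and z of new_b in the frame of base between 0.007 and 0.014 m and z of new_c in the frame of base between 0.007 and 0.014 m), for 0.2 s.
2. the lid rests on the dish rim, over the dish, with its key on the rim at least 20 mm to one side of the notch (horizontal distance between lid and base below 0.012 m and horizontal distance between lid_key and base_notch above 0.02 m and z of lid in the frame of base between 0.0195 and 0.028 m and contact force between lid and base above 0.5 N and angle between lid's own z axis and vertical below 0.12 rad), for 0.2 s.
3. the lid has been turned until its key has dropped into the notch and it sits fully home (horizontal distance between lid and base below 0.012 m and z of lid in the frame of base between 0.015 and 0.0195 m and angle between lid's own z axis and vertical below 0.025 rad and horizontal distance between lid_key and base_notch below 0.008 m), for 0.2 s.
At the end, for the whole second after the job is handed in: White pots upright (0.1 rad) in the tray, black ones on the dish floor; lid level (0.025 rad), within 1.5 mm of fully home, key in notch; rule flat on the bench along the foot plate's front edge: gap under 2.5 mm, parallel within 0.025 rad, centred within 30 mm; all at rest (all of step 1 and all of step 3 and x of rule in the frame of base between -0.1325 and -0.127 m and y of rule in the frame of base between -0.03 and 0.03 m and angle between the y axis of rule and the y axis of base, either way round below 0.025 rad and height (world z) of rule below 0.003 m and angle between rule's own z axis and vertical below 0.04 rad and linear speed of each of lid, rule below 0.02 m/s); the robot touches nothing.
It fails at once if the big pot is pushed more than 30 mm from its place or tipped over (distance of big_pot from where it was at the start of the episode above 0.03 m or angle between big_pot's own z axis and vertical above 0.5 rad).
It fails at once if the feed bottle is pushed more than 30 mm from its place or tipped over (distance of feed_bottle from where it was at the start of the episode above 0.03 m or angle between feed_bottle's own z axis and vertical above 0.5 rad).
It fails at once if the label caddy is pushed more than 30 mm from its place or tipped over (distance of label_caddy from where it was at the start of the episode above 0.03 m or angle between label_caddy's own z axis and vertical above 0.5 rad).
Of old_a, old_b, old_c only 2 to 3 are there at a start; the rules pass over those that are not, and their reading is None.
Of new_a, new_b, new_c only 2 to 3 are there at a start; the rules pass over those that are not, and their reading is None.
At some moment in a run one of lid, rule, old_a, new_a, old_b, new_b, old_c, new_c may be knocked a few centimetres aside while the robot is not near it.
It also fails if it takes over 210 s, if anything falls off the work surface, if the arm or the gripper's body presses on something with over 40 N, if the wrist force passes 120 N, or if a joint passes its speed limit or range.

## Working session

There is one attempt and no reset: what is moved stays moved. The work goes in short steps, Python scripts to look and compute and a shell command to move; the robot and the scene stay as the last step left them, time stands still between calls to the robot, and variables do not carry over. Pictures are saved under pics/ and viewed, and the job is handed in when it is done.

```bash
mkdir -p pics
cat > h.py <<'E'
import numpy as np, cv2
from plant import r
from scipy.spatial.transform import Rotation as R
def st():
    s=r.sense(); print({k:np.round(s[k],3).tolist() for k in ("time","q","eef_pos","orientation","force","gripper_width")}); return s
def snap(cam,name,crop=None,scale=1):
    s=r.sense(); c=r.read_camera(cam); im=c["pixels"]
    if crop: x0,y0,x1,y1=crop; im=im[y0:y1,x0:x1]
    if scale!=1: im=cv2.resize(im,None,fx=scale,fy=scale,interpolation=cv2.INTER_CUBIC)
    cv2.imwrite(f"pics/{name}.png",im[:,:,::-1]); return c,s
def camT(c,s):
    if "T" in c: return np.array(c["T"])
    T=np.eye(4);T[:3,:3]=R.from_rotvec(s["orientation"]).as_matrix();T[:3,3]=s["eef_pos"]
    return T@np.array(c["tool_from_camera"])
def px(c,T,u,v,z):
    d=T[:3,:3]@np.array([(u-c["cx"])/c["fx"],(v-c["cy"])/c["fy"],1]); o=T[:3,3]
    return o+d*(z-o[2])/d[2]
def proj(c,T,p):
    q=np.linalg.inv(T)@np.append(p,1); return [c["fx"]*q[0]/q[2]+c["cx"],c["fy"]*q[1]/q[2]+c["cy"]]
E
python3 - <<'E'
from h import *
s=st()
for n in("side","top","wrist"):
    c,s=snap(n,n+"0"); T=camT(c,s); print(n,c["fx"],c["fy"],c["cx"],c["cy"],T.round(3).tolist())
print(R.from_rotvec(s["orientation"]).as_matrix().round(3))
E
```

```text
{'time': 0.0, 'q': [-1.336, 0.241, 0.004, 1.335, 0.0, 1.571], 'eef_pos': [116.166, -485.594, 205.696], 'orientation': [-3.118, -0.368, 0.0], 'force': [0.082, -0.579, 0.235], 'gripper_width': 1.002}
side 526.6521603368028 526.6521603368028 321.68954565003577 243.7892745302657 [[-0.997, -0.033, 0.067, 532.127], [-0.073, 0.636, -0.768, 829.209], [-0.017, -0.771, -0.637, 817.664], [0.0, 0.0, 0.0, 1.0]]
top 436.2468038486957 436.2468038486957 316.1770260939291 243.08256783507244 [[0.021, -0.985, 0.172, 483.899], [-1.0, -0.022, -0.008, -40.643], [0.012, -0.171, -0.985, 916.451], [0.0, 0.0, 0.0, 1.0]]
wrist 423.02111885886825 423.02111885886825 317.8096350254046 241.7365570623924 [[0.233, -0.928, -0.291, 190.469], [-0.973, -0.223, -0.068, -468.605], [-0.001, 0.298, -0.954, 373.47], [0.0, 0.0, 0.0, 1.0]]
[[ 0.973  0.233 -0.   ]
 [ 0.233 -0.973  0.002]
 [-0.    -0.002 -1.   ]]
```

View pics/top0.png

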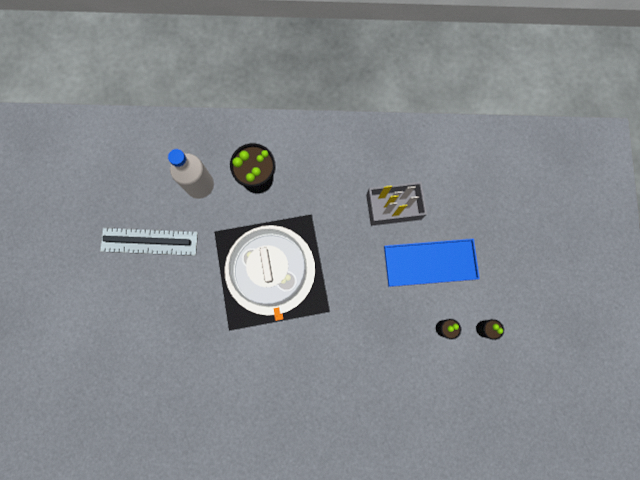

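View pics/side0.png

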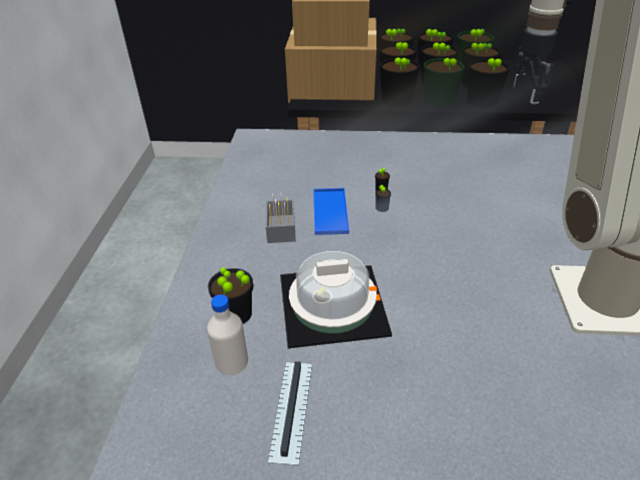

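View pics/wrist0.png

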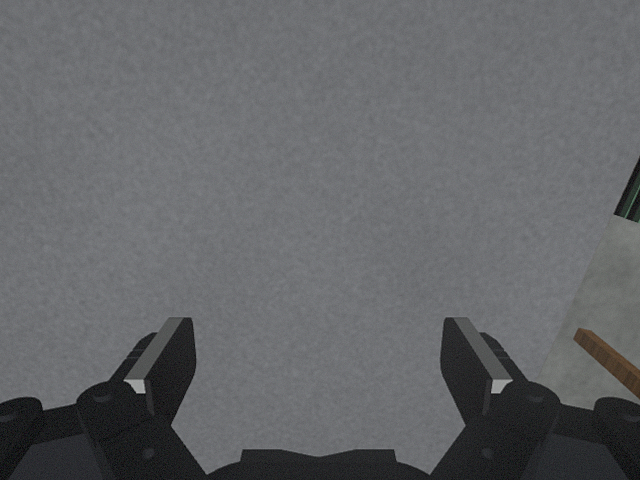

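The top view shows the lid centre at about (270,268), the black pots at (452,329) and (494,330), the tray at (431,263), and the rule at (149,242). I'll enlarge the details next.

Run:
```python
from h import *
snap("top","t1",(205,205,340,340),4.4)
snap("top","t2",(360,225,520,345),5)
snap("top","t3",(90,215,210,265),6)
snap("side","s1",(270,235,400,350),5)
```

```text
(no output)
```

View pics/t1.png

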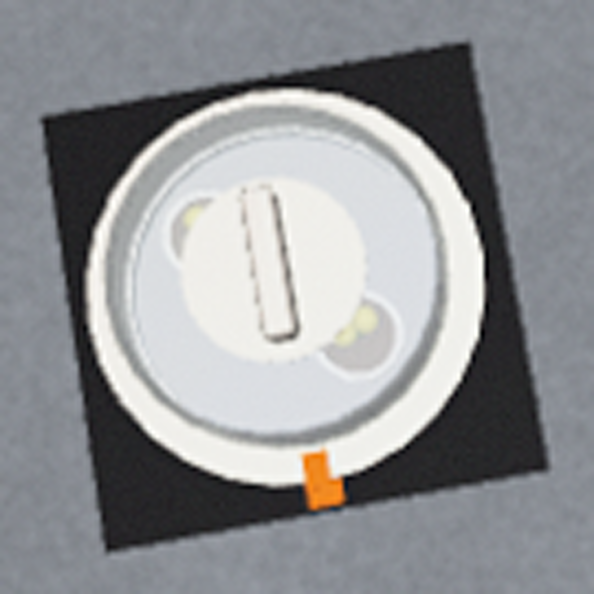

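View pics/t2.png

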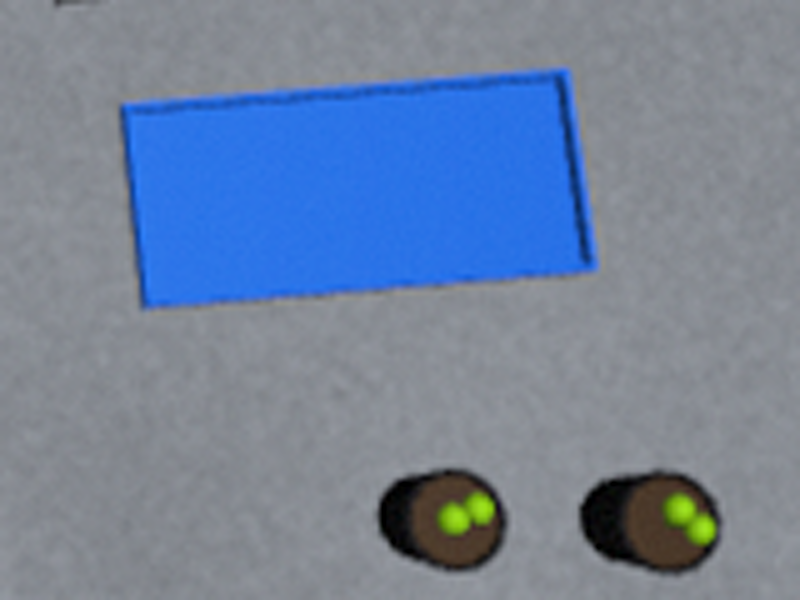

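View pics/t3.png

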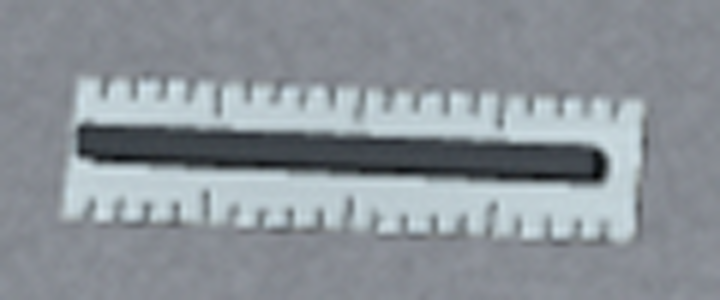

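View pics/s1.png

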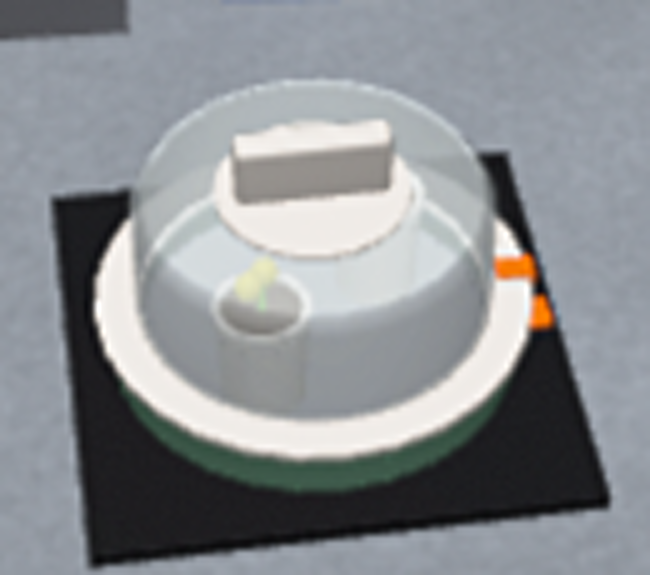

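```bash
cat > m1.py <<'E'
from h import *
c=r.read_camera("top");T=camT(c,None)
def f(pts,s,o,z): return np.array([px(c,T,u/s+o[0],v/s+o[1],z) for u,v in pts])[:,:2]
P=f([(42,118),(470,42),(548,467),(107,550)],4.4,(205,205),8)
print("plate",P.round(1).tolist(),P.mean(0), np.linalg.norm(np.roll(P,-1,0)-P,axis=1).round(1))
fwd=(P[0]+P[1]-P[2]-P[3]); print("base yaw",np.arctan2(fwd[1],fwd[0]))
lat=P[0]+P[3]-P[1]-P[2]; print("lat yaw",np.arctan2(-lat[0],lat[1]))
Q=f([(82,77),(642,100),(632,240),(65,217)],6,(90,215),5)
print("rule",Q.round(1).tolist(),Q.mean(0),np.linalg.norm(np.roll(Q,-1,0)-Q,axis=1).round(1)); l=Q[0]+Q[3]-Q[1]-Q[2];print("yaw",np.arctan2(-l[0],l[1]))
Q=f([(122,104),(568,70),(597,268),(145,307)],5,(360,225),12)
print("tray",Q.mean(0),np.linalg.norm(np.roll(Q,-1,0)-Q,axis=1).round(1)); l=Q[0]+Q[3]-Q[1]-Q[2];print("yaw",np.arctan2(-l[0],l[1]))
print("new",f([(457,520),(671,521)],5,(360,225),50))
print("old",f([(361,337),(203,230)],4.4,(205,205),60))
print("handle",f([(258,186),(285,338),(254,188),(288,340)],4.4,(205,205),122), f([(316,452)],4.4,(205,205),36))
E
python3 m1.py
```

```text
plate [[661.4, 167.7], [703.8, -37.4], [500.6, -78.5], [458.3, 125.3]] [581.02859963  44.26776582] [209.4 207.4 208.1 207.5]
base yaw 0.20248866631574527
lat yaw 0.2041910157643489
rule [[665.2, 403.4], [661.5, 205.5], [611.4, 205.6], [615.1, 404.1]] [638.30558715 304.6654908 ] [197.9  50.1 198.5  50.1]
yaw -0.018721367125811284
tray [ 606.10617922 -290.80274789] [190.2  84.2 190.   85.6]
yaw 0.10327244711609691
new [[ 470.25233377 -315.68525668]
 [ 471.58753895 -399.77850568]]
old [[555.1232534    7.94926555]
 [601.65000824  80.46088902]]
handle [[612.22534477  49.56228114]
 [548.87352911  35.79375016]
 [611.33942565  51.19950483]
 [548.07491028  34.52387812]] [[504.57307131  28.02096556]]
```

```bash
cat > go.py <<'E'
import sys; from h import *
from scipy.linalg import logm,expm
# usage go.py x y z yaw [n]  -> per-row values; frame target tool x yaw, tool z down
x,y,z,yaw=map(float,sys.argv[1:5])
s=st()
A=np.eye(4);A[:3,:3]=R.from_rotvec(s["orientation"]).as_matrix();A[:3,3]=np.array(s["eef_pos"])/1000
B=np.eye(4);B[:3,:3]=np.array([[np.cos(yaw),np.sin(yaw),0],[np.sin(yaw),-np.cos(yaw),0],[0,0,-1]]);B[:3,3]=np.array([x,y,z])/1000
D=np.linalg.inv(A)@B
d=np.linalg.norm(D[:3,3]);a=np.linalg.norm(R.from_matrix(D[:3,:3]).as_rotvec())
n=int(sys.argv[5]) if len(sys.argv)>5 else max(1,int(np.ceil(max(d/.033,a/.1))))
S=expm(np.real(logm(D))/n)
w=R.from_matrix(S[:3,:3]).as_rotvec()
print("yaw now",np.arctan2(A[1,0],A[0,0]).round(4),"n",n,"t",S[:3,3].round(5).tolist(),"a",w.round(5).tolist())
E
python3 go.py 581 43 170 0.205 22; python3 go.py 581 43 200 0.205
```

```text
{'time': 0.4, 'q': [-1.336, 0.241, 0.005, 1.335, -0.0, 1.571], 'eef_pos': [116.303, -486.171, 206.467], 'orientation': [-3.12, -0.368, 0.0], 'force': [-0.3, 0.542, 0.11], 'gripper_width': 1.0}
yaw now 0.2348 n 22 t [0.02587, -0.01885, 0.00166] a [-2e-05, 0.0, 0.00135]
{'time': 0.4, 'q': [-1.336, 0.241, 0.005, 1.335, -0.0, 1.571], 'eef_pos': [116.303, -486.171, 206.467], 'orientation': [-3.12, -0.368, 0.0], 'force': [-0.3, 0.542, 0.11], 'gripper_width': 1.0}
yaw now 0.2348 n 22 t [0.02587, -0.01885, 0.0003] a [-2e-05, 0.0, 0.00135]
```

```bash
python3 -m handwheel '[{"tx":0.0259,"ty":-0.0189,"tz":0.0,"az":0.0013,"jaw":-1},{"tx":0.0259,"ty":-0.0189,"az":0.0013,"jaw":-1},{"tx":0.0259,"ty":-0.0189,"az":0.0013,"jaw":-1},{"tx":0.0259,"ty":-0.0189,"az":0.0013,"jaw":-1},{"tx":0.0259,"ty":-0.0189,"az":0.0013,"jaw":-1},{"tx":0.0259,"ty":-0.0189,"az":0.0013,"jaw":-1},{"tx":0.0259,"ty":-0.0189,"az":0.0013,"jaw":-1},{"tx":0.0259,"ty":-0.0189,"az":0.0013,"jaw":-1},{"tx":0.0259,"ty":-0.0189,"az":0.0013,"jaw":-1},{"tx":0.0259,"ty":-0.0189,"az":0.0013,"jaw":-1}]' 60; python3 go.py 581 43 200 0.205
```

```text
{'time': 0.4, 'q': [-1.336, 0.241, 0.005, 1.335, -0.0, 1.571], 'eef_pos': [116.303, -486.171, 206.467], 'orientation': [-3.12, -0.368, 0.0], 'force': [-0.3, 0.542, 0.11], 'gripper_width': 1.0}
yaw now 0.2348 n 22 t [0.02587, -0.01885, 0.0003] a [-2e-05, 0.0, 0.00135]validation failed for argument at $[0]...
```

```bash
python3 -m handwheel '[{"tx":0.0259,"ty":-0.0189,"tz":0,"ax":0,"ay":0,"az":0.0013,"jaw":-1},{"tx":0.0259,"ty":-0.0189,"tz":0,"ax":0,"ay":0,"az":0.0013,"jaw":-1},{"tx":0.0259,"ty":-0.0189,"tz":0,"ax":0,"ay":0,"az":0.0013,"jaw":-1},{"tx":0.0259,"ty":-0.0189,"tz":0,"ax":0,"ay":0,"az":0.0013,"jaw":-1},{"tx":0.0259,"ty":-0.0189,"tz":0,"ax":0,"ay":0,"az":0.0013,"jaw":-1},{"tx":0.0259,"ty":-0.0189,"tz":0,"ax":0,"ay":0,"az":0.0013,"jaw":-1},{"tx":0.0259,"ty":-0.0189,"tz":0,"ax":0,"ay":0,"az":0.0013,"jaw":-1},{"tx":0.0259,"ty":-0.0189,"tz":0,"ax":0,"ay":0,"az":0.0013,"jaw":-1},{"tx":0.0259,"ty":-0.0189,"tz":0,"ax":0,"ay":0,"az":0.0013,"jaw":-1},{"tx":0.0259,"ty":-0.0189,"tz":0,"ax":0,"ay":0,"az":0.0013,"jaw":-1}]' 60; python3 go.py 581 43 200 0.205
```

```text
time: 1.23
eef_pos: [326.5, -242.1, 206.8]
orientation: [3.122, 0.347, 0.001]
force: [-0.6, 0.2, -0.2]
gripper_width: 0.999
{'time': 1.233, 'q': [-0.638, 0.054, -0.216, 1.3, 0.0, 2.282], 'eef_pos': [326.477, -242.134, 206.849], 'orientation': [3.122, 0.347, 0.001], 'force': [-0.581, 0.153, -0.226], 'gripper_width': 0.999}
yaw now 0.2216 n 12 t [0.02577, -0.01872, 0.00057] a [4e-05, -4e-05, 0.00138]
```

```bash
python3 -m handwheel '[{"tx":0,"ty":0,"tz":0,"ax":0,"ay":0,"az":-0.12,"jaw":-1},{"tx":0,"ty":0,"tz":0,"ax":0,"ay":0,"az":-0.12,"jaw":-1},{"tx":0,"ty":0,"tz":0,"ax":0,"ay":0,"az":-0.12,"jaw":-1},{"tx":0,"ty":0,"tz":0,"ax":0,"ay":0,"az":-0.12,"jaw":-1},{"tx":0,"ty":0,"tz":0,"ax":0,"ay":0,"az":-0.12,"jaw":-1},{"tx":0,"ty":0,"tz":0,"ax":0,"ay":0,"az":-0.12,"jaw":-1},{"tx":0,"ty":0,"tz":0,"ax":0,"ay":0,"az":-0.12,"jaw":-1},{"tx":0,"ty":0,"tz":0,"ax":0,"ay":0,"az":-0.12,"jaw":-1},{"tx":0,"ty":0,"tz":0,"ax":0,"ay":0,"az":-0.12,"jaw":-1},{"tx":0,"ty":0,"tz":0,"ax":0,"ay":0,"az":-0.12,"jaw":-1}]' 60;python3 -m handwheel '[{"tx":0,"ty":0,"tz":0,"ax":0,"ay":0,"az":-0.12,"jaw":-1},{"tx":0,"ty":0,"tz":0,"ax":0,"ay":0,"az":-0.12,"jaw":-1},{"tx":0,"ty":0,"tz":0,"ax":0,"ay":0,"az":-0.12,"jaw":-1},{"tx":0,"ty":0,"tz":0,"ax":0,"ay":0,"az":-0.12,"jaw":-1},{"tx":0,"ty":0,"tz":0,"ax":0,"ay":0,"az":-0.12,"jaw":-1},{"tx":0,"ty":0,"tz":0,"ax":0,"ay":0,"az":-0.12,"jaw":-1},{"tx":0,"ty":0,"tz":0,"ax":0,"ay":0,"az":-0.12,"jaw":-1},{"tx":0,"ty":0,"tz":0,"ax":0,"ay":0,"az":-0.12,"jaw":-1},{"tx":0,"ty":0,"tz":0,"ax":0,"ay":0,"az":-0.12,"jaw":-1},{"tx":0,"ty":0,"tz":0,"ax":0,"ay":0,"az":-0.12,"jaw":-1}]' 60; python3 go.py 581 43 190 3.347 10
```

```text
time: 2.07
eef_pos: [325.7, -243.4, 206.7]
orientation: [2.374, 2.057, 0.0]
force: [-0.3, 0.7, 0.0]
gripper_width: 1.0
time: 2.9
eef_pos: [325.6, -243.4, 206.7]
orientation: [0.798, 3.038, -0.0]
force: [-1.1, 0.6, -0.1]
gripper_width: 1.001
{'time': 2.9, 'q': [-0.642, 0.055, -0.216, 1.3, -0.0, -0.128], 'eef_pos': [325.643, -243.416, 206.696], 'orientation': [0.798, 3.038, -0.0], 'force': [-1.143, 0.557, -0.104], 'gripper_width': 1.001}
yaw now 2.6278 n 10 t [-0.02009, 0.03367, 0.00167] a [-1e-05, 2e-05, -0.07192]
```

```bash
python3 -m handwheel '[{"tx":-0.0201,"ty":0.0337,"tz":0.0017,"ax":0,"ay":0,"az":-0.072,"jaw":-1},{"tx":-0.0201,"ty":0.0337,"tz":0.0017,"ax":0,"ay":0,"az":-0.072,"jaw":-1},{"tx":-0.0201,"ty":0.0337,"tz":0.0017,"ax":0,"ay":0,"az":-0.072,"jaw":-1},{"tx":-0.0201,"ty":0.0337,"tz":0.0017,"ax":0,"ay":0,"az":-0.072,"jaw":-1},{"tx":-0.0201,"ty":0.0337,"tz":0.0017,"ax":0,"ay":0,"az":-0.072,"jaw":-1},{"tx":-0.0201,"ty":0.0337,"tz":0.0017,"ax":0,"ay":0,"az":-0.072,"jaw":-1},{"tx":-0.0201,"ty":0.0337,"tz":0.0017,"ax":0,"ay":0,"az":-0.072,"jaw":-1},{"tx":-0.0201,"ty":0.0337,"tz":0.0017,"ax":0,"ay":0,"az":-0.072,"jaw":-1},{"tx":-0.0201,"ty":0.0337,"tz":0.0017,"ax":0,"ay":0,"az":-0.072,"jaw":-1},{"tx":-0.0201,"ty":0.0337,"tz":0.0017,"ax":0,"ay":0,"az":-0.072,"jaw":-1}]'; python3 go.py 581 43 99 3.347 10
python3 - <<'E'
from h import *
c,s=snap("wrist","w1"); T=camT(c,s); print(proj(c,T,[580,42.7,122]),proj(c,T,[581,44.3,0]))
E
```

```text
time: 3.73
eef_pos: [583.9, 43.5, 189.3]
orientation: [-0.319, 3.125, -0.0]
force: [0.2, 0.2, -0.2]
gripper_width: 0.999
{'time': 3.733, 'q': [0.074, 0.419, 0.212, 1.364, -0.0, -0.129], 'eef_pos': [583.878, 43.486, 189.273], 'orientation': [-0.319, 3.125, -0.0], 'force': [0.214, 0.22, -0.19], 'gripper_width': 0.999}
yaw now -2.9381 n 10 t [0.00029, 1e-05, 0.00903] a [-2e-05, 2e-05, -0.00019]
[np.float64(318.62763816888975), np.float64(239.8960549019001)] [np.float64(320.0620929587607), np.float64(199.45650298213783)]
```

View pics/w1.png

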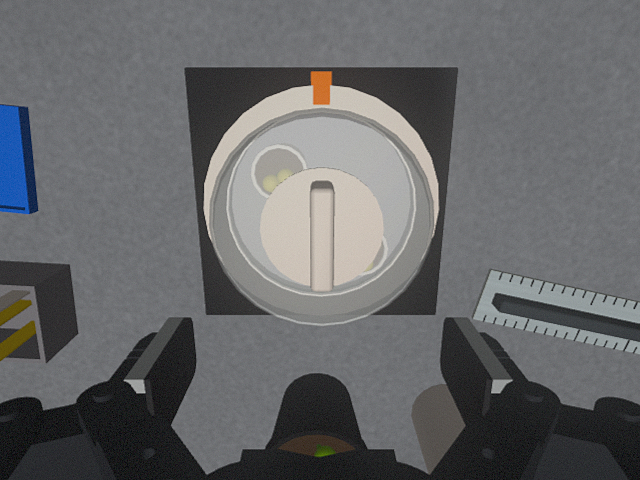

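The wrist view shows the handle running from (321,182) to (321,292), centred between the jaws and within about 1.5 mm of the top-camera fix. I'll descend now.

```bash
python3 -m handwheel '[{"tx":0.0003,"ty":0,"tz":0.009,"ax":0,"ay":0,"az":0,"jaw":-1},{"tx":0.0003,"ty":0,"tz":0.009,"ax":0,"ay":0,"az":0,"jaw":-1},{"tx":0.0003,"ty":0,"tz":0.009,"ax":0,"ay":0,"az":0,"jaw":-1},{"tx":0.0003,"ty":0,"tz":0.009,"ax":0,"ay":0,"az":0,"jaw":-1},{"tx":0.0003,"ty":0,"tz":0.009,"ax":0,"ay":0,"az":0,"jaw":-1},{"tx":0.0003,"ty":0,"tz":0.009,"ax":0,"ay":0,"az":0,"jaw":-1},{"tx":0.0003,"ty":0,"tz":0.009,"ax":0,"ay":0,"az":0,"jaw":-1},{"tx":0.0003,"ty":0,"tz":0.009,"ax":0,"ay":0,"az":0,"jaw":-1},{"tx":0.0003,"ty":0,"tz":0.009,"ax":0,"ay":0,"az":0,"jaw":-1},{"tx":0.0003,"ty":0,"tz":0.009,"ax":0,"ay":0,"az":0,"jaw":-1}]'; python3 -m handwheel '[{"tx":0,"ty":0,"tz":0,"ax":0,"ay":0,"az":0,"jaw":1},{"tx":0,"ty":0,"tz":0,"ax":0,"ay":0,"az":0,"jaw":1},{"tx":0,"ty":0,"tz":0,"ax":0,"ay":0,"az":0,"jaw":1},{"tx":0,"ty":0,"tz":0,"ax":0,"ay":0,"az":0,"jaw":1},{"tx":0,"ty":0,"tz":0,"ax":0,"ay":0,"az":0,"jaw":1},{"tx":0,"ty":0,"tz":0,"ax":0,"ay":0,"az":0,"jaw":1},{"tx":0,"ty":0,"tz":0,"ax":0,"ay":0,"az":0,"jaw":1},{"tx":0,"ty":0,"tz":0,"ax":0,"ay":0,"az":0,"jaw":1},{"tx":0,"ty":0,"tz":0,"ax":0,"ay":0,"az":0,"jaw":1},{"tx":0,"ty":0,"tz":0,"ax":0,"ay":0,"az":0,"jaw":1}]' 60; python3 go.py 400 250 110 3.347
```

```text
time: 4.62
eef_pos: [579.8, 41.1, 98.7]
orientation: [0.314, -3.126, -0.0]
force: [-0.3, -0.9, -0.1]
gripper_width: 0.997
time: 5.45
eef_pos: [579.9, 41.2, 99.7]
orientation: [-0.314, 3.126, -0.0]
force: [-0.3, -0.2, 0.3]
gripper_width: 0.0
{'time': 5.45, 'q': [0.071, 0.464, 0.043, 1.15, -0.0, -0.129], 'eef_pos': [579.896, 41.242, 99.671], 'orientation': [-0.314, 3.126, -0.0], 'force': [-0.277, -0.243, 0.269], 'gripper_width': 0.0}
yaw now -2.9414 n 9 t [0.01491, 0.02674, -0.00115] a [-0.0, 1e-05, -0.00058]
```

Run:
```python
from h import *
snap("wrist","w2"); snap("side","s2",(200,150,480,360),2.8)
```

```text
(no output)
```

View pics/w2.png

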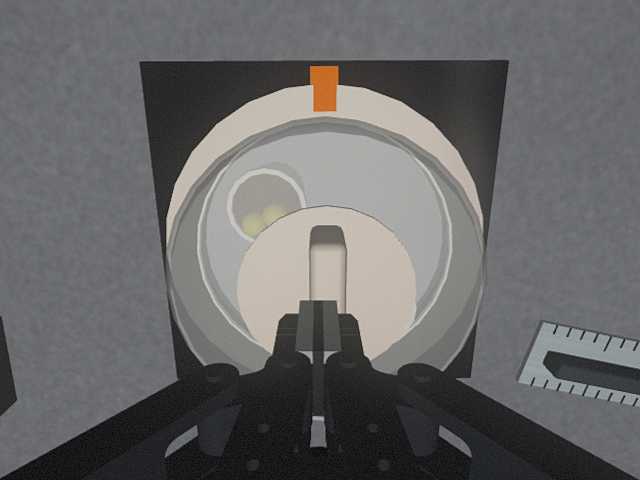

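View pics/s2.png

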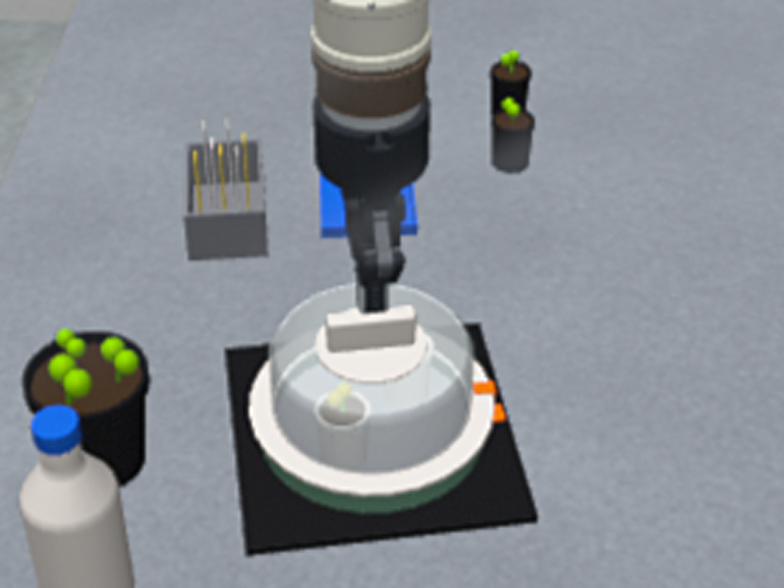

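Run:
```python
from h import *
st();s=r.sense();c=r.read_camera("wrist");T=camT(c,s);print(T.round(2).tolist());print(np.array(c["tool_from_camera"]).round(3).tolist())
Rb=R.from_euler('z',.203).as_matrix();b=np.array([581,44.3,0])
for n,p in dict(c1=[-105,105,8],c2=[-105,-105,8],key=[-91,0,36],htop_front=[-32,0,122],htop_c=[0,0,122],hbot=[-32,0,94]).items(): print(n,np.round(proj(c,T,b+Rb@np.array(p)),1))
print("tcp",proj(c,T,s["eef_pos"]), "at130", proj(c,T,np.array(s["eef_pos"])+[0,0,31]))
```

```text
{'time': 5.55, 'q': [0.071, 0.464, 0.043, 1.15, -0.0, -0.129], 'eef_pos': [579.865, 41.221, 99.598], 'orientation': [0.314, -3.126, 0.0], 'force': [0.515, -0.605, 0.288], 'gripper_width': 0.004}
[[-0.2, 0.94, 0.29, 505.18], [0.98, 0.19, 0.06, 25.72], [-0.0, 0.3, -0.95, 267.27], [0.0, 0.0, 0.0, 1.0]]
[[0.0, -0.954, -0.298, 76.285], [1.0, 0.0, -0.0, -0.343], [0.0, -0.298, 0.954, -167.668], [0.0, 0.0, 0.0, 1.0]]
c1 [508.7  59. ]
c2 [137.6  60.1]
key [323.7  83. ]
htop_front [326.4 243.3]
htop_c [326.1 323. ]
hbot [325.2 223.4]
tcp [np.float64(318.75813105795527), np.float64(294.47415948989465)] at130 [np.float64(318.89823447963335), np.float64(330.1951254660088)]
```

Run:
```python
from h import *
c=r.read_camera("side");T=camT(c,None)
for p in ([580,41,99],[580,41,110],[580,43,122],[580,43,94],[580,41,130]):
    u=np.array(proj(c,T,p)); print(p,u.round(1),((u-[200,150])*2.8).round(0))
snap("side","s3",(290,200,390,300),7.5)
snap("top","t4",(205,205,340,340),4.4)
```

```text
[580, 41, 99] [332.6 269. ] [371. 333.]
[580, 41, 110] [332.6 265. ] [371. 322.]
[580, 43, 122] [332.5 261.2] [371. 311.]
[580, 43, 94] [332.5 271.5] [371. 340.]
[580, 41, 130] [332.5 257.5] [371. 301.]
```

View pics/s3.png

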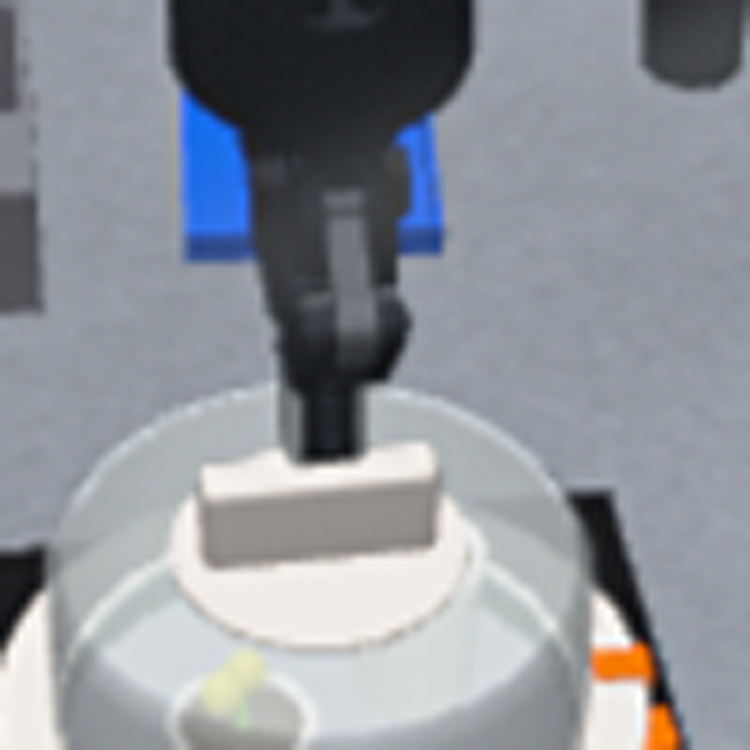

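View pics/t4.png

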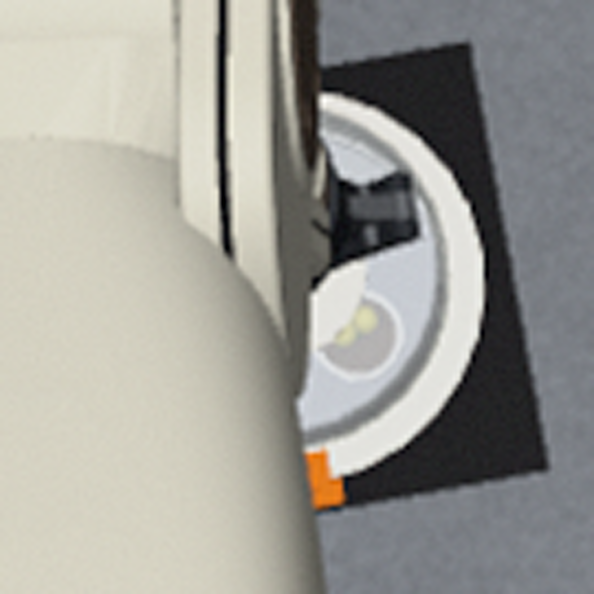

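Run:
```python
from h import *
snap("wrist","w3",(240,200,400,340),5)
```

```text
(no output)
```

View pics/w3.png

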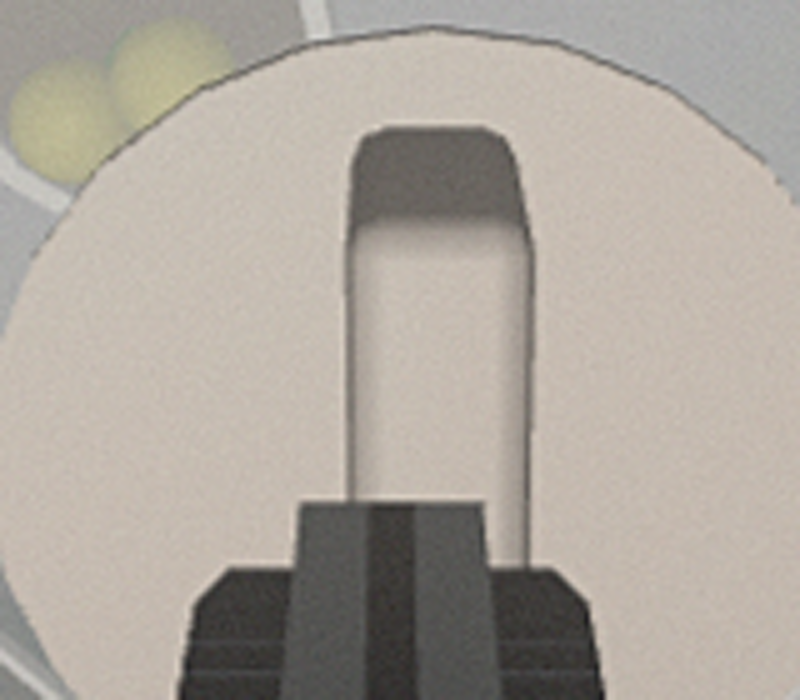

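The side and wrist views agree that the shut fingertips end about 25 mm behind the reported TCP, above the bar. The reported width is 0, so they closed on nothing. I'll open and go lower in small steps, watching the force.

```bash
python3 -m handwheel '[{"tx":0,"ty":0.001,"tz":0,"ax":0,"ay":0,"az":0,"jaw":-1},{"tx":0,"ty":0.001,"tz":0,"ax":0,"ay":0,"az":0,"jaw":-1},{"tx":0,"ty":0.001,"tz":0,"ax":0,"ay":0,"az":0,"jaw":-1},{"tx":0,"ty":0,"tz":0,"ax":0,"ay":0,"az":0,"jaw":-1},{"tx":0,"ty":0,"tz":0,"ax":0,"ay":0,"az":0,"jaw":-1},{"tx":0,"ty":0,"tz":0,"ax":0,"ay":0,"az":0,"jaw":-1},{"tx":0,"ty":0,"tz":0.001,"ax":0,"ay":0,"az":0,"jaw":-1},{"tx":0,"ty":0,"tz":0.002,"ax":0,"ay":0,"az":0,"jaw":-1},{"tx":0,"ty":0,"tz":0.002,"ax":0,"ay":0,"az":0,"jaw":-1},{"tx":0,"ty":0,"tz":0.001,"ax":0,"ay":0,"az":0,"jaw":-1}]' 60
python3 - <<'E'
from h import *
st();snap("wrist","w4"); snap("side","s4",(240,150,420,300),4.4)
E
```

```text
time: 6.63
eef_pos: [579.0, 44.1, 93.2]
orientation: [0.314, -3.125, 0.0]
force: [0.5, 0.5, 0.4]
gripper_width: 1.005
{'time': 6.633, 'q': [0.076, 0.469, 0.033, 1.135, -0.0, -0.124], 'eef_pos': [579.029, 44.11, 93.159], 'orientation': [0.314, -3.125, 0.0], 'force': [0.52, 0.475, 0.383], 'gripper_width': 1.005}
```

View pics/w4.png

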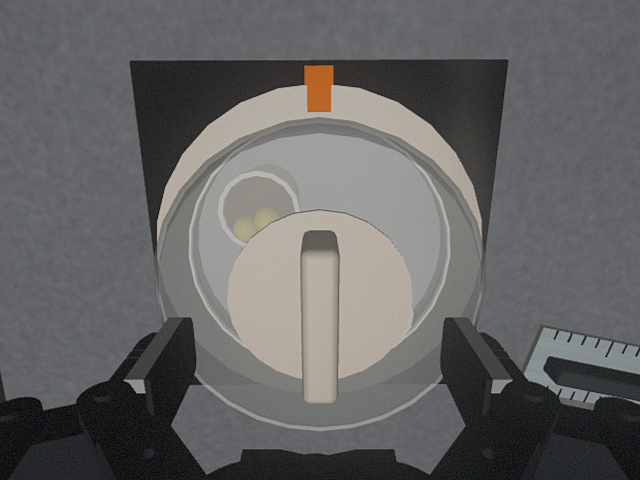

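View pics/s4.png

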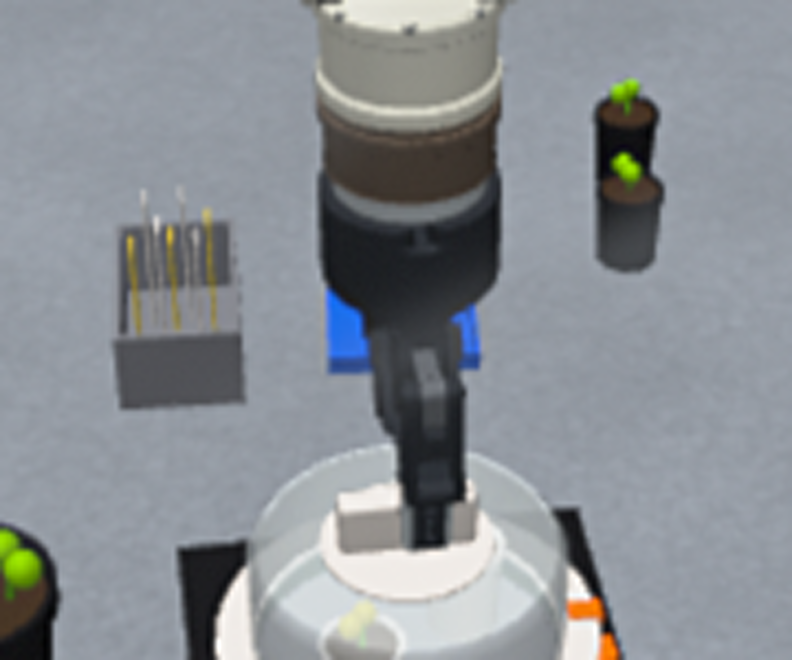

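```bash
python3 -m handwheel '[{"tx":0,"ty":0,"tz":0.004,"ax":0,"ay":0,"az":0,"jaw":-1},{"tx":0,"ty":0,"tz":0.004,"ax":0,"ay":0,"az":0,"jaw":-1},{"tx":0,"ty":0,"tz":0.004,"ax":0,"ay":0,"az":0,"jaw":-1},{"tx":0,"ty":0,"tz":0.004,"ax":0,"ay":0,"az":0,"jaw":-1},{"tx":0,"ty":0,"tz":0,"ax":0,"ay":0,"az":0,"jaw":1},{"tx":0,"ty":0,"tz":0,"ax":0,"ay":0,"az":0,"jaw":1},{"tx":0,"ty":0,"tz":0,"ax":0,"ay":0,"az":0,"jaw":1},{"tx":0,"ty":0,"tz":0,"ax":0,"ay":0,"az":0,"jaw":1},{"tx":0,"ty":0,"tz":0,"ax":0,"ay":0,"az":0,"jaw":1},{"tx":0,"ty":0,"tz":0,"ax":0,"ay":0,"az":0,"jaw":1}]' 60
python3 - <<'E'
from h import *
st();snap("wrist","w5",(200,180,440,360),3.3); snap("side","s5",(240,150,420,300),4.4)
E
```

```text
time: 7.57
eef_pos: [579.5, 44.4, 78.0]
orientation: [-0.314, 3.125, 0.001]
force: [-5.8, -1.6, 14.9]
gripper_width: 0.15
{'time': 7.567, 'q': [0.076, 0.481, 0.011, 1.1, 0.0, -0.124], 'eef_pos': [579.473, 44.426, 78.045], 'orientation': [-0.314, 3.125, 0.001], 'force': [-5.805, -1.588, 14.889], 'gripper_width': 0.15}
```

View pics/w5.png

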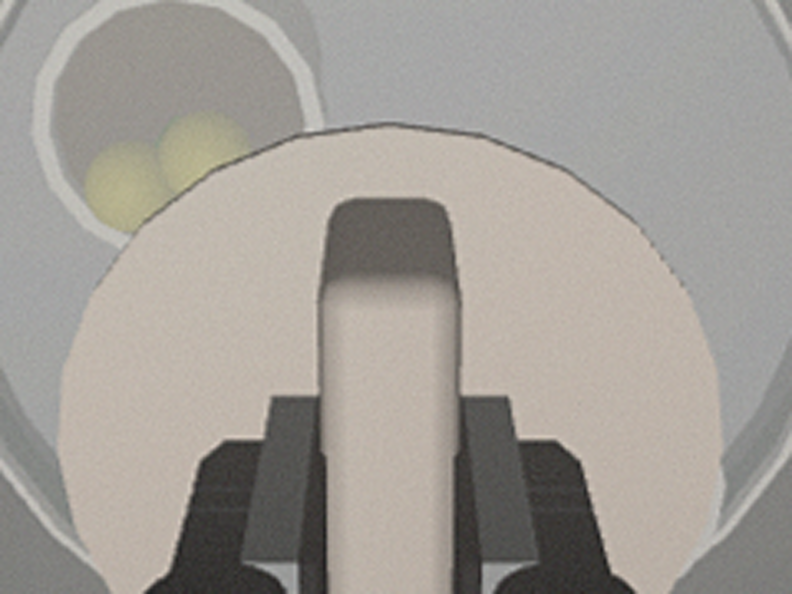

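View pics/s5.png

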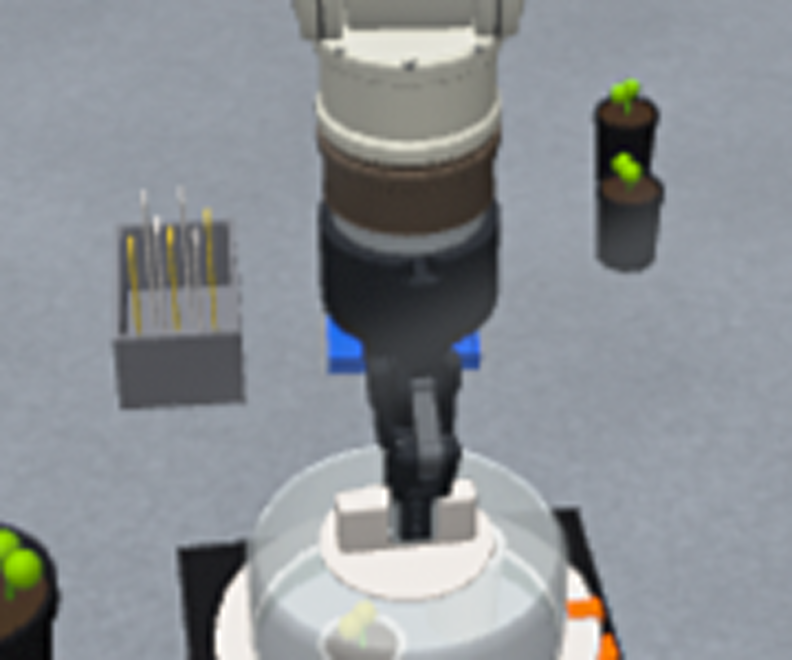

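```bash
python3 -m handwheel '[{"tx":0,"ty":0,"tz":-0.002,"ax":0,"ay":0,"az":0,"jaw":1},{"tx":0,"ty":0,"tz":-0.005,"ax":0,"ay":0,"az":0,"jaw":1},{"tx":0,"ty":0,"tz":-0.012,"ax":0,"ay":0,"az":0,"jaw":1},{"tx":0,"ty":0,"tz":-0.015,"ax":0,"ay":0,"az":0,"jaw":1},{"tx":0,"ty":0,"tz":-0.015,"ax":0,"ay":0,"az":0,"jaw":1},{"tx":0,"ty":0,"tz":-0.015,"ax":0,"ay":0,"az":0,"jaw":1},{"tx":0,"ty":0,"tz":-0.015,"ax":0,"ay":0,"az":0,"jaw":1},{"tx":0,"ty":0,"tz":-0.015,"ax":0,"ay":0,"az":0,"jaw":1},{"tx":0,"ty":0,"tz":-0.006,"ax":0,"ay":0,"az":0,"jaw":1},{"tx":0,"ty":0,"tz":0,"ax":0,"ay":0,"az":0,"jaw":1}]' 60; python3 go.py 400 250 178 3.347 10;  python3 - <<'E'
from h import *
snap("side","s6",(240,100,420,340),2.4)
E
```

```text
time: 8.5
eef_pos: [580.2, 44.2, 179.2]
orientation: [-0.314, 3.123, -0.0]
force: [0.3, -0.2, -3.4]
gripper_width: 0.149
{'time': 8.5, 'q': [0.076, 0.413, 0.178, 1.332, -0.0, -0.124], 'eef_pos': [580.239, 44.181, 179.231], 'orientation': [-0.314, 3.123, -0.0], 'force': [0.263, -0.25, -3.447], 'gripper_width': 0.149}
yaw now -2.9414 n 10 t [0.01352, 0.02379, 9e-05] a [-5e-05, 0.0003, -0.00053]
```

View pics/s6.png

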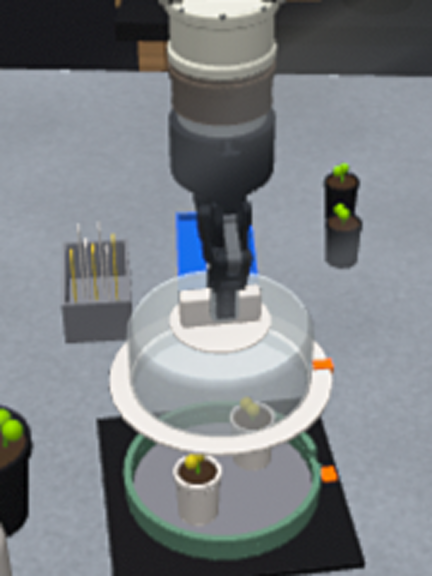

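The lid is lifted level, with 3.4 N on the wrist. Two white pots stand in the dish.

```bash
python3 -m handwheel '[{"tx":0.0135,"ty":0.0238,"tz":0,"ax":0,"ay":0,"az":-0.0005,"jaw":1},{"tx":0.0135,"ty":0.0238,"tz":0,"ax":0,"ay":0,"az":-0.0005,"jaw":1},{"tx":0.0135,"ty":0.0238,"tz":0,"ax":0,"ay":0,"az":-0.0005,"jaw":1},{"tx":0.0135,"ty":0.0238,"tz":0,"ax":0,"ay":0,"az":-0.0005,"jaw":1},{"tx":0.0135,"ty":0.0238,"tz":0,"ax":0,"ay":0,"az":-0.0005,"jaw":1},{"tx":0.0135,"ty":0.0238,"tz":0,"ax":0,"ay":0,"az":-0.0005,"jaw":1},{"tx":0.0135,"ty":0.0238,"tz":0,"ax":0,"ay":0,"az":-0.0005,"jaw":1},{"tx":0.0135,"ty":0.0238,"tz":0,"ax":0,"ay":0,"az":-0.0005,"jaw":1},{"tx":0.0135,"ty":0.0238,"tz":0,"ax":0,"ay":0,"az":-0.0005,"jaw":1},{"tx":0.0135,"ty":0.0238,"tz":0,"ax":0,"ay":0,"az":-0.0005,"jaw":1}]' 60;  python3 -m handwheel '[{"tx":0,"ty":0,"tz":0.015,"ax":0,"ay":0,"az":0,"jaw":1},{"tx":0,"ty":0,"tz":0.015,"ax":0,"ay":0,"az":0,"jaw":1},{"tx":0,"ty":0,"tz":0.015,"ax":0,"ay":0,"az":0,"jaw":1},{"tx":0,"ty":0,"tz":0.015,"ax":0,"ay":0,"az":0,"jaw":1},{"tx":0,"ty":0,"tz":0.015,"ax":0,"ay":0,"az":0,"jaw":1},{"tx":0,"ty":0,"tz":0.015,"ax":0,"ay":0,"az":0,"jaw":1},{"tx":0,"ty":0,"tz":0.01,"ax":0,"ay":0,"az":0,"jaw":1},{"tx":0,"ty":0,"tz":0.008,"ax":0,"ay":0,"az":0,"jaw":1},{"tx":0,"ty":0,"tz":0.004,"ax":0,"ay":0,"az":0,"jaw":1},{"tx":0,"ty":0,"tz":0.002,"ax":0,"ay":0,"az":0,"jaw":1}]';  python3 - <<'E'
from h import *
st();snap("side","s7",(100,100,500,400),2)
E
```

```text
time: 9.38
eef_pos: [397.3, 250.4, 176.2]
orientation: [0.321, -3.123, 0.002]
force: [1.0, 0.5, -3.6]
gripper_width: 0.146
time: 10.22
eef_pos: [398.4, 249.7, 62.5]
orientation: [0.322, -3.123, 0.002]
force: [0.5, -0.6, -2.7]
gripper_width: 0.146
{'time': 10.217, 'q': [0.56, 0.302, -0.313, 0.957, 0.0, 0.355], 'eef_pos': [398.385, 249.666, 62.493], 'orientation': [0.322, -3.123, 0.002], 'force': [0.451, -0.648, -2.655], 'gripper_width': 0.146}
```

View pics/s7.png

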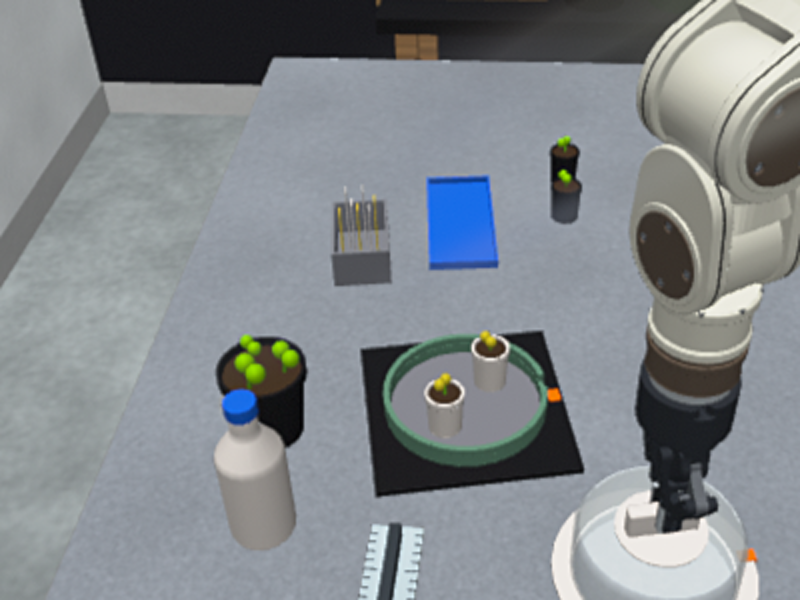

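Exactly two white pots are in the dish. I'll lower 2 more mm, release, rise, and go back towards the dish.

```bash
python3 -m handwheel '[{"tx":0,"ty":0,"tz":0.001,"ax":0,"ay":0,"az":0,"jaw":1},{"tx":0,"ty":0,"tz":0.001,"ax":0,"ay":0,"az":0,"jaw":1},{"tx":0,"ty":0,"tz":0,"ax":0,"ay":0,"az":0,"jaw":-1},{"tx":0,"ty":0,"tz":0,"ax":0,"ay":0,"az":0,"jaw":-1},{"tx":0,"ty":0,"tz":0,"ax":0,"ay":0,"az":0,"jaw":-1},{"tx":0,"ty":0,"tz":0,"ax":0,"ay":0,"az":0,"jaw":-1},{"tx":0,"ty":0,"tz":-0.01,"ax":0,"ay":0,"az":0,"jaw":-1},{"tx":0,"ty":0,"tz":-0.03,"ax":0,"ay":0,"az":0,"jaw":-1},{"tx":0,"ty":0,"tz":-0.035,"ax":0,"ay":0,"az":0,"jaw":-1},{"tx":0,"ty":0,"tz":-0.035,"ax":0,"ay":0,"az":0,"jaw":-1}]';  python3 - <<'E'
from h import *
st();snap("wrist","w8");c,s=snap("top","t8");snap("top","t9",(170,205,305,340),4.4)
E
```

```text
time: 11.1
eef_pos: [398.6, 249.8, 172.7]
orientation: [0.322, -3.124, 0.001]
force: [0.7, 1.1, 0.2]
gripper_width: 1.002
{'time': 11.1, 'q': [0.56, 0.202, -0.135, 1.236, 0.0, 0.355], 'eef_pos': [398.555, 249.781, 172.663], 'orientation': [0.322, -3.124, 0.001], 'force': [0.678, 1.067, 0.169], 'gripper_width': 1.002}
```

View pics/w8.png

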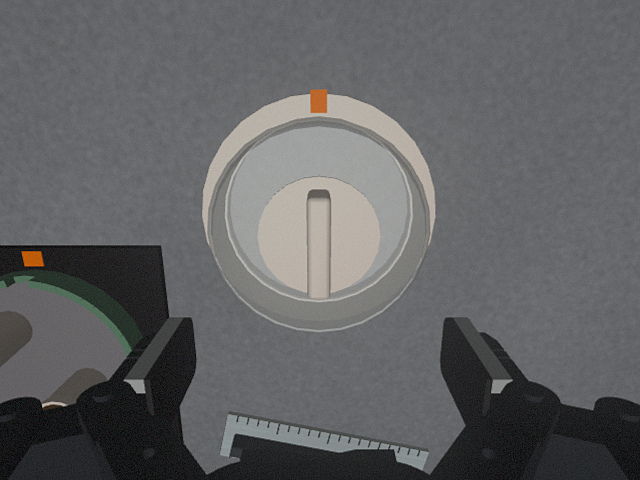

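View pics/t8.png

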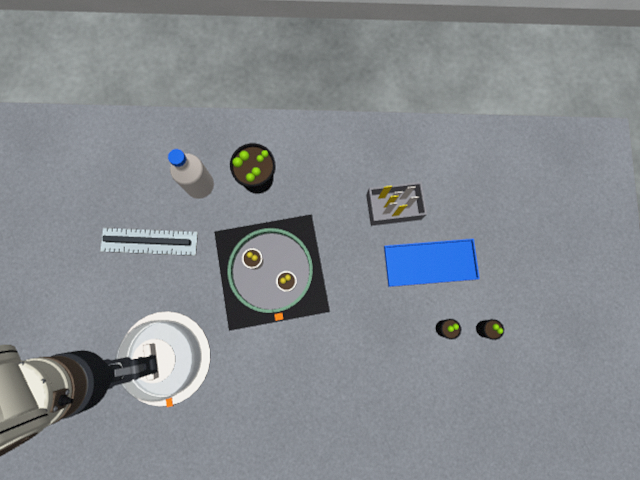

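Run:
```python
from h import *
snap("top","t10",(220,222,320,320),6)
```

```text
(no output)
```

View pics/t10.png

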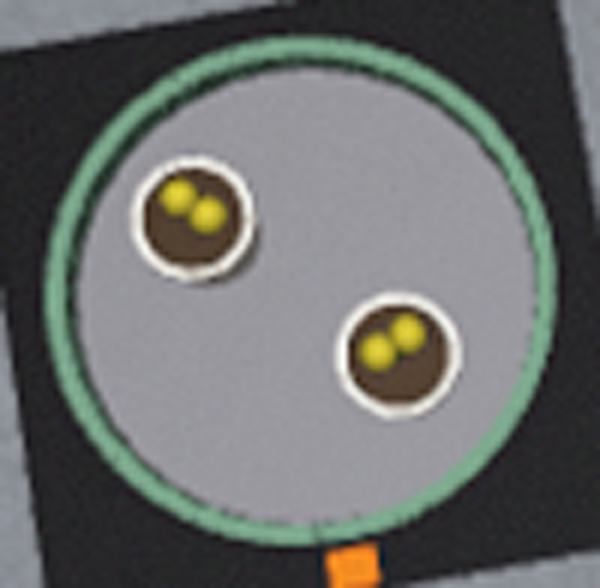

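Run:
```python
from h import *
c=r.read_camera("top");T=camT(c,None)
for n,u,v,z in(("A",194,217,60),("B",398,354,60),("dish",300,291,32)): print(n,px(c,T,u/6+220,v/6+222,z).round(1))
```

```text
A [599.9  78.   60. ]
B [556.3   9.4  60. ]
dish [579.2  44.9  32. ]
```

```bash
python3 go.py 600 78 110 3.347 10
python3 - <<'E'
from h import *
c=r.read_camera("top");T=camT(c,None)
for u,v,z in((371,224,0),(425,220,0),(368,188,50),(422,183,50),(253,165,90),(178,157,170)): print(px(c,T,u,v,z).round(0))
E
```

```text
{'time': 11.35, 'q': [0.56, 0.202, -0.137, 1.231, -0.0, 0.355], 'eef_pos': [399.104, 250.113, 171.601], 'orientation': [-0.322, 3.125, 0.0], 'force': [-0.297, 0.192, -0.167], 'gripper_width': 1.002}
yaw now -2.9364 n 10 t [-0.01616, -0.02095, 0.00616] a [2e-05, 5e-05, -2e-05]
[ 688. -165.    0.]
[ 699. -282.    0.]
[ 753. -152.   50.]
[ 766. -264.   50.]
[782.  81.  90.]
[765. 204. 170.]
```

```bash
python3 -m handwheel '[{"tx":-0.0162,"ty":-0.021,"tz":0.003,"ax":0,"ay":0,"az":0,"jaw":-1},{"tx":-0.0162,"ty":-0.021,"tz":0.003,"ax":0,"ay":0,"az":0,"jaw":-1},{"tx":-0.0162,"ty":-0.021,"tz":0.003,"ax":0,"ay":0,"az":0,"jaw":-1},{"tx":-0.0162,"ty":-0.021,"tz":0.003,"ax":0,"ay":0,"az":0,"jaw":-1},{"tx":-0.0162,"ty":-0.021,"tz":0.006,"ax":0,"ay":0,"az":0,"jaw":-1},{"tx":-0.0162,"ty":-0.021,"tz":0.009,"ax":0,"ay":0,"az":0,"jaw":-1},{"tx":-0.0162,"ty":-0.021,"tz":0.009,"ax":0,"ay":0,"az":0,"jaw":-1},{"tx":-0.0162,"ty":-0.021,"tz":0.009,"ax":0,"ay":0,"az":0,"jaw":-1},{"tx":-0.0162,"ty":-0.021,"tz":0.009,"ax":0,"ay":0,"az":0,"jaw":-1},{"tx":-0.0162,"ty":-0.021,"tz":0.009,"ax":0,"ay":0,"az":0,"jaw":-1}]'; python3 go.py 600 78 10 3.347 10
python3 - <<'E'
from h import *
c,s=snap("wrist","w10");T=camT(c,s);print(proj(c,T,[600,78,60]))
E
```

```text
time: 12.23
eef_pos: [600.0, 76.4, 105.9]
orientation: [0.321, -3.121, 0.0]
force: [0.2, 0.7, 0.2]
gripper_width: 1.002
{'time': 12.233, 'q': [0.127, 0.507, 0.131, 1.198, 0.0, -0.078], 'eef_pos': [599.984, 76.393, 105.88], 'orientation': [0.321, -3.121, 0.0], 'force': [0.173, 0.672, 0.206], 'gripper_width': 1.002}
yaw now -2.9366 n 10 t [-6e-05, 0.00016, 0.00959] a [4e-05, -0.0004, -4e-05]
[np.float64(321.5164031918148), np.float64(259.6605865448897)]
```

View pics/w10.png

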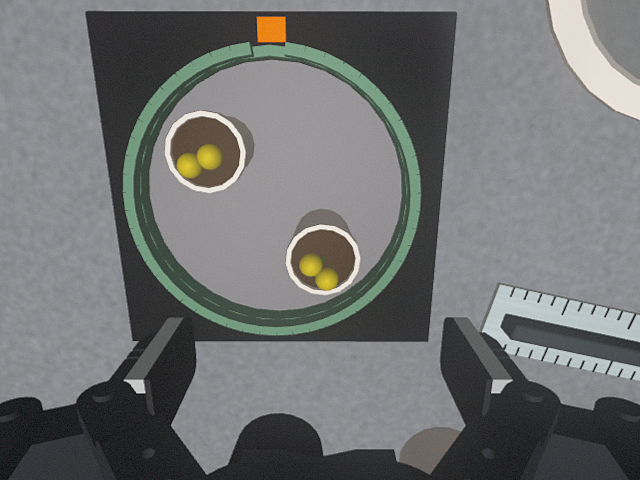

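The pot A rim is seen at (323,260) and was predicted at (321.5,259.7), so the calibration agrees.

```bash
python3 -m handwheel '[{"tx":0,"ty":0.0002,"tz":0.015,"ax":0,"ay":0,"az":0,"jaw":-1},{"tx":0,"ty":0.0002,"tz":0.015,"ax":0,"ay":0,"az":0,"jaw":-1},{"tx":0,"ty":0.0002,"tz":0.015,"ax":0,"ay":0,"az":0,"jaw":-1},{"tx":0,"ty":0.0002,"tz":0.015,"ax":0,"ay":0,"az":0,"jaw":-1},{"tx":0,"ty":0.0002,"tz":0.015,"ax":0,"ay":0,"az":0,"jaw":-1},{"tx":0,"ty":0.0002,"tz":0.010,"ax":0,"ay":0,"az":0,"jaw":-1},{"tx":0,"ty":0.0002,"tz":0.008,"ax":0,"ay":0,"az":0,"jaw":-1},{"tx":0,"ty":0,"tz":0.003,"ax":0,"ay":0,"az":0,"jaw":-1},{"tx":0,"ty":0,"tz":0,"ax":0,"ay":0,"az":0,"jaw":-1},{"tx":0,"ty":0,"tz":0,"ax":0,"ay":0,"az":0,"jaw":-1}]'
python3 - <<'E'
from h import *
c,s=snap("wrist","w11");c,s=snap("side","s11",(260,200,420,320),5)
E
```

```text
time: 13.12
eef_pos: [600.5, 79.0, 12.9]
orientation: [-0.322, 3.125, -0.0]
force: [0.5, 0.4, 0.4]
gripper_width: 1.0
```

View pics/w11.png

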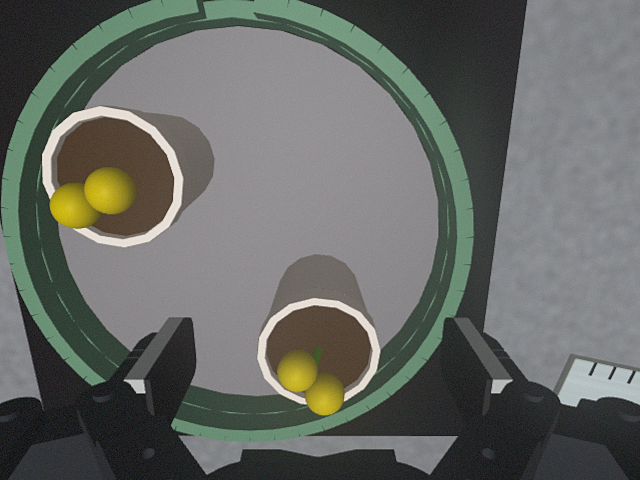

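View pics/s11.png

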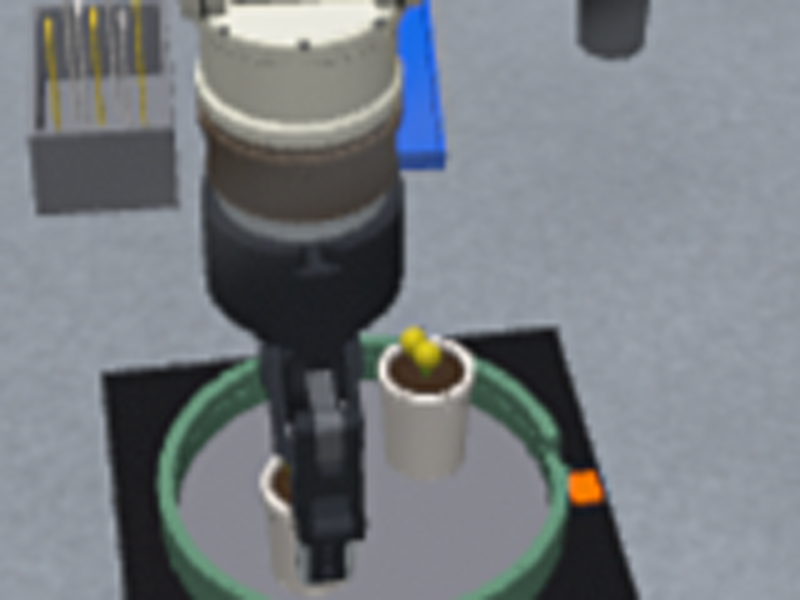

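Run:
```python
from h import *
c=r.read_camera("side");T=camT(c,None)
for d in (43,50,57):
  for z in (20,30,40,50,60):
    print(d,z,np.round(proj(c,T,[600.5-.2*d,79+.98*d,z]),1),end=' ')
  print()
s=r.sense();w=r.read_camera("wrist");Tw=np.array(w["tool_from_camera"])
for x in (11,0,-11):
  for z in (-20,-30,-40,-50): print(x,z,np.round(proj(w,Tw,[x,43,z]),0),end=' ')
  print()
```

```text
43 20 [324.5 324.9] 43 30 [324.5 321.5] 43 40 [324.4 318.1] 43 50 [324.3 314.6] 43 60 [324.3 311.1] 
50 20 [325.  327.5] 50 30 [324.9 324.1] 50 40 [324.9 320.7] 50 50 [324.8 317.3] 50 60 [324.7 313.8] 
57 20 [325.5 330.2] 57 30 [325.4 326.8] 57 40 [325.3 323.4] 57 50 [325.3 319.9] 57 60 [325.2 316.4] 
11 -20 [432. 290.] 11 -30 [439. 301.] 11 -40 [448. 314.] 11 -50 [457. 329.] 
0 -20 [430. 316.] 0 -30 [437. 329.] 0 -40 [445. 343.] 0 -50 [454. 360.] 
-11 -20 [428. 341.] -11 -30 [434. 355.] -11 -40 [442. 371.] -11 -50 [450. 389.]
```

The side and wrist views agree that the open fingertips are about 42 mm above the reported TCP. I'll go 13 mm lower and close.

```bash
python3 -m handwheel '[{"tx":0,"ty":0,"tz":0.005,"ax":0,"ay":0,"az":0,"jaw":-1},{"tx":0,"ty":0,"tz":0.005,"ax":0,"ay":0,"az":0,"jaw":-1},{"tx":0,"ty":0,"tz":0.003,"ax":0,"ay":0,"az":0,"jaw":-1},{"tx":0,"ty":0,"tz":0,"ax":0,"ay":0,"az":0,"jaw":0.5},{"tx":0,"ty":0,"tz":0,"ax":0,"ay":0,"az":0,"jaw":1},{"tx":0,"ty":0,"tz":0,"ax":0,"ay":0,"az":0,"jaw":1},{"tx":0,"ty":0,"tz":0,"ax":0,"ay":0,"az":0,"jaw":1},{"tx":0,"ty":0,"tz":0,"ax":0,"ay":0,"az":0,"jaw":1},{"tx":0,"ty":0,"tz":0,"ax":0,"ay":0,"az":0,"jaw":1},{"tx":0,"ty":0,"tz":0,"ax":0,"ay":0,"az":0,"jaw":1}]' 40
python3 - <<'E'
from h import *
st();c,s=snap("wrist","w12",(160,200,480,440),2.4)
E
```

```text
time: 14.15
eef_pos: [600.6, 79.0, -0.1]
orientation: [-0.322, 3.124, -0.0]
force: [0.9, 0.4, 1.3]
gripper_width: 0.459
{'time': 14.15, 'q': [0.131, 0.603, -0.006, 0.961, -0.0, -0.074], 'eef_pos': [600.595, 78.99, -0.123], 'orientation': [-0.322, 3.124, -0.0], 'force': [0.898, 0.424, 1.252], 'gripper_width': 0.459}
```

View pics/w12.png

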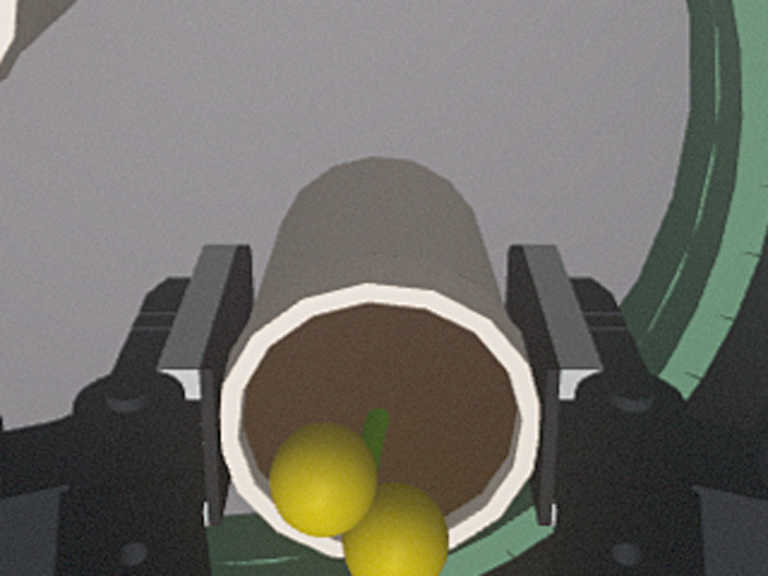

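```bash
python3 -m handwheel '[{"tx":0,"ty":0,"tz":-0.004,"ax":0,"ay":0,"az":0,"jaw":1},{"tx":0,"ty":0,"tz":-0.01,"ax":0,"ay":0,"az":0,"jaw":1},{"tx":0,"ty":0,"tz":-0.015,"ax":0,"ay":0,"az":0,"jaw":1},{"tx":0,"ty":0,"tz":-0.02,"ax":0,"ay":0,"az":0,"jaw":1},{"tx":0,"ty":0,"tz":-0.02,"ax":0,"ay":0,"az":0,"jaw":1},{"tx":0,"ty":0,"tz":-0.02,"ax":0,"ay":0,"az":0,"jaw":1},{"tx":0,"ty":0,"tz":-0.01,"ax":0,"ay":0,"az":0,"jaw":1},{"tx":0,"ty":0,"tz":-0.004,"ax":0,"ay":0,"az":0,"jaw":1},{"tx":0,"ty":0,"tz":0,"ax":0,"ay":0,"az":0,"jaw":1},{"tx":0,"ty":0,"tz":0,"ax":0,"ay":0,"az":0,"jaw":1}]'; python3 go.py 611 -341 103 3.245 17
```

```text
time: 15.03
eef_pos: [599.7, 78.9, 101.9]
orientation: [0.322, -3.124, 0.0]
force: [0.1, -0.7, -0.8]
gripper_width: 0.458
{'time': 15.033, 'q': [0.131, 0.508, 0.121, 1.185, -0.0, -0.074], 'eef_pos': [599.71, 78.886, 101.902], 'orientation': [0.322, -3.124, 0.0], 'force': [0.071, -0.69, -0.782], 'gripper_width': 0.458}
yaw now -2.9364 n 17 t [0.00322, -0.02451, -6e-05] a [0.0, -7e-05, 0.00599]
```

```bash
python3 -m handwheel '[{"tx":0.0032,"ty":-0.0245,"tz":0,"ax":0,"ay":0,"az":0.006,"jaw":1},{"tx":0.0032,"ty":-0.0245,"tz":0,"ax":0,"ay":0,"az":0.006,"jaw":1},{"tx":0.0032,"ty":-0.0245,"tz":0,"ax":0,"ay":0,"az":0.006,"jaw":1},{"tx":0.0032,"ty":-0.0245,"tz":0,"ax":0,"ay":0,"az":0.006,"jaw":1},{"tx":0.0032,"ty":-0.0245,"tz":0,"ax":0,"ay":0,"az":0.006,"jaw":1},{"tx":0.0032,"ty":-0.0245,"tz":0,"ax":0,"ay":0,"az":0.006,"jaw":1},{"tx":0.0032,"ty":-0.0245,"tz":0,"ax":0,"ay":0,"az":0.006,"jaw":1},{"tx":0.0032,"ty":-0.0245,"tz":0,"ax":0,"ay":0,"az":0.006,"jaw":1},{"tx":0.0032,"ty":-0.0245,"tz":0,"ax":0,"ay":0,"az":0.006,"jaw":1},{"tx":0.0032,"ty":-0.0245,"tz":0,"ax":0,"ay":0,"az":0.006,"jaw":1}]';python3 -m handwheel '[{"tx":0.0032,"ty":-0.0245,"tz":0,"ax":0,"ay":0,"az":0.006,"jaw":1},{"tx":0.0032,"ty":-0.0245,"tz":0,"ax":0,"ay":0,"az":0.006,"jaw":1},{"tx":0.0032,"ty":-0.0245,"tz":0,"ax":0,"ay":0,"az":0.006,"jaw":1},{"tx":0.0032,"ty":-0.0245,"tz":0,"ax":0,"ay":0,"az":0.006,"jaw":1},{"tx":0.0032,"ty":-0.0245,"tz":0,"ax":0,"ay":0,"az":0.006,"jaw":1},{"tx":0.0032,"ty":-0.0245,"tz":0,"ax":0,"ay":0,"az":0.006,"jaw":1},{"tx":0.0032,"ty":-0.0245,"tz":0,"ax":0,"ay":0,"az":0.006,"jaw":1},{"tx":0,"ty":0,"tz":0.01,"ax":0,"ay":0,"az":0,"jaw":1},{"tx":0,"ty":0,"tz":0.015,"ax":0,"ay":0,"az":0,"jaw":1},{"tx":0,"ty":0,"tz":0.015,"ax":0,"ay":0,"az":0,"jaw":1}]'; python3 go.py 611 -341 -5 3.245 10
python3 - <<'E'
from h import *
c,s=snap("wrist","w13")
E
```

```text
time: 15.87
eef_pos: [610.9, -168.7, 100.4]
orientation: [0.227, -3.13, -0.002]
force: [0.6, 1.1, -0.2]
gripper_width: 0.461
time: 16.7
eef_pos: [610.8, -340.9, 60.2]
orientation: [0.16, -3.136, -0.002]
force: [-0.6, 1.0, -1.4]
gripper_width: 0.456
{'time': 16.7, 'q': [-0.509, 0.727, 0.396, 1.242, 0.0, -0.611], 'eef_pos': [610.831, -340.913, 60.238], 'orientation': [0.16, -3.136, -0.002], 'force': [-0.602, 1.046, -1.4], 'gripper_width': 0.456}
yaw now -3.0396 n 10 t [-2e-05, -2e-05, 0.00652] a [0.00015, -0.00016, -0.00014]
```

View pics/w13.png

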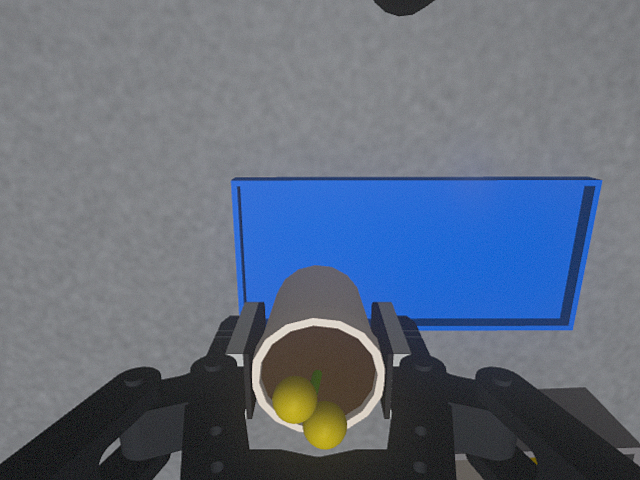

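```bash
python3 -m handwheel '[{"tx":0,"ty":0,"tz":0.015,"ax":0,"ay":0,"az":0,"jaw":1},{"tx":0,"ty":0,"tz":0.015,"ax":0,"ay":0,"az":0,"jaw":1},{"tx":0,"ty":0,"tz":0.012,"ax":0,"ay":0,"az":0,"jaw":1},{"tx":0,"ty":0,"tz":0.01,"ax":0,"ay":0,"az":0,"jaw":1},{"tx":0,"ty":0,"tz":0.005,"ax":0,"ay":0,"az":0,"jaw":1},{"tx":0,"ty":0,"tz":0.003,"ax":0,"ay":0,"az":0,"jaw":1},{"tx":0,"ty":0,"tz":0.002,"ax":0,"ay":0,"az":0,"jaw":1},{"tx":0,"ty":0,"tz":0.001,"ax":0,"ay":0,"az":0,"jaw":1},{"tx":0,"ty":0,"tz":0,"ax":0,"ay":0,"az":0,"jaw":1},{"tx":0,"ty":0,"tz":0,"ax":0,"ay":0,"az":0,"jaw":1}]'; python3 go.py 611 -341 -7 3.245 1
```

```text
time: 17.58
eef_pos: [612.3, -341.1, 0.5]
orientation: [-0.162, 3.136, -0.001]
force: [-0.6, 0.4, -2.1]
gripper_width: 0.457
{'time': 17.583, 'q': [-0.508, 0.773, 0.322, 1.118, -0.0, -0.611], 'eef_pos': [612.257, -341.053, 0.451], 'orientation': [-0.162, 3.136, -0.001], 'force': [-0.551, 0.426, -2.055], 'gripper_width': 0.457}
yaw now -3.0384 n 1 t [0.00125, 0.00019, 0.00745] a [-0.00081, 0.00115, -0.00025]
```

```bash
python3 -m handwheel '[{"tx":0,"ty":0,"tz":0.003,"ax":0,"ay":0,"az":0,"jaw":1},{"tx":0,"ty":0,"tz":0.002,"ax":0,"ay":0,"az":0,"jaw":1},{"tx":0,"ty":0,"tz":0.001,"ax":0,"ay":0,"az":0,"jaw":1},{"tx":0,"ty":0,"tz":0.001,"ax":0,"ay":0,"az":0,"jaw":1},{"tx":0,"ty":0,"tz":0,"ax":0,"ay":0,"az":0,"jaw":1},{"tx":0,"ty":0,"tz":0,"ax":0,"ay":0,"az":0,"jaw":0},{"tx":0,"ty":0,"tz":0,"ax":0,"ay":0,"az":0,"jaw":-1},{"tx":0,"ty":0,"tz":0,"ax":0,"ay":0,"az":0,"jaw":-1},{"tx":0,"ty":0,"tz":0,"ax":0,"ay":0,"az":0,"jaw":-1},{"tx":0,"ty":0,"tz":0,"ax":0,"ay":0,"az":0,"jaw":-1}]'; python3 -m handwheel '[{"tx":0,"ty":0,"tz":-0.005,"ax":0,"ay":0,"az":0,"jaw":-1},{"tx":0,"ty":0,"tz":-0.015,"ax":0,"ay":0,"az":0,"jaw":-1},{"tx":0,"ty":0,"tz":-0.03,"ax":0,"ay":0,"az":0,"jaw":-1},{"tx":0,"ty":0,"tz":-0.03,"ax":0,"ay":0,"az":0,"jaw":-1},{"tx":0,"ty":0,"tz":-0.03,"ax":0,"ay":0,"az":0,"jaw":-1},{"tx":0,"ty":0,"tz":-0.01,"ax":0,"ay":0,"az":0,"jaw":-1},{"tx":0,"ty":0.03,"tz":0,"ax":0,"ay":0,"az":0,"jaw":-1},{"tx":0,"ty":0.03,"tz":0,"ax":0,"ay":0,"az":0,"jaw":-1},{"tx":0,"ty":0.03,"tz":0,"ax":0,"ay":0,"az":0,"jaw":-1},{"tx":0,"ty":0.03,"tz":0,"ax":0,"ay":0,"az":0,"jaw":-1}]'; python3 go.py 556 9.5 105 3.347 8;python3 - <<'E'
from h import *
c,s=snap("wrist","w14");c,s=snap("top","t14");snap("top","t14b",(360,180,520,345),3.6)
E
```

```text
time: 18.42
eef_pos: [611.8, -340.8, -7.5]
orientation: [-0.162, 3.137, -0.0]
force: [-0.5, -0.4, -0.6]
gripper_width: 0.997
time: 19.25
eef_pos: [598.9, -220.4, 112.5]
orientation: [0.161, -3.137, -0.0]
force: [0.3, 0.3, 0.4]
gripper_width: 1.0
{'time': 19.25, 'q': [-0.353, 0.565, 0.245, 1.251, 0.0, -0.455], 'eef_pos': [598.874, -220.373, 112.478], 'orientation': [0.161, -3.137, -0.0], 'force': [0.3, 0.339, 0.355], 'gripper_width': 1.0}
yaw now -3.0392 n 8 t [0.00108, 0.02922, 0.00094] a [2e-05, 0.0, -0.01288]
```

View pics/t14b.png

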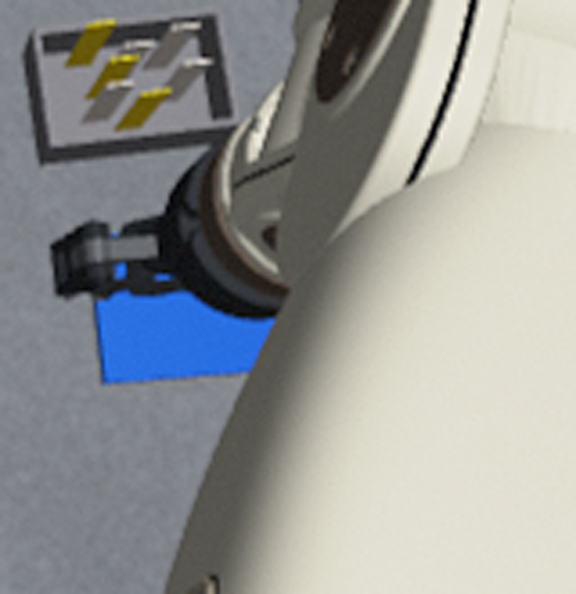

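View pics/t14.png

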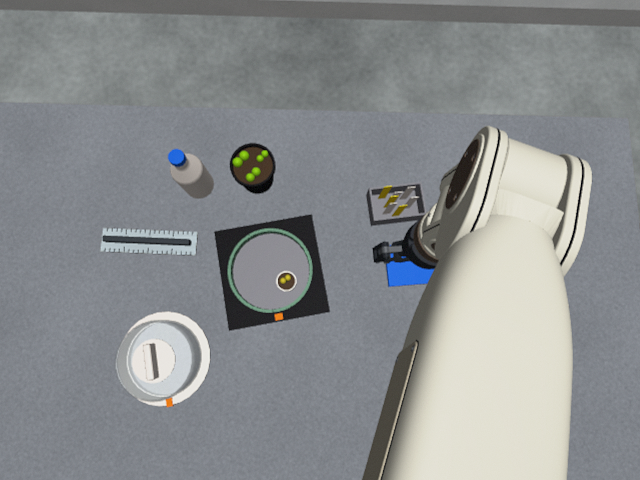

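Pot B is unchanged at (286,281). The arm hides the tray, so I'll check that once it is clear.

```bash
python3 -m handwheel '[{"tx":0.0011,"ty":0.0292,"tz":0,"ax":0,"ay":0,"az":-0.0129,"jaw":-1},{"tx":0.0011,"ty":0.0292,"tz":0,"ax":0,"ay":0,"az":-0.0129,"jaw":-1},{"tx":0.0011,"ty":0.0292,"tz":0,"ax":0,"ay":0,"az":-0.0129,"jaw":-1},{"tx":0.0011,"ty":0.0292,"tz":0,"ax":0,"ay":0,"az":-0.0129,"jaw":-1},{"tx":0.0011,"ty":0.0292,"tz":0,"ax":0,"ay":0,"az":-0.0129,"jaw":-1},{"tx":0.0011,"ty":0.0292,"tz":0,"ax":0,"ay":0,"az":-0.0129,"jaw":-1},{"tx":0.0011,"ty":0.0292,"tz":0,"ax":0,"ay":0,"az":-0.0129,"jaw":-1},{"tx":0.0011,"ty":0.0292,"tz":0,"ax":0,"ay":0,"az":-0.0129,"jaw":-1},{"tx":0,"ty":0,"tz":0.01,"ax":0,"ay":0,"az":0,"jaw":-1},{"tx":0,"ty":0,"tz":0.015,"ax":0,"ay":0,"az":0,"jaw":-1}]';  python3 go.py 556 9.5 0 3.347 6;python3 - <<'E'
from h import *
c,s=snap("wrist","w15");T=camT(c,s);print(proj(c,T,[556,9.5,60]));snap("top","t15",(360,180,520,345),3.6)
E
```

```text
time: 20.23
eef_pos: [558.1, 8.9, 89.0]
orientation: [-0.326, 3.12, -0.001]
force: [-0.1, -1.0, -0.6]
gripper_width: 0.997
{'time': 20.233, 'q': [0.016, 0.427, -0.046, 1.093, -0.001, -0.192], 'eef_pos': [558.069, 8.938, 88.962], 'orientation': [-0.326, 3.12, -0.001], 'force': [-0.095, -0.993, -0.633], 'gripper_width': 0.997}
yaw now -2.9331 n 6 t [0.00036, 0.00017, 0.01483] a [-0.00023, 0.00073, 0.00051]
[np.float64(320.7186032500865), np.float64(266.35686817177253)]
```

View pics/w15.png

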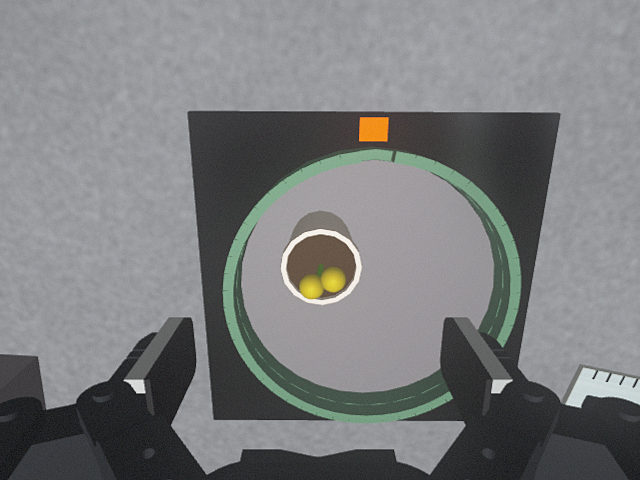

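View pics/t15.png

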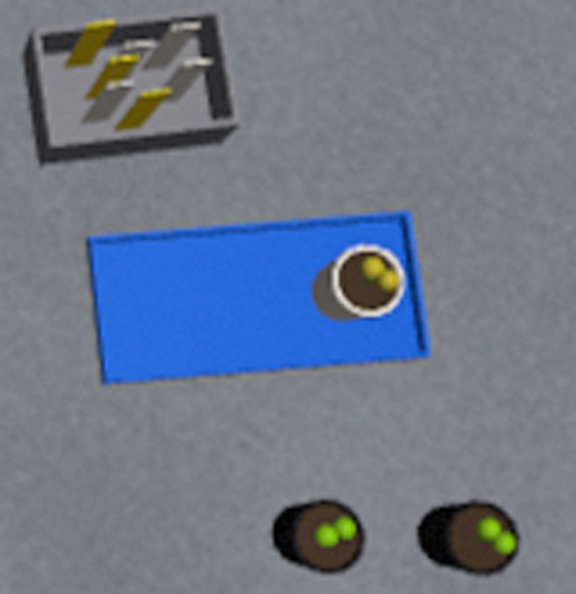

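Pot A stands upright in the tray. Pot B is seen at (321,267) against a predicted (320.7,266.4), so I'll descend and grip.

```bash
python3 -m handwheel '[{"tx":0.0004,"ty":0,"tz":0.015,"ax":0,"ay":0,"az":0,"jaw":-1},{"tx":0.0004,"ty":0,"tz":0.016,"ax":0,"ay":0,"az":0,"jaw":-1},{"tx":0.0004,"ty":0,"tz":0.016,"ax":0,"ay":0,"az":0,"jaw":-1},{"tx":0.0004,"ty":0,"tz":0.016,"ax":0,"ay":0,"az":0,"jaw":-1},{"tx":0.0004,"ty":0,"tz":0.013,"ax":0,"ay":0,"az":0,"jaw":-1},{"tx":0.0004,"ty":0,"tz":0.008,"ax":0,"ay":0,"az":0,"jaw":-1},{"tx":0,"ty":0,"tz":0.004,"ax":0,"ay":0,"az":0,"jaw":-1},{"tx":0,"ty":0,"tz":0.0,"ax":0,"ay":0,"az":0,"jaw":-1},{"tx":0,"ty":0,"tz":0,"ax":0,"ay":0,"az":0,"jaw":1},{"tx":0,"ty":0,"tz":0,"ax":0,"ay":0,"az":0,"jaw":1}]';  python3 -m handwheel '[{"tx":0,"ty":0,"tz":0,"ax":0,"ay":0,"az":0,"jaw":1},{"tx":0,"ty":0,"tz":0,"ax":0,"ay":0,"az":0,"jaw":1},{"tx":0,"ty":0,"tz":0,"ax":0,"ay":0,"az":0,"jaw":1},{"tx":0,"ty":0,"tz":0,"ax":0,"ay":0,"az":0,"jaw":1},{"tx":0,"ty":0,"tz":0,"ax":0,"ay":0,"az":0,"jaw":1},{"tx":0,"ty":0,"tz":-0.005,"ax":0,"ay":0,"az":0,"jaw":1},{"tx":0,"ty":0,"tz":-0.015,"ax":0,"ay":0,"az":0,"jaw":1},{"tx":0,"ty":0,"tz":-0.02,"ax":0,"ay":0,"az":0,"jaw":1},{"tx":0,"ty":0,"tz":-0.025,"ax":0,"ay":0,"az":0,"jaw":1},{"tx":0,"ty":0,"tz":-0.025,"ax":0,"ay":0,"az":0,"jaw":1}]'; python3 go.py 601 -241 92 3.245 9
```

```text
time: 21.17
eef_pos: [555.0, 7.2, 0.7]
orientation: [-0.323, 3.123, -0.002]
force: [-0.5, -5.1, 6.2]
gripper_width: 0.748
time: 22.0
eef_pos: [552.5, 7.9, 89.7]
orientation: [0.324, -3.122, -0.001]
force: [1.1, 0.4, -0.7]
gripper_width: 0.456
{'time': 22.0, 'q': [0.014, 0.422, -0.052, 1.1, 0.0, -0.192], 'eef_pos': [552.45, 7.867, 89.673], 'orientation': [0.324, -3.122, -0.001], 'force': [1.106, 0.403, -0.704], 'gripper_width': 0.456}
yaw now -2.935 n 9 t [-0.0009, -0.02817, -0.00027] a [6e-05, -0.00034, 0.01147]
```

```bash
python3 -m handwheel '[{"tx":-0.0009,"ty":-0.0282,"tz":-0.0003,"ax":0,"ay":0,"az":0.0115,"jaw":1},{"tx":-0.0009,"ty":-0.0282,"tz":-0.0003,"ax":0,"ay":0,"az":0.0115,"jaw":1},{"tx":-0.0009,"ty":-0.0282,"tz":-0.0003,"ax":0,"ay":0,"az":0.0115,"jaw":1},{"tx":-0.0009,"ty":-0.0282,"tz":-0.0003,"ax":0,"ay":0,"az":0.0115,"jaw":1},{"tx":-0.0009,"ty":-0.0282,"tz":-0.0003,"ax":0,"ay":0,"az":0.0115,"jaw":1},{"tx":-0.0009,"ty":-0.0282,"tz":-0.0003,"ax":0,"ay":0,"az":0.0115,"jaw":1},{"tx":-0.0009,"ty":-0.0282,"tz":-0.0003,"ax":0,"ay":0,"az":0.0115,"jaw":1},{"tx":-0.0009,"ty":-0.0282,"tz":-0.0003,"ax":0,"ay":0,"az":0.0115,"jaw":1},{"tx":-0.0009,"ty":-0.0282,"tz":-0.0003,"ax":0,"ay":0,"az":0.0115,"jaw":1},{"tx":0,"ty":0,"tz":0,"ax":0,"ay":0,"az":0,"jaw":1}]'; python3 go.py 601 -241 -6 3.245 9
```

```text
time: 22.83
eef_pos: [602.2, -246.7, 91.7]
orientation: [0.152, -3.138, 0.004]
force: [0.4, -0.1, -0.9]
gripper_width: 0.456
{'time': 22.833, 'q': [-0.388, 0.603, 0.255, 1.222, -0.002, -0.485], 'eef_pos': [602.168, -246.733, 91.667], 'orientation': [0.152, -3.138, 0.004], 'force': [0.403, -0.062, -0.874], 'gripper_width': 0.456}
yaw now -3.0445 n 9 t [6e-05, 0.00066, 0.01085] a [-0.00027, -3e-05, -0.00071]
```

```bash
python3 -m handwheel '[{"tx":0,"ty":0.001,"tz":0.012,"ax":0,"ay":0,"az":-0.001,"jaw":1},{"tx":0,"ty":0.001,"tz":0.018,"ax":0,"ay":0,"az":-0.001,"jaw":1},{"tx":0,"ty":0.001,"tz":0.018,"ax":0,"ay":0,"az":-0.001,"jaw":1},{"tx":0,"ty":0.001,"tz":0.016,"ax":0,"ay":0,"az":-0.001,"jaw":1},{"tx":0,"ty":0.001,"tz":0.015,"ax":0,"ay":0,"az":-0.001,"jaw":1},{"tx":0,"ty":0.001,"tz":0.01,"ax":0,"ay":0,"az":-0.001,"jaw":1},{"tx":0,"ty":0,"tz":0.005,"ax":0,"ay":0,"az":0,"jaw":1},{"tx":0,"ty":0,"tz":0.002,"ax":0,"ay":0,"az":0,"jaw":1},{"tx":0,"ty":0,"tz":0.001,"ax":0,"ay":0,"az":0,"jaw":1},{"tx":0,"ty":0,"tz":0,"ax":0,"ay":0,"az":0,"jaw":1}]'; python3 go.py 601 -241 -6 3.245 1
```

```text
time: 23.67
eef_pos: [602.3, -235.6, -4.0]
orientation: [-0.171, 3.136, -0.001]
force: [0.7, 0.1, -0.2]
gripper_width: 0.458
{'time': 23.667, 'q': [-0.373, 0.678, 0.123, 1.015, 0.0, -0.482], 'eef_pos': [602.29, -235.593, -4.016], 'orientation': [-0.171, 3.136, -0.001], 'force': [0.691, 0.122, -0.16], 'gripper_width': 0.458}
yaw now -3.0326 n 1 t [0.00187, -0.00523, 0.00198] a [-0.00054, 0.00108, 0.00555]
```

```bash
python3 -m handwheel '[{"tx":0,"ty":0,"tz":0.002,"ax":0,"ay":0,"az":0,"jaw":1},{"tx":0,"ty":0,"tz":0.001,"ax":0,"ay":0,"az":0,"jaw":1},{"tx":0,"ty":0,"tz":0,"ax":0,"ay":0,"az":0,"jaw":1},{"tx":0,"ty":0,"tz":0,"ax":0,"ay":0,"az":0,"jaw":0},{"tx":0,"ty":0,"tz":0,"ax":0,"ay":0,"az":0,"jaw":-1},{"tx":0,"ty":0,"tz":0,"ax":0,"ay":0,"az":0,"jaw":-1},{"tx":0,"ty":0,"tz":0,"ax":0,"ay":0,"az":0,"jaw":-1},{"tx":0,"ty":0,"tz":-0.005,"ax":0,"ay":0,"az":0,"jaw":-1},{"tx":0,"ty":0,"tz":-0.02,"ax":0,"ay":0,"az":0,"jaw":-1},{"tx":0,"ty":0,"tz":-0.03,"ax":0,"ay":0,"az":0,"jaw":-1}]';python3 -m handwheel '[{"tx":0,"ty":0,"tz":-0.02,"ax":0,"ay":0,"az":0,"jaw":-1},{"tx":0,"ty":0,"tz":-0.02,"ax":0,"ay":0,"az":0,"jaw":-1},{"tx":0.02,"ty":0,"tz":-0.01,"ax":0,"ay":0,"az":0,"jaw":-1},{"tx":0.025,"ty":-0.01,"tz":0,"ax":0,"ay":0,"az":0,"jaw":-1},{"tx":0.025,"ty":-0.01,"tz":0,"ax":0,"ay":0,"az":0,"jaw":-1},{"tx":0.025,"ty":-0.01,"tz":0,"ax":0,"ay":0,"az":0,"jaw":-1},{"tx":0.025,"ty":-0.01,"tz":0,"ax":0,"ay":0,"az":0,"jaw":-1},{"tx":0,"ty":-0.01,"tz":0,"ax":0,"ay":0,"az":0,"jaw":-1},{"tx":0,"ty":0,"tz":0,"ax":0,"ay":0,"az":0,"jaw":-1},{"tx":0,"ty":0,"tz":0,"ax":0,"ay":0,"az":0,"jaw":-1}]'; python3 go.py 471 -316 80 3.245;python3 - <<'E'
from h import *
c,s=snap("wrist","w16");T=camT(c,s);print(proj(c,T,[470.5,-315.7,50]));snap("top","t16");snap("side","s16",(260,130,440,260),4.4)
E
```

```text
time: 24.5
eef_pos: [598.8, -234.3, 44.4]
orientation: [0.171, -3.13, -0.005]
force: [0.2, -0.1, -0.2]
gripper_width: 0.997
time: 25.33
eef_pos: [488.5, -298.7, 97.8]
orientation: [-0.169, 3.136, -0.001]
force: [-0.4, -0.4, 0.6]
gripper_width: 1.004
{'time': 25.333, 'q': [-0.549, 0.448, 0.013, 1.134, 0.001, -0.657], 'eef_pos': [488.504, -298.725, 97.806], 'orientation': [-0.169, 3.136, -0.001], 'force': [-0.401, -0.409, 0.623], 'gripper_width': 1.004}
yaw now -3.0337 n 1 t [0.01929, -0.01528, 0.01779] a [-0.00045, 0.00143, 0.00444]
[np.float64(290.28398066044656), np.float64(221.94802612262612)]
```

View pics/w16.png

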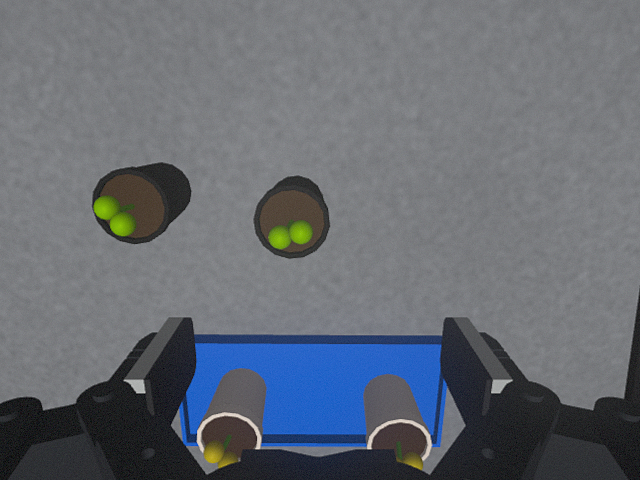

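View pics/s16.png

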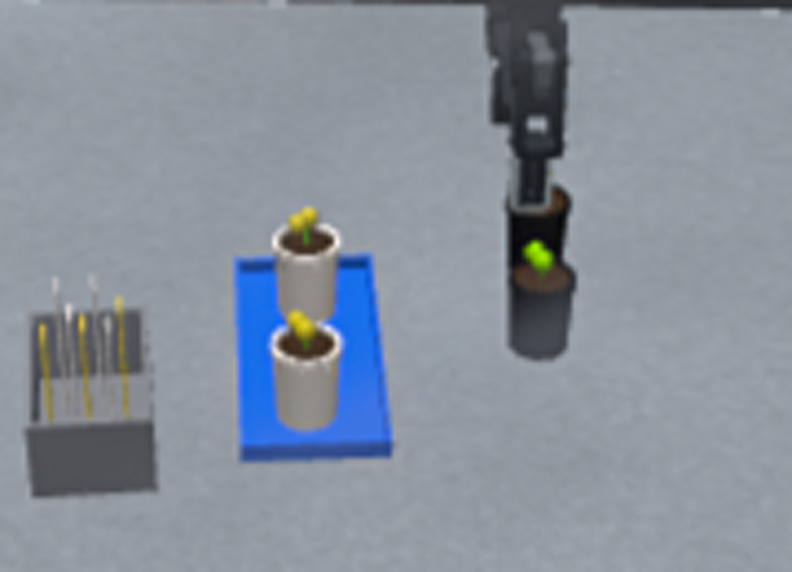

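View pics/t16.png

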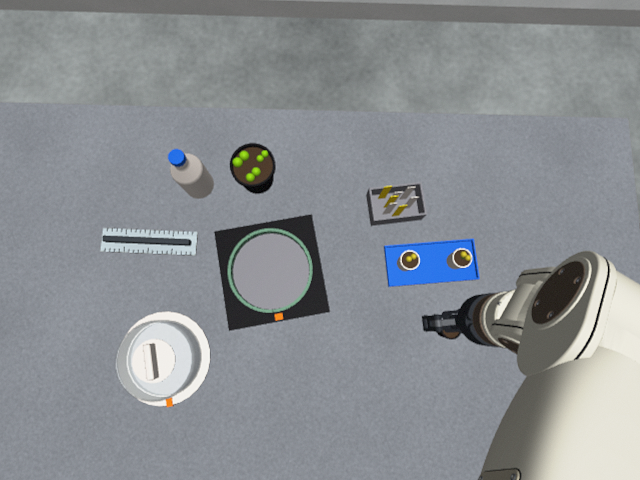

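Both white pots stand upright in the tray. The near black pot is at (292,220), within 2 px of the prediction.

```bash
python3 -m handwheel '[{"tx":0.0095,"ty":-0.0072,"tz":0,"ax":0,"ay":0,"az":0.002,"jaw":-1},{"tx":0.0095,"ty":-0.0072,"tz":0.005,"ax":0,"ay":0,"az":0.002,"jaw":-1},{"tx":0,"ty":0,"tz":0.01,"ax":0,"ay":0,"az":0,"jaw":-1},{"tx":0,"ty":0,"tz":0.015,"ax":0,"ay":0,"az":0,"jaw":-1},{"tx":0,"ty":0,"tz":0.018,"ax":0,"ay":0,"az":0,"jaw":-1},{"tx":0,"ty":0,"tz":0.018,"ax":0,"ay":0,"az":0,"jaw":-1},{"tx":0,"ty":0,"tz":0.015,"ax":0,"ay":0,"az":0,"jaw":-1},{"tx":0,"ty":0,"tz":0.01,"ax":0,"ay":0,"az":0,"jaw":-1},{"tx":0,"ty":0,"tz":0,"ax":0,"ay":0,"az":0,"jaw":-1},{"tx":0,"ty":0,"tz":0,"ax":0,"ay":0,"az":0,"jaw":-1}]'; python3 go.py 471 -316 -10 3.245 1;python3 - <<'E'
from h import *
c,s=snap("wrist","w17")
E
```

```text
time: 26.32
eef_pos: [469.8, -314.2, 5.5]
orientation: [0.164, -3.136, -0.002]
force: [-0.2, 0.4, 0.8]
gripper_width: 1.001
{'time': 26.317, 'q': [-0.59, 0.531, -0.12, 0.921, 0.0, -0.694], 'eef_pos': [469.774, -314.213, 5.478], 'orientation': [0.164, -3.136, -0.002], 'force': [-0.204, 0.409, 0.801], 'gripper_width': 1.001}
yaw now -3.037 n 1 t [-0.00106, -0.00193, 0.01547] a [0.00129, -0.00145, 0.00119]
```

View pics/w17.png

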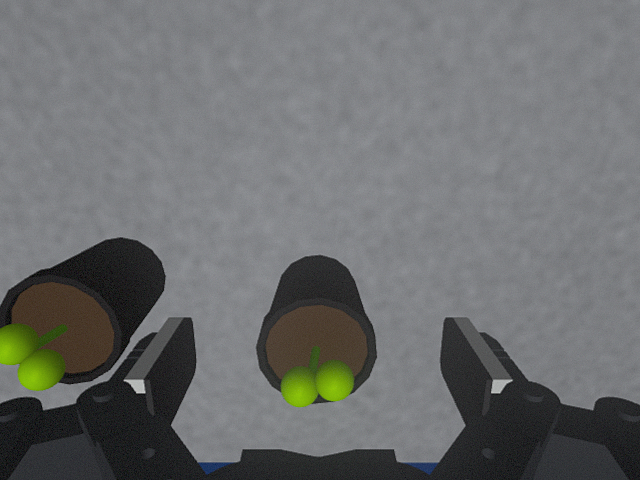

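```bash
python3 -m handwheel '[{"tx":-0.001,"ty":0,"tz":0.007,"ax":0,"ay":0,"az":0,"jaw":-1},{"tx":0,"ty":0,"tz":0.006,"ax":0,"ay":0,"az":0,"jaw":-1},{"tx":0,"ty":0,"tz":0.002,"ax":0,"ay":0,"az":0,"jaw":-1},{"tx":0,"ty":0,"tz":0,"ax":0,"ay":0,"az":0,"jaw":0},{"tx":0,"ty":0,"tz":0,"ax":0,"ay":0,"az":0,"jaw":1},{"tx":0,"ty":0,"tz":0,"ax":0,"ay":0,"az":0,"jaw":1},{"tx":0,"ty":0,"tz":0,"ax":0,"ay":0,"az":0,"jaw":1},{"tx":0,"ty":0,"tz":0,"ax":0,"ay":0,"az":0,"jaw":1},{"tx":0,"ty":0,"tz":0,"ax":0,"ay":0,"az":0,"jaw":1},{"tx":0,"ty":0,"tz":0,"ax":0,"ay":0,"az":0,"jaw":1}]';python3 go.py 471 -316 -10 3.245 1; python3 -m handwheel '[{"tx":0,"ty":0,"tz":-0.005,"ax":0,"ay":0,"az":0,"jaw":1},{"tx":0,"ty":0,"tz":-0.015,"ax":0,"ay":0,"az":0,"jaw":1},{"tx":0,"ty":0,"tz":-0.02,"ax":0,"ay":0,"az":0,"jaw":1},{"tx":0,"ty":0,"tz":-0.02,"ax":0,"ay":0,"az":0,"jaw":1},{"tx":0,"ty":0,"tz":-0.02,"ax":0,"ay":0,"az":0,"jaw":1},{"tx":0,"ty":0.01,"tz":-0.01,"ax":0,"ay":0,"az":0,"jaw":1},{"tx":0,"ty":0.02,"tz":0,"ax":0,"ay":0,"az":0,"jaw":1},{"tx":0,"ty":0.025,"tz":0,"ax":0,"ay":0,"az":0,"jaw":1},{"tx":0,"ty":0.025,"tz":0,"ax":0,"ay":0,"az":0,"jaw":1},{"tx":0,"ty":0.02,"tz":0,"ax":0,"ay":0,"az":0,"jaw":1}]'; python3 go.py 600 76 85 3.347 12
```

```text
time: 27.2
eef_pos: [472.0, -314.7, -8.2]
orientation: [-0.165, 3.136, -0.001]
force: [0.5, -0.2, 2.7]
gripper_width: 0.453
{'time': 27.2, 'q': [-0.588, 0.549, -0.131, 0.889, 0.0, -0.693], 'eef_pos': [471.96, -314.709, -8.216], 'orientation': [-0.165, 3.136, -0.001], 'force': [0.538, -0.209, 2.733], 'gripper_width': 0.453}
yaw now -3.0367 n 1 t [0.00109, -0.00118, 0.00178] a [-0.00072, 0.00089, 0.00151]
time: 28.03
eef_pos: [459.7, -212.5, 80.8]
orientation: [0.165, -3.136, -0.003]
force: [-1.1, 0.1, -0.8]
gripper_width: 0.458
{'time': 28.033, 'q': [-0.433, 0.346, -0.193, 1.033, 0.001, -0.539], 'eef_pos': [459.683, -212.473, 80.789], 'orientation': [0.165, -3.136, -0.003], 'force': [-1.085, 0.072, -0.795], 'gripper_width': 0.458}
yaw now -3.0363 n 12 t [-0.01519, 0.02201, -0.00034] a [0.00015, -0.00012, -0.00834]
```

```bash
python3 -m handwheel '[{"tx":-0.0152,"ty":0.022,"tz":0,"ax":0,"ay":0,"az":-0.0083,"jaw":1},{"tx":-0.0152,"ty":0.022,"tz":0,"ax":0,"ay":0,"az":-0.0083,"jaw":1},{"tx":-0.0152,"ty":0.022,"tz":0,"ax":0,"ay":0,"az":-0.0083,"jaw":1},{"tx":-0.0152,"ty":0.022,"tz":0,"ax":0,"ay":0,"az":-0.0083,"jaw":1},{"tx":-0.0152,"ty":0.022,"tz":0,"ax":0,"ay":0,"az":-0.0083,"jaw":1},{"tx":-0.0152,"ty":0.022,"tz":0,"ax":0,"ay":0,"az":-0.0083,"jaw":1},{"tx":-0.0152,"ty":0.022,"tz":0,"ax":0,"ay":0,"az":-0.0083,"jaw":1},{"tx":-0.0152,"ty":0.022,"tz":0,"ax":0,"ay":0,"az":-0.0083,"jaw":1},{"tx":-0.0152,"ty":0.022,"tz":0,"ax":0,"ay":0,"az":-0.0083,"jaw":1},{"tx":-0.0152,"ty":0.022,"tz":0,"ax":0,"ay":0,"az":-0.0083,"jaw":1}]';python3 -m handwheel '[{"tx":-0.0152,"ty":0.022,"tz":0,"ax":0,"ay":0,"az":-0.0083,"jaw":1},{"tx":-0.0152,"ty":0.022,"tz":0,"ax":0,"ay":0,"az":-0.0083,"jaw":1},{"tx":0,"ty":0,"tz":0,"ax":0,"ay":0,"az":0,"jaw":1},{"tx":0,"ty":0,"tz":0,"ax":0,"ay":0,"az":0,"jaw":1},{"tx":0,"ty":0,"tz":0.01,"ax":0,"ay":0,"az":0,"jaw":1},{"tx":0,"ty":0,"tz":0.015,"ax":0,"ay":0,"az":0,"jaw":1},{"tx":0,"ty":0,"tz":0.015,"ax":0,"ay":0,"az":0,"jaw":1},{"tx":0,"ty":0,"tz":0.01,"ax":0,"ay":0,"az":0,"jaw":1},{"tx":0,"ty":0,"tz":0.0,"ax":0,"ay":0,"az":0,"jaw":1},{"tx":0,"ty":0,"tz":0,"ax":0,"ay":0,"az":0,"jaw":1}]'; python3 go.py 600 76 2.5 3.347 5;python3 - <<'E'
from h import *
c,s=snap("wrist","w18")
E
```

```text
time: 28.87
eef_pos: [579.5, 26.1, 80.7]
orientation: [0.296, -3.126, -0.0]
force: [0.9, -0.9, -1.3]
gripper_width: 0.457
time: 29.7
eef_pos: [600.5, 72.3, 30.3]
orientation: [0.318, -3.123, 0.0]
force: [0.1, -0.6, 0.3]
gripper_width: 0.455
{'time': 29.7, 'q': [0.12, 0.572, 0.028, 1.03, -0.0, -0.083], 'eef_pos': [600.467, 72.341, 30.317], 'orientation': [0.318, -3.123, 0.0], 'force': [0.146, -0.627, 0.328], 'gripper_width': 0.455}
yaw now -2.9384 n 5 t [-7e-05, 0.00073, 0.00556] a [3e-05, -0.00053, -0.00043]
```

View pics/w18.png

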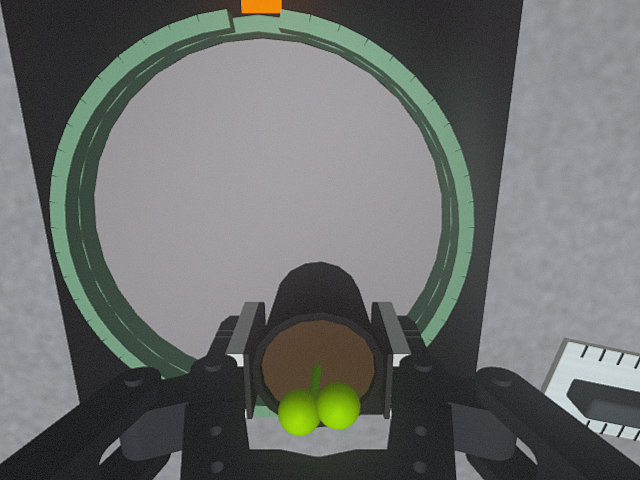

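```bash
python3 -m handwheel '[{"tx":0,"ty":0.001,"tz":0.008,"ax":0,"ay":0,"az":0,"jaw":1},{"tx":0,"ty":0.001,"tz":0.009,"ax":0,"ay":0,"az":0,"jaw":1},{"tx":0,"ty":0.001,"tz":0.006,"ax":0,"ay":0,"az":0,"jaw":1},{"tx":0,"ty":0,"tz":0.003,"ax":0,"ay":0,"az":0,"jaw":1},{"tx":0,"ty":0,"tz":0.001,"ax":0,"ay":0,"az":0,"jaw":1},{"tx":0,"ty":0,"tz":0.001,"ax":0,"ay":0,"az":0,"jaw":1},{"tx":0,"ty":0,"tz":0,"ax":0,"ay":0,"az":0,"jaw":1},{"tx":0,"ty":0,"tz":0,"ax":0,"ay":0,"az":0,"jaw":1},{"tx":0,"ty":0,"tz":0,"ax":0,"ay":0,"az":0,"jaw":1},{"tx":0,"ty":0,"tz":0,"ax":0,"ay":0,"az":0,"jaw":1}]'; python3 go.py 600 76 2 3.347 1
```

```text
time: 30.58
eef_pos: [601.4, 76.2, 3.7]
orientation: [-0.321, 3.125, -0.0]
force: [1.3, 0.7, -1.5]
gripper_width: 0.458
{'time': 30.583, 'q': [0.126, 0.6, -0.001, 0.969, -0.0, -0.078], 'eef_pos': [601.415, 76.231, 3.658], 'orientation': [-0.321, 3.125, -0.0], 'force': [1.33, 0.722, -1.478], 'gripper_width': 0.458}
yaw now -2.9371 n 1 t [0.00143, 6e-05, 0.00166] a [-9e-05, 0.00068, -0.00091]
```

Release, rise, and go for the second black pot at (471.5,-400).

```bash
python3 -m handwheel '[{"tx":0,"ty":0,"tz":0.001,"ax":0,"ay":0,"az":0,"jaw":1},{"tx":0,"ty":0,"tz":0.001,"ax":0,"ay":0,"az":0,"jaw":1},{"tx":0,"ty":0,"tz":0,"ax":0,"ay":0,"az":0,"jaw":1},{"tx":0,"ty":0,"tz":0,"ax":0,"ay":0,"az":0,"jaw":0},{"tx":0,"ty":0,"tz":0,"ax":0,"ay":0,"az":0,"jaw":-1},{"tx":0,"ty":0,"tz":0,"ax":0,"ay":0,"az":0,"jaw":-1},{"tx":0,"ty":0,"tz":0,"ax":0,"ay":0,"az":0,"jaw":-1},{"tx":0,"ty":0,"tz":-0.005,"ax":0,"ay":0,"az":0,"jaw":-1},{"tx":0,"ty":0,"tz":-0.02,"ax":0,"ay":0,"az":0,"jaw":-1},{"tx":0,"ty":0,"tz":-0.03,"ax":0,"ay":0,"az":0,"jaw":-1}]'; python3 go.py 471.5 -400 90 3.245 16
```

```text
time: 31.42
eef_pos: [598.2, 75.8, 53.8]
orientation: [0.32, -3.118, 0.0]
force: [1.2, 0.1, -0.4]
gripper_width: 1.003
{'time': 31.417, 'q': [0.126, 0.549, 0.057, 1.086, 0.0, -0.078], 'eef_pos': [598.163, 75.848, 53.822], 'orientation': [0.32, -3.118, 0.0], 'force': [1.248, 0.062, -0.363], 'gripper_width': 1.003}
yaw now -2.9371 n 16 t [0.01249, -0.02815, -0.00222] a [1e-05, -0.00046, 0.00632]
```

```bash
python3 -m handwheel '[{"tx":0,"ty":-0.01,"tz":-0.03,"ax":0,"ay":0,"az":0.0063,"jaw":-1},{"tx":0.0125,"ty":-0.028,"tz":-0.01,"ax":0,"ay":0,"az":0.0063,"jaw":-1},{"tx":0.0125,"ty":-0.0285,"tz":0,"ax":0,"ay":0,"az":0.0063,"jaw":-1},{"tx":0.0125,"ty":-0.0285,"tz":0,"ax":0,"ay":0,"az":0.0063,"jaw":-1},{"tx":0.0125,"ty":-0.0285,"tz":0,"ax":0,"ay":0,"az":0.0063,"jaw":-1},{"tx":0.0125,"ty":-0.0285,"tz":0,"ax":0,"ay":0,"az":0.0063,"jaw":-1},{"tx":0.0125,"ty":-0.0285,"tz":0,"ax":0,"ay":0,"az":0.0063,"jaw":-1},{"tx":0.0125,"ty":-0.0285,"tz":0,"ax":0,"ay":0,"az":0.0063,"jaw":-1},{"tx":0.0125,"ty":-0.0285,"tz":0,"ax":0,"ay":0,"az":0.0063,"jaw":-1},{"tx":0.0125,"ty":-0.0285,"tz":0,"ax":0,"ay":0,"az":0.0063,"jaw":-1}]';python3 -m handwheel '[{"tx":0.0125,"ty":-0.0285,"tz":0,"ax":0,"ay":0,"az":0.0063,"jaw":-1},{"tx":0.0125,"ty":-0.0285,"tz":0,"ax":0,"ay":0,"az":0.0063,"jaw":-1},{"tx":0.0125,"ty":-0.0285,"tz":0,"ax":0,"ay":0,"az":0.0063,"jaw":-1},{"tx":0.0125,"ty":-0.0285,"tz":0,"ax":0,"ay":0,"az":0.0063,"jaw":-1},{"tx":0.0125,"ty":-0.0285,"tz":0,"ax":0,"ay":0,"az":0.0063,"jaw":-1},{"tx":0.0125,"ty":-0.0285,"tz":0,"ax":0,"ay":0,"az":0.0063,"jaw":-1},{"tx":0,"ty":-0.01,"tz":0,"ax":0,"ay":0,"az":0,"jaw":-1},{"tx":0,"ty":0,"tz":0,"ax":0,"ay":0,"az":0,"jaw":-1},{"tx":0,"ty":0,"tz":0,"ax":0,"ay":0,"az":0,"jaw":-1},{"tx":0,"ty":0,"tz":0,"ax":0,"ay":0,"az":0,"jaw":-1}]'; python3 go.py 471.5 -400 90 3.245 2;python3 - <<'E'
from h import *
c,s=snap("wrist","w19");T=camT(c,s);print(proj(c,T,[471.5,-400,50]));snap("top","t19")
E
```

```text
time: 32.25
eef_pos: [535.9, -206.5, 96.8]
orientation: [-0.222, 3.133, -0.0]
force: [0.0, -0.3, -0.2]
gripper_width: 1.003
time: 33.08
eef_pos: [484.8, -392.7, 96.2]
orientation: [0.165, -3.137, -0.002]
force: [-0.1, 0.7, 0.1]
gripper_width: 1.001
{'time': 33.083, 'q': [-0.681, 0.548, 0.173, 1.197, 0.001, -0.786], 'eef_pos': [484.76, -392.733, 96.238], 'orientation': [0.165, -3.137, -0.002], 'force': [-0.059, 0.658, 0.13], 'gripper_width': 1.001}
yaw now -3.0366 n 2 t [0.00697, -0.00292, 0.00312] a [0.00049, -0.0001, 0.00078]
[np.float64(307.4694067133187), np.float64(233.4672555042028)]
```

View pics/w19.png

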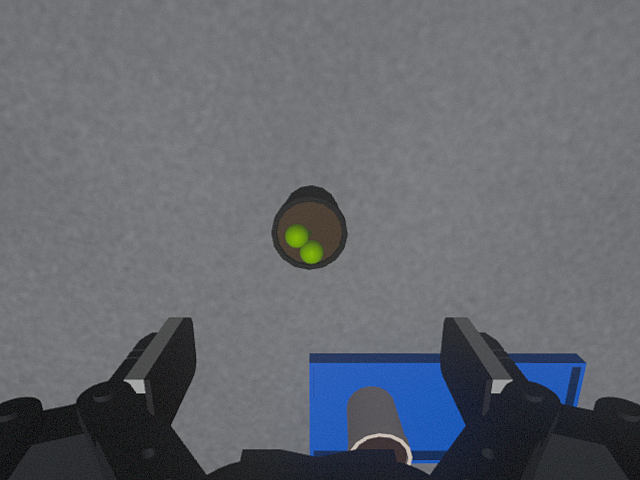

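View pics/t19.png

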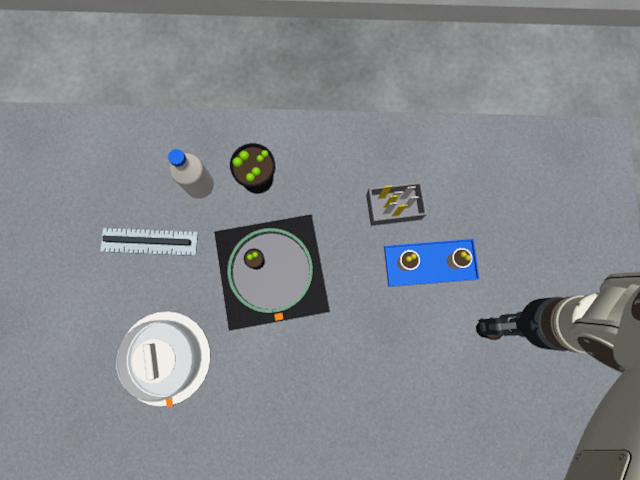

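The first black pot stands in the dish and nothing has been knocked. The second is at (310,231), about as predicted.

```bash
python3 -m handwheel '[{"tx":0.007,"ty":-0.0027,"tz":0.005,"ax":0,"ay":0,"az":0,"jaw":-1},{"tx":0.007,"ty":-0.0027,"tz":0.01,"ax":0,"ay":0,"az":0,"jaw":-1},{"tx":0,"ty":0,"tz":0.015,"ax":0,"ay":0,"az":0,"jaw":-1},{"tx":0,"ty":0,"tz":0.018,"ax":0,"ay":0,"az":0,"jaw":-1},{"tx":0,"ty":0,"tz":0.018,"ax":0,"ay":0,"az":0,"jaw":-1},{"tx":0,"ty":0,"tz":0.016,"ax":0,"ay":0,"az":0,"jaw":-1},{"tx":0,"ty":0,"tz":0.01,"ax":0,"ay":0,"az":0,"jaw":-1},{"tx":0,"ty":0,"tz":0,"ax":0,"ay":0,"az":0,"jaw":-1},{"tx":0,"ty":0,"tz":0,"ax":0,"ay":0,"az":0,"jaw":-1},{"tx":0,"ty":0,"tz":0,"ax":0,"ay":0,"az":0,"jaw":-1}]'; python3 go.py 471.5 -400 -9 3.245 2;python3 - <<'E'
from h import *
c,s=snap("wrist","w20")
E
```

```text
time: 34.02
eef_pos: [471.8, -401.2, 5.3]
orientation: [-0.163, 3.136, -0.002]
force: [1.1, 0.5, 1.2]
gripper_width: 1.001
{'time': 34.017, 'q': [-0.705, 0.62, 0.041, 0.991, -0.0, -0.809], 'eef_pos': [471.762, -401.247, 5.301], 'orientation': [-0.163, 3.136, -0.002], 'force': [1.081, 0.52, 1.233], 'gripper_width': 1.001}
yaw now -3.0375 n 2 t [7e-05, 0.00064, 0.00715] a [-0.00061, 0.00054, 0.00034]
```

View pics/w20.png

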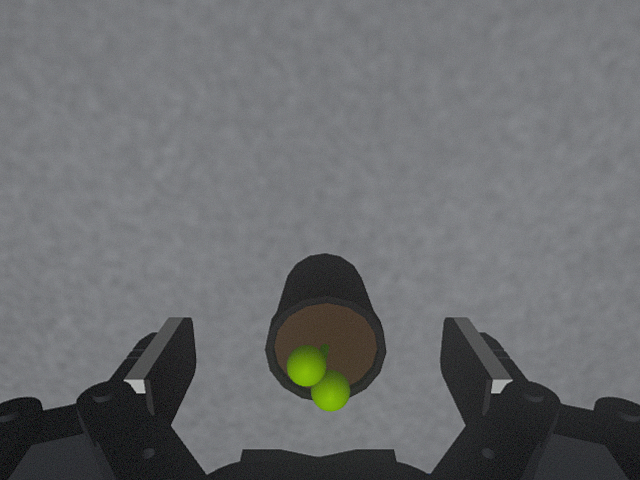

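```bash
python3 -m handwheel '[{"tx":0,"ty":0.0012,"tz":0.006,"ax":0,"ay":0,"az":0,"jaw":-1},{"tx":0,"ty":0.0012,"tz":0.006,"ax":0,"ay":0,"az":0,"jaw":-1},{"tx":0,"ty":0,"tz":0.002,"ax":0,"ay":0,"az":0,"jaw":-1},{"tx":0,"ty":0,"tz":0,"ax":0,"ay":0,"az":0,"jaw":0},{"tx":0,"ty":0,"tz":0,"ax":0,"ay":0,"az":0,"jaw":1},{"tx":0,"ty":0,"tz":0,"ax":0,"ay":0,"az":0,"jaw":1},{"tx":0,"ty":0,"tz":0,"ax":0,"ay":0,"az":0,"jaw":1},{"tx":0,"ty":0,"tz":0,"ax":0,"ay":0,"az":0,"jaw":1},{"tx":0,"ty":0,"tz":0,"ax":0,"ay":0,"az":0,"jaw":1},{"tx":0,"ty":0,"tz":0,"ax":0,"ay":0,"az":0,"jaw":1}]';python3 go.py 471 -401 -10 3.245 1; python3 -m handwheel '[{"tx":0,"ty":0,"tz":-0.005,"ax":0,"ay":0,"az":0,"jaw":1},{"tx":0,"ty":0,"tz":-0.015,"ax":0,"ay":0,"az":0,"jaw":1},{"tx":0,"ty":0,"tz":-0.02,"ax":0,"ay":0,"az":0,"jaw":1},{"tx":0,"ty":0,"tz":-0.025,"ax":0,"ay":0,"az":0,"jaw":1},{"tx":0,"ty":0,"tz":-0.025,"ax":0,"ay":0,"az":0,"jaw":1},{"tx":0,"ty":0.01,"tz":-0.02,"ax":0,"ay":0,"az":0,"jaw":1},{"tx":0,"ty":0.02,"tz":0,"ax":0,"ay":0,"az":0,"jaw":1},{"tx":0,"ty":0.025,"tz":0,"ax":0,"ay":0,"az":0,"jaw":1},{"tx":0,"ty":0.025,"tz":0,"ax":0,"ay":0,"az":0,"jaw":1},{"tx":0,"ty":0.025,"tz":0,"ax":0,"ay":0,"az":0,"jaw":1}]'; python3 go.py 553 9 100 3.347 12
```

```text
time: 34.9
eef_pos: [471.2, -398.8, -9.3]
orientation: [-0.163, 3.137, -0.001]
force: [-0.5, 0.1, 1.9]
gripper_width: 0.457
{'time': 34.9, 'q': [-0.702, 0.633, 0.022, 0.958, -0.0, -0.806], 'eef_pos': [471.161, -398.811, -9.321], 'orientation': [-0.163, 3.137, -0.001], 'force': [-0.482, 0.101, 1.938], 'gripper_width': 0.457}
yaw now -3.0379 n 1 t [0.00039, -0.00216, 0.00068] a [-0.00069, 0.00063, 0.00025]
time: 35.73
eef_pos: [459.4, -293.0, 100.5]
orientation: [0.162, -3.137, -0.0]
force: [-0.1, 0.3, -0.1]
gripper_width: 0.457
{'time': 35.733, 'q': [-0.568, 0.396, -0.061, 1.114, 0.0, -0.671], 'eef_pos': [459.436, -292.988, 100.495], 'orientation': [0.162, -3.137, -0.0], 'force': [-0.079, 0.31, -0.145], 'gripper_width': 0.457}
yaw now -3.0385 n 12 t [-0.01148, 0.02373, 4e-05] a [2e-05, -1e-05, -0.00852]
```

```bash
python3 -m handwheel '[{"tx":-0.0115,"ty":0.0237,"tz":0,"ax":0,"ay":0,"az":-0.0085,"jaw":1},{"tx":-0.0115,"ty":0.0237,"tz":0,"ax":0,"ay":0,"az":-0.0085,"jaw":1},{"tx":-0.0115,"ty":0.0237,"tz":0,"ax":0,"ay":0,"az":-0.0085,"jaw":1},{"tx":-0.0115,"ty":0.0237,"tz":0,"ax":0,"ay":0,"az":-0.0085,"jaw":1},{"tx":-0.0115,"ty":0.0237,"tz":0,"ax":0,"ay":0,"az":-0.0085,"jaw":1},{"tx":-0.0115,"ty":0.0237,"tz":0,"ax":0,"ay":0,"az":-0.0085,"jaw":1},{"tx":-0.0115,"ty":0.0237,"tz":0,"ax":0,"ay":0,"az":-0.0085,"jaw":1},{"tx":-0.0115,"ty":0.0237,"tz":0,"ax":0,"ay":0,"az":-0.0085,"jaw":1},{"tx":-0.0115,"ty":0.0237,"tz":0,"ax":0,"ay":0,"az":-0.0085,"jaw":1},{"tx":-0.0115,"ty":0.0237,"tz":0,"ax":0,"ay":0,"az":-0.0085,"jaw":1}]';python3 -m handwheel '[{"tx":-0.0115,"ty":0.0237,"tz":0,"ax":0,"ay":0,"az":-0.0085,"jaw":1},{"tx":-0.0115,"ty":0.0237,"tz":0,"ax":0,"ay":0,"az":-0.0085,"jaw":1},{"tx":0,"ty":0,"tz":0,"ax":0,"ay":0,"az":0,"jaw":1},{"tx":0,"ty":0,"tz":0,"ax":0,"ay":0,"az":0,"jaw":1},{"tx":0,"ty":0,"tz":0.015,"ax":0,"ay":0,"az":0,"jaw":1},{"tx":0,"ty":0,"tz":0.02,"ax":0,"ay":0,"az":0,"jaw":1},{"tx":0,"ty":0,"tz":0.02,"ax":0,"ay":0,"az":0,"jaw":1},{"tx":0,"ty":0,"tz":0.015,"ax":0,"ay":0,"az":0,"jaw":1},{"tx":0,"ty":0,"tz":0.0,"ax":0,"ay":0,"az":0,"jaw":1},{"tx":0,"ty":0,"tz":0,"ax":0,"ay":0,"az":0,"jaw":1}]'; python3 go.py 553 9 2 3.347 5;python3 - <<'E'
from h import *
c,s=snap("wrist","w21")
E
```

```text
time: 36.57
eef_pos: [540.2, -41.9, 100.4]
orientation: [0.297, -3.127, -0.0]
force: [1.2, -0.0, -1.0]
gripper_width: 0.458
time: 37.4
eef_pos: [552.5, 6.7, 29.7]
orientation: [0.32, -3.122, 0.0]
force: [-0.1, -0.3, 0.0]
gripper_width: 0.458
{'time': 37.4, 'q': [0.012, 0.482, -0.13, 0.961, -0.0, -0.192], 'eef_pos': [552.461, 6.657, 29.666], 'orientation': [0.32, -3.122, 0.0], 'force': [-0.09, -0.263, 0.032], 'gripper_width': 0.458}
yaw now -2.9373 n 5 t [-0.00021, 0.00044, 0.00553] a [6e-05, -0.00056, -0.00023]
```

View pics/w21.png

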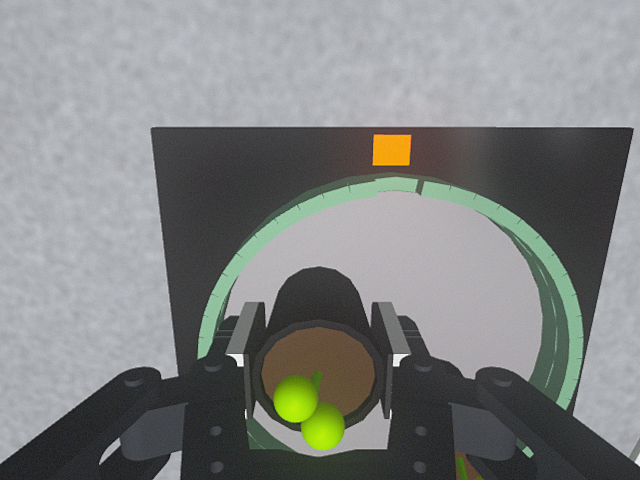

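```bash
python3 -m handwheel '[{"tx":-0.002,"ty":0.002,"tz":0.008,"ax":0,"ay":0,"az":0,"jaw":1},{"tx":-0.002,"ty":0.002,"tz":0.009,"ax":0,"ay":0,"az":0,"jaw":1},{"tx":0,"ty":0.002,"tz":0.006,"ax":0,"ay":0,"az":0,"jaw":1},{"tx":0,"ty":0,"tz":0.003,"ax":0,"ay":0,"az":0,"jaw":1},{"tx":0,"ty":0,"tz":0.001,"ax":0,"ay":0,"az":0,"jaw":1},{"tx":0,"ty":0,"tz":0.0,"ax":0,"ay":0,"az":0,"jaw":1},{"tx":0,"ty":0,"tz":0,"ax":0,"ay":0,"az":0,"jaw":1},{"tx":0,"ty":0,"tz":0,"ax":0,"ay":0,"az":0,"jaw":1},{"tx":0,"ty":0,"tz":0,"ax":0,"ay":0,"az":0,"jaw":1},{"tx":0,"ty":0,"tz":0,"ax":0,"ay":0,"az":0,"jaw":1}]'; python3 go.py 557 11 1 3.347 1
```

```text
time: 38.28
eef_pos: [556.7, 14.3, 3.6]
orientation: [-0.322, 3.124, -0.0]
force: [0.2, -0.5, -0.4]
gripper_width: 0.461
{'time': 38.283, 'q': [0.026, 0.518, -0.15, 0.903, 0.0, -0.18], 'eef_pos': [556.7, 14.343, 3.631], 'orientation': [-0.322, 3.124, -0.0], 'force': [0.181, -0.545, -0.394], 'gripper_width': 0.461}
yaw now -2.9359 n 1 t [0.00039, -0.00333, 0.00263] a [-0.0001, 0.00062, 0.00025]
```

```bash
python3 -m handwheel '[{"tx":0,"ty":0,"tz":0.0015,"ax":0,"ay":0,"az":0,"jaw":1},{"tx":0,"ty":0,"tz":0.0013,"ax":0,"ay":0,"az":0,"jaw":1},{"tx":0,"ty":0,"tz":0,"ax":0,"ay":0,"az":0,"jaw":1},{"tx":0,"ty":0,"tz":0,"ax":0,"ay":0,"az":0,"jaw":0},{"tx":0,"ty":0,"tz":0,"ax":0,"ay":0,"az":0,"jaw":-1},{"tx":0,"ty":0,"tz":0,"ax":0,"ay":0,"az":0,"jaw":-1},{"tx":0,"ty":0,"tz":0,"ax":0,"ay":0,"az":0,"jaw":-1},{"tx":0,"ty":0,"tz":-0.005,"ax":0,"ay":0,"az":0,"jaw":-1},{"tx":0,"ty":0,"tz":-0.02,"ax":0,"ay":0,"az":0,"jaw":-1},{"tx":0,"ty":0,"tz":-0.03,"ax":0,"ay":0,"az":0,"jaw":-1}]';python3 -m handwheel '[{"tx":0,"ty":0,"tz":-0.03,"ax":0,"ay":0,"az":0,"jaw":-1},{"tx":0,"ty":0,"tz":-0.03,"ax":0,"ay":0,"az":0,"jaw":-1},{"tx":0,"ty":0,"tz":-0.03,"ax":0,"ay":0,"az":0,"jaw":-1},{"tx":0.013,"ty":0.028,"tz":0,"ax":0,"ay":0,"az":0,"jaw":-1},{"tx":0.013,"ty":0.028,"tz":0,"ax":0,"ay":0,"az":0,"jaw":-1},{"tx":0.013,"ty":0.028,"tz":0,"ax":0,"ay":0,"az":0,"jaw":-1},{"tx":0.013,"ty":0.028,"tz":0,"ax":0,"ay":0,"az":0,"jaw":-1},{"tx":0.013,"ty":0.028,"tz":0,"ax":0,"ay":0,"az":0,"jaw":-1},{"tx":0.013,"ty":0.028,"tz":0,"ax":0,"ay":0,"az":0,"jaw":-1},{"tx":0.013,"ty":0.028,"tz":0,"ax":0,"ay":0,"az":0,"jaw":-1}]'; python3 go.py 398.5 250 140 3.349;python3 - <<'E'
from h import *
snap("wrist","w22");snap("top","t22",(90,180,490,420),2);snap("side","s22",(200,150,520,390),2.4)
E
```

```text
time: 39.12
eef_pos: [553.6, 14.3, 53.4]
orientation: [0.322, -3.118, -0.001]
force: [1.1, -0.5, -0.2]
gripper_width: 1.004
time: 39.95
eef_pos: [426.3, 188.6, 146.1]
orientation: [-0.322, 3.124, 0.0]
force: [0.1, 0.2, 1.1]
gripper_width: 0.999
{'time': 39.95, 'q': [0.416, 0.211, -0.196, 1.163, 0.0, 0.211], 'eef_pos': [426.335, 188.617, 146.06], 'orientation': [-0.322, 3.124, 0.0], 'force': [0.14, 0.179, 1.134], 'gripper_width': 0.999}
yaw now -2.9362 n 3 t [0.0049, 0.02193, 0.00202] a [8e-05, 0.00025, -0.00068]
```

View pics/t22.png

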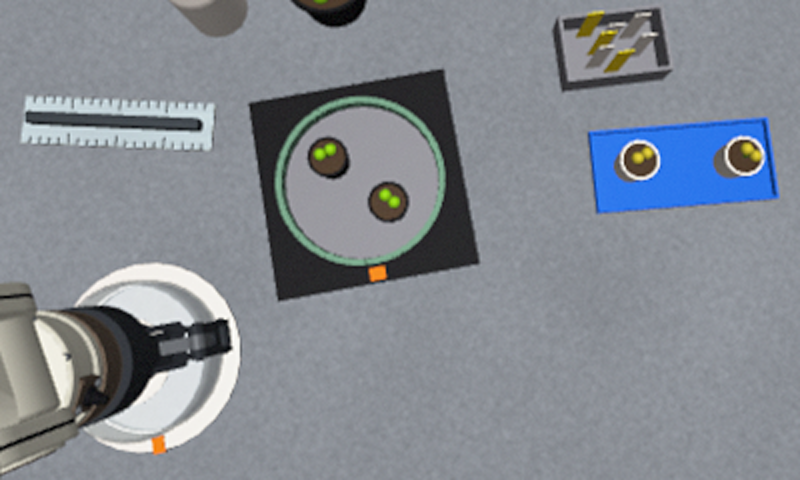

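View pics/s22.png

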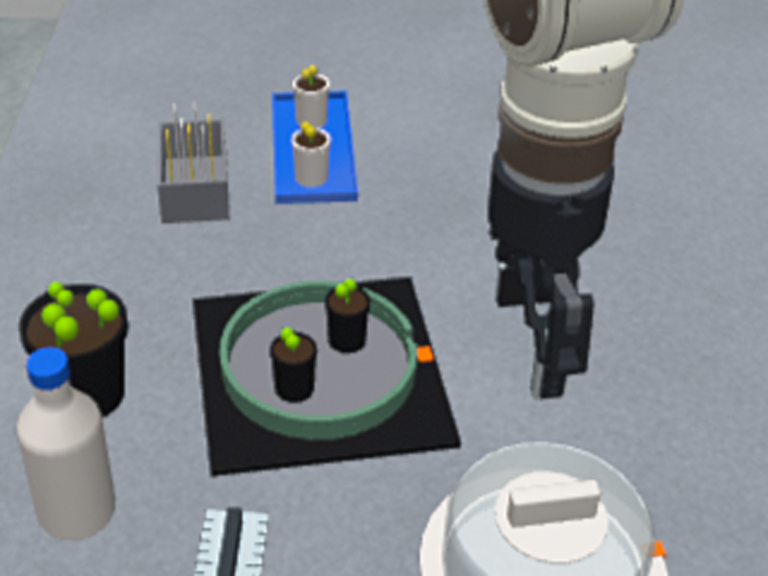

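View pics/w22.png

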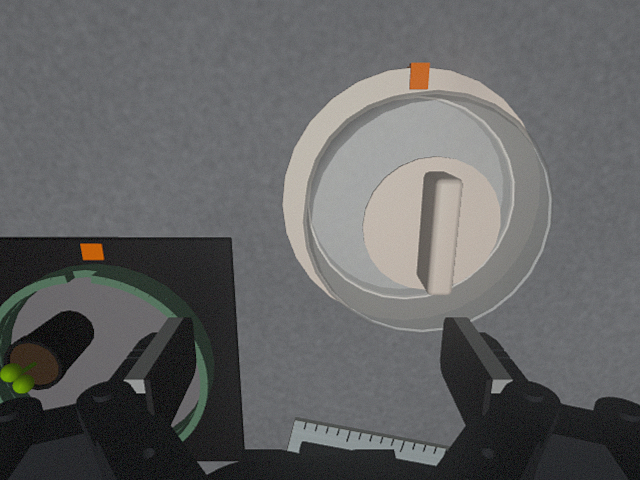

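Run:
```python
from h import *
s=r.sense();c=r.read_camera("wrist");T=camT(c,s)
Rb=R.from_euler('z',.207).as_matrix();b=np.array([398.5,250,0])
for n,p in dict(key=[-91,0,18],hf=[-32,0,104],hc=[0,0,104],hb=[32,0,104]).items(): print(n,np.round(proj(c,T,b+Rb@np.array(p)),1))
```

```text
key [420.2  62.1]
hf [451.3 172.7]
hc [445.2 234.8]
hb [439.7 291.8]
```

The lid is where I left it: key at (419,63), handle from (451,178) to (440,293), as predicted. All the pots stand in place. Now I'll grip the lid.

```bash
python3 -m handwheel '[{"tx":0.005,"ty":0.022,"tz":0,"ax":0,"ay":0,"az":-0.0007,"jaw":-1},{"tx":0.005,"ty":0.022,"tz":0,"ax":0,"ay":0,"az":-0.0007,"jaw":-1},{"tx":0.005,"ty":0.022,"tz":0,"ax":0,"ay":0,"az":-0.0007,"jaw":-1},{"tx":0,"ty":0,"tz":0.01,"ax":0,"ay":0,"az":0,"jaw":-1},{"tx":0,"ty":0,"tz":0.015,"ax":0,"ay":0,"az":0,"jaw":-1},{"tx":0,"ty":0,"tz":0.015,"ax":0,"ay":0,"az":0,"jaw":-1},{"tx":0,"ty":0,"tz":0.015,"ax":0,"ay":0,"az":0,"jaw":-1},{"tx":0,"ty":0,"tz":0.01,"ax":0,"ay":0,"az":0,"jaw":-1},{"tx":0,"ty":0,"tz":0.005,"ax":0,"ay":0,"az":0,"jaw":-1},{"tx":0,"ty":0,"tz":0,"ax":0,"ay":0,"az":0,"jaw":-1}]' 60; python3 go.py 398.5 250 63 3.349 3;python3 - <<'E'
from h import *
snap("wrist","w23")
E
```

```text
time: 40.98
eef_pos: [399.1, 247.9, 74.4]
orientation: [0.323, -3.123, 0.002]
force: [-0.7, 0.2, 0.3]
gripper_width: 1.0
{'time': 40.983, 'q': [0.556, 0.288, -0.297, 0.988, -0.0, 0.35], 'eef_pos': [399.11, 247.872, 74.441], 'orientation': [0.323, -3.123, 0.002], 'force': [-0.695, 0.152, 0.325], 'gripper_width': 1.0}
yaw now -2.9356 n 3 t [5e-05, 0.00074, 0.00381] a [-0.00034, -0.00071, -0.00048]
```

View pics/w23.png

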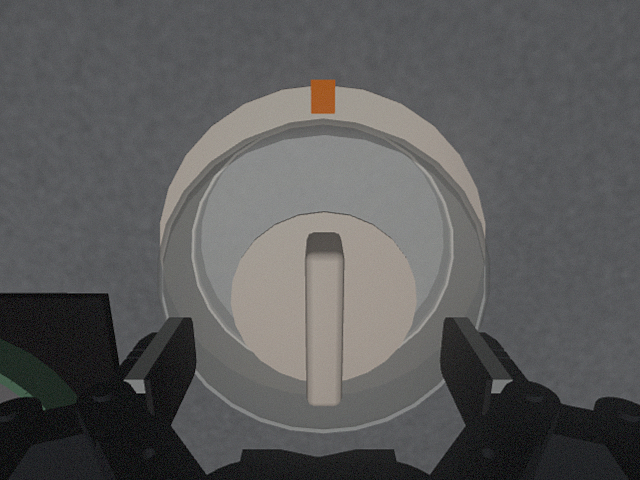

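```bash
python3 -m handwheel '[{"tx":0,"ty":0.001,"tz":0.004,"ax":0,"ay":0,"az":-0.0007,"jaw":-1},{"tx":0,"ty":0.001,"tz":0.004,"ax":0,"ay":0,"az":-0.0007,"jaw":-1},{"tx":0,"ty":0,"tz":0.003,"ax":0,"ay":0,"az":0,"jaw":-1},{"tx":0,"ty":0,"tz":0,"ax":0,"ay":0,"az":0,"jaw":0},{"tx":0,"ty":0,"tz":0,"ax":0,"ay":0,"az":0,"jaw":1},{"tx":0,"ty":0,"tz":0,"ax":0,"ay":0,"az":0,"jaw":1},{"tx":0,"ty":0,"tz":0,"ax":0,"ay":0,"az":0,"jaw":1},{"tx":0,"ty":0,"tz":0,"ax":0,"ay":0,"az":0,"jaw":1},{"tx":0,"ty":0,"tz":0,"ax":0,"ay":0,"az":0,"jaw":1},{"tx":0,"ty":0,"tz":0,"ax":0,"ay":0,"az":0,"jaw":1}]' 60; python3 go.py 398.5 250 63 3.349 3;python3 - <<'E'
from h import *
snap("wrist","w24")
E
```

```text
time: 41.87
eef_pos: [398.9, 251.0, 64.7]
orientation: [-0.328, 3.124, -0.001]
force: [-0.0, -1.1, 1.7]
gripper_width: 0.145
{'time': 41.867, 'q': [0.562, 0.3, -0.31, 0.961, -0.001, 0.353], 'eef_pos': [398.9, 250.966, 64.734], 'orientation': [-0.328, 3.124, -0.001], 'force': [-0.013, -1.091, 1.678], 'gripper_width': 0.145}
yaw now -2.9325 n 3 t [0.0002, -0.00029, 0.00058] a [-0.00013, 0.00016, 0.00056]
```

View pics/w24.png

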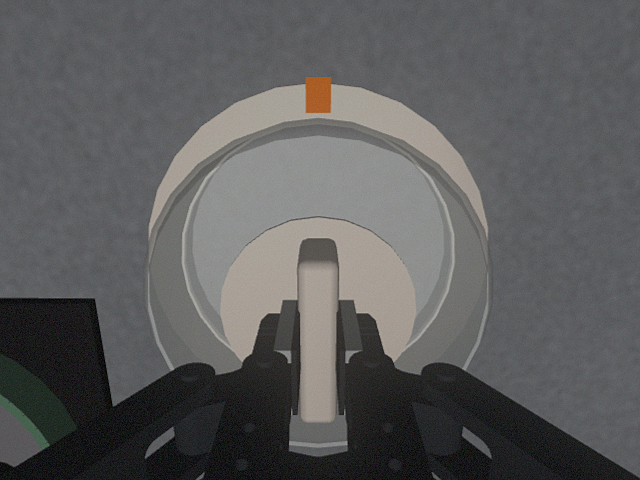

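```bash
python3 -m handwheel '[{"tx":0,"ty":0,"tz":-0.003,"ax":0,"ay":0,"az":0,"jaw":1},{"tx":0,"ty":0,"tz":-0.01,"ax":0,"ay":0,"az":0,"jaw":1},{"tx":0,"ty":0,"tz":-0.017,"ax":0,"ay":0,"az":0,"jaw":1},{"tx":0,"ty":0,"tz":-0.02,"ax":0,"ay":0,"az":0,"jaw":1},{"tx":0,"ty":0,"tz":-0.02,"ax":0,"ay":0,"az":0,"jaw":1},{"tx":0,"ty":0,"tz":-0.02,"ax":0,"ay":0,"az":0,"jaw":1},{"tx":0,"ty":0,"tz":-0.02,"ax":0,"ay":0,"az":0,"jaw":1},{"tx":0,"ty":0,"tz":-0.01,"ax":0,"ay":0,"az":0,"jaw":1},{"tx":0,"ty":0,"tz":0,"ax":0,"ay":0,"az":0,"jaw":1},{"tx":0,"ty":0,"tz":0,"ax":0,"ay":0,"az":0,"jaw":1}]' 60; python3 go.py 579.7 44.3 184 2.9 10;python3 - <<'E'
from h import *
snap("side","s25")
E
```

```text
time: 42.75
eef_pos: [398.6, 251.2, 184.3]
orientation: [0.328, -3.124, -0.0]
force: [-0.0, -0.4, -3.2]
gripper_width: 0.146
{'time': 42.75, 'q': [0.562, 0.195, -0.112, 1.263, 0.0, 0.353], 'eef_pos': [398.56, 251.165, 184.277], 'orientation': [0.328, -3.124, -0.0], 'force': [-0.024, -0.358, -3.225], 'gripper_width': 0.146}
yaw now -2.9323 n 10 t [-0.01813, -0.02098, 2e-05] a [2e-05, -1e-05, 0.04509]
```

View pics/s25.png

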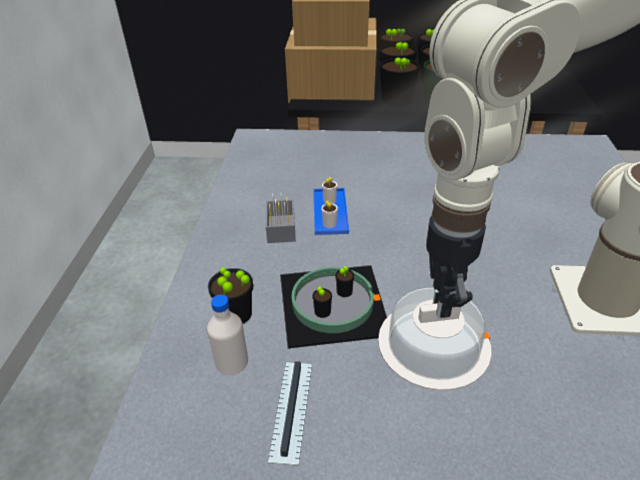

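```bash
python3 -m handwheel '[{"tx":-0.0181,"ty":-0.021,"tz":0,"ax":0,"ay":0,"az":0.045,"jaw":1},{"tx":-0.0181,"ty":-0.021,"tz":0,"ax":0,"ay":0,"az":0.045,"jaw":1},{"tx":-0.0181,"ty":-0.021,"tz":0,"ax":0,"ay":0,"az":0.045,"jaw":1},{"tx":-0.0181,"ty":-0.021,"tz":0,"ax":0,"ay":0,"az":0.045,"jaw":1},{"tx":-0.0181,"ty":-0.021,"tz":0,"ax":0,"ay":0,"az":0.045,"jaw":1},{"tx":-0.0181,"ty":-0.021,"tz":0,"ax":0,"ay":0,"az":0.045,"jaw":1},{"tx":-0.0181,"ty":-0.021,"tz":0,"ax":0,"ay":0,"az":0.045,"jaw":1},{"tx":-0.0181,"ty":-0.021,"tz":0,"ax":0,"ay":0,"az":0.045,"jaw":1},{"tx":-0.0181,"ty":-0.021,"tz":0,"ax":0,"ay":0,"az":0.045,"jaw":1},{"tx":-0.0181,"ty":-0.021,"tz":0,"ax":0,"ay":0,"az":0.045,"jaw":1}]' 60;python3 -m handwheel '[{"tx":0,"ty":0,"tz":0,"ax":0,"ay":0,"az":0,"jaw":1},{"tx":0,"ty":0,"tz":0,"ax":0,"ay":0,"az":0,"jaw":1},{"tx":0,"ty":0,"tz":0,"ax":0,"ay":0,"az":0,"jaw":1},{"tx":0,"ty":0,"tz":0,"ax":0,"ay":0,"az":0,"jaw":1},{"tx":0,"ty":0,"tz":0.01,"ax":0,"ay":0,"az":0,"jaw":1},{"tx":0,"ty":0,"tz":0.015,"ax":0,"ay":0,"az":0,"jaw":1},{"tx":0,"ty":0,"tz":0.015,"ax":0,"ay":0,"az":0,"jaw":1},{"tx":0,"ty":0,"tz":0.01,"ax":0,"ay":0,"az":0,"jaw":1},{"tx":0,"ty":0,"tz":0,"ax":0,"ay":0,"az":0,"jaw":1},{"tx":0,"ty":0,"tz":0,"ax":0,"ay":0,"az":0,"jaw":1}]'; python3 go.py 579.7 44.3 100 2.9 4;python3 - <<'E'
from h import *
snap("side","s26",(240,180,440,340),3.9);snap("wrist","w26")
E
```

```text
time: 43.63
eef_pos: [579.1, 43.0, 182.1]
orientation: [-0.38, -3.114, 0.001]
force: [0.1, -0.2, -2.9]
gripper_width: 0.143
time: 44.47
eef_pos: [578.7, 44.6, 133.7]
orientation: [-0.376, -3.117, 0.001]
force: [-0.1, 0.4, -3.0]
gripper_width: 0.143
{'time': 44.467, 'q': [0.077, 0.44, 0.097, 1.231, 0.0, 0.317], 'eef_pos': [578.7, 44.588, 133.71], 'orientation': [-0.376, -3.117, 0.001], 'force': [-0.123, 0.363, -3.047], 'gripper_width': 0.143}
yaw now 2.9018 n 4 t [-0.00027, -1e-05, 0.00843] a [-0.00015, -0.00048, 0.00045]
```

View pics/s26.png

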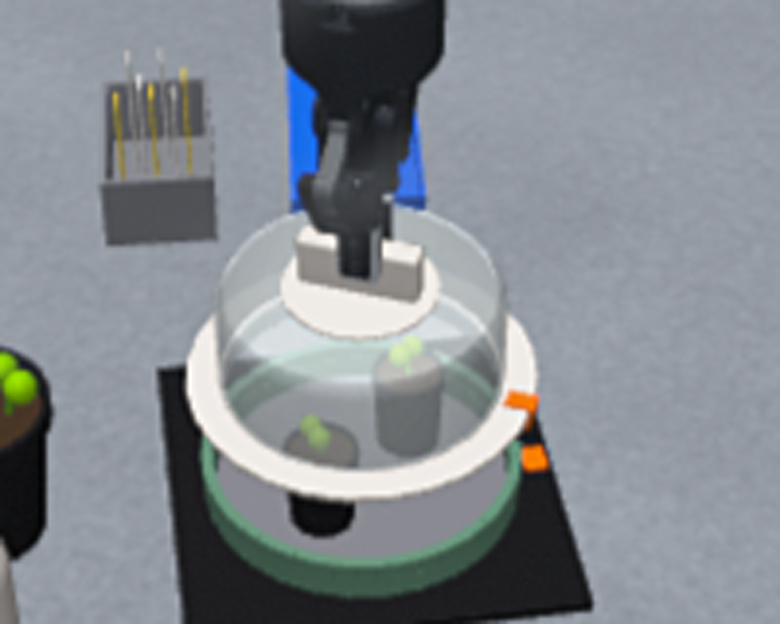

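View pics/w26.png

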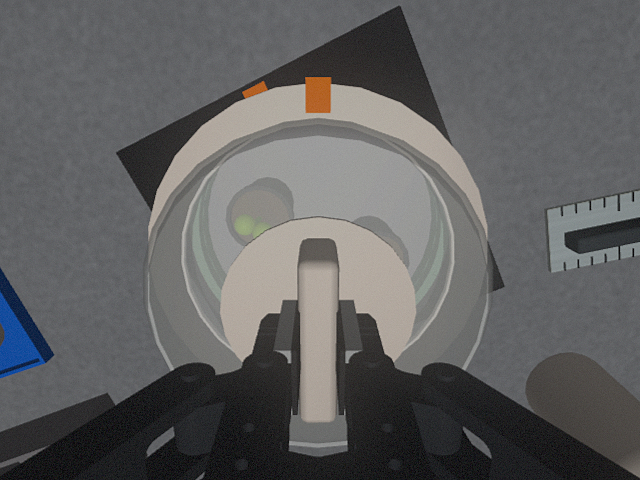

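```bash
python3 -m handwheel '[{"tx":-0.0003,"ty":0,"tz":0.007,"ax":0,"ay":0,"az":0,"jaw":1},{"tx":-0.0003,"ty":0,"tz":0.008,"ax":0,"ay":0,"az":0,"jaw":1},{"tx":-0.0003,"ty":0,"tz":0.008,"ax":0,"ay":0,"az":0,"jaw":1},{"tx":0,"ty":0,"tz":0.006,"ax":0,"ay":0,"az":0,"jaw":1},{"tx":0,"ty":0,"tz":0.004,"ax":0,"ay":0,"az":0,"jaw":1},{"tx":0,"ty":0,"tz":0.003,"ax":0,"ay":0,"az":0,"jaw":1},{"tx":0,"ty":0,"tz":0.002,"ax":0,"ay":0,"az":0,"jaw":1},{"tx":0,"ty":0,"tz":0,"ax":0,"ay":0,"az":0,"jaw":1},{"tx":0,"ty":0,"tz":0,"ax":0,"ay":0,"az":0,"jaw":1},{"tx":0,"ty":0,"tz":0,"ax":0,"ay":0,"az":0,"jaw":1}]' 60; python3 go.py 579.7 44.3 90 2.9 4
```

```text
time: 45.4
eef_pos: [580.8, 43.9, 96.9]
orientation: [0.377, 3.118, 0.0]
force: [0.4, 0.1, -2.6]
gripper_width: 0.143
{'time': 45.4, 'q': [0.075, 0.468, 0.042, 1.144, 0.0, 0.316], 'eef_pos': [580.808, 43.88, 96.895], 'orientation': [0.377, 3.118, 0.0], 'force': [0.419, 0.096, -2.639], 'gripper_width': 0.143}
yaw now 2.9008 n 4 t [0.00029, 4e-05, 0.00172] a [6e-05, 0.00019, 0.0002]
```

```bash
python3 -m handwheel '[{"tx":0.0005,"ty":0,"tz":0.0015,"ax":0,"ay":0,"az":0,"jaw":1},{"tx":0.0005,"ty":0,"tz":0.0015,"ax":0,"ay":0,"az":0,"jaw":1},{"tx":0,"ty":0,"tz":0.0015,"ax":0,"ay":0,"az":0,"jaw":1},{"tx":0,"ty":0,"tz":0.0015,"ax":0,"ay":0,"az":0,"jaw":1},{"tx":0,"ty":0,"tz":0.0005,"ax":0,"ay":0,"az":0,"jaw":1},{"tx":0,"ty":0,"tz":0,"ax":0,"ay":0,"az":0,"jaw":1},{"tx":0,"ty":0,"tz":0,"ax":0,"ay":0,"az":0,"jaw":1},{"tx":0,"ty":0,"tz":0,"ax":0,"ay":0,"az":0,"jaw":1},{"tx":0,"ty":0,"tz":0,"ax":0,"ay":0,"az":0,"jaw":1},{"tx":0,"ty":0,"tz":0,"ax":0,"ay":0,"az":0,"jaw":1}]' 60; python3 go.py 579.7 44.3 90 2.9 4
```

```text
time: 46.23
eef_pos: [579.8, 44.1, 90.2]
orientation: [0.377, 3.118, 0.0]
force: [1.8, -0.1, -0.5]
gripper_width: 0.147
{'time': 46.233, 'q': [0.076, 0.471, 0.029, 1.128, -0.0, 0.317], 'eef_pos': [579.762, 44.055, 90.246], 'orientation': [0.377, 3.118, 0.0], 'force': [1.76, -0.093, -0.499], 'gripper_width': 0.147}
yaw now 2.9007 n 4 t [3e-05, 6e-05, 6e-05] a [3e-05, 0.00015, 0.00018]
```

Contact is made: the wrist load fell from 2.8 to 0.5 N, so the key rides the rim. I'll press 1 mm more and hold, then turn the lid.

```bash
python3 -m handwheel '[{"tx":0,"ty":0,"tz":0.0007,"ax":0,"ay":0,"az":0,"jaw":1},{"tx":0,"ty":0,"tz":0,"ax":0,"ay":0,"az":0,"jaw":1},{"tx":0,"ty":0,"tz":0,"ax":0,"ay":0,"az":0,"jaw":1},{"tx":0,"ty":0,"tz":0,"ax":0,"ay":0,"az":0,"jaw":1},{"tx":0,"ty":0,"tz":0,"ax":0,"ay":0,"az":0,"jaw":1},{"tx":0,"ty":0,"tz":0,"ax":0,"ay":0,"az":0,"jaw":1},{"tx":0,"ty":0,"tz":0,"ax":0,"ay":0,"az":0,"jaw":1},{"tx":0,"ty":0,"tz":0,"ax":0,"ay":0,"az":0,"jaw":1},{"tx":0,"ty":0,"tz":0,"ax":0,"ay":0,"az":0,"jaw":1},{"tx":0,"ty":0,"tz":0,"ax":0,"ay":0,"az":0,"jaw":1}]' 60; python3 go.py 579.7 44.3 90 3.344 12
python3 - <<'E'
from h import *
snap("side","s27",(270,200,400,350),4); snap("wrist","w27")
E
```

```text
time: 47.07
eef_pos: [580.2, 44.1, 89.8]
orientation: [0.377, 3.117, 0.0]
force: [2.1, -1.7, 4.2]
gripper_width: 0.147
{'time': 47.067, 'q': [0.076, 0.472, 0.028, 1.126, -0.0, 0.317], 'eef_pos': [580.229, 44.055, 89.789], 'orientation': [0.377, 3.117, 0.0], 'force': [2.118, -1.687, 4.172], 'gripper_width': 0.147}
yaw now 2.9007 n 12 t [5e-05, 2e-05, -2e-05] a [-0.0, 0.00014, -0.03694]
```

View pics/s27.png

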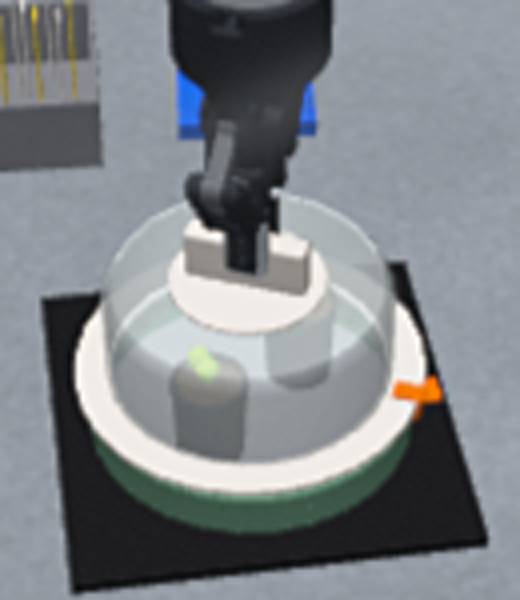

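View pics/w27.png

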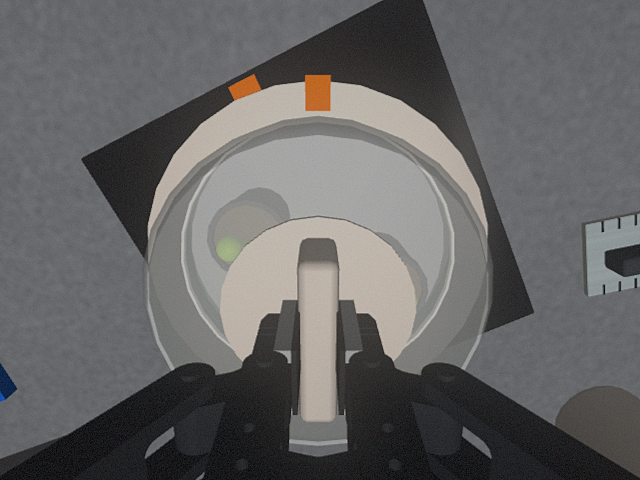

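```bash
python3 -m handwheel '[{"tx":0,"ty":0,"tz":0,"ax":0,"ay":0,"az":-0.04,"jaw":1},{"tx":0,"ty":0,"tz":0,"ax":0,"ay":0,"az":-0.04,"jaw":1},{"tx":0,"ty":0,"tz":0,"ax":0,"ay":0,"az":-0.04,"jaw":1},{"tx":0,"ty":0,"tz":0,"ax":0,"ay":0,"az":-0.04,"jaw":1},{"tx":0,"ty":0,"tz":0,"ax":0,"ay":0,"az":-0.04,"jaw":1},{"tx":0,"ty":0,"tz":0,"ax":0,"ay":0,"az":-0.04,"jaw":1},{"tx":0,"ty":0,"tz":0,"ax":0,"ay":0,"az":-0.04,"jaw":1},{"tx":0,"ty":0,"tz":0,"ax":0,"ay":0,"az":-0.04,"jaw":1},{"tx":0,"ty":0,"tz":0,"ax":0,"ay":0,"az":-0.04,"jaw":1},{"tx":0,"ty":0,"tz":0,"ax":0,"ay":0,"az":0,"jaw":1}]' 60; python3 go.py 579.7 44.3 90 3.344 3
```

```text
time: 48.0
eef_pos: [577.8, 46.2, 88.7]
orientation: [0.189, -3.133, -0.006]
force: [-0.5, 4.2, 3.6]
gripper_width: 0.142
{'time': 48.0, 'q': [0.077, 0.472, 0.026, 1.128, 0.004, -0.043], 'eef_pos': [577.793, 46.151, 88.702], 'orientation': [0.189, -3.133, -0.006], 'force': [-0.543, 4.207, 3.579], 'gripper_width': 0.142}
yaw now -3.0211 n 3 t [-0.00054, -0.0007, -0.00044] a [0.00148, -0.00095, -0.02732]
```

```bash
python3 -m handwheel '[{"tx":0,"ty":0,"tz":0,"ax":0,"ay":0,"az":-0.025,"jaw":1},{"tx":0,"ty":0,"tz":0,"ax":0,"ay":0,"az":-0.025,"jaw":1},{"tx":0,"ty":0,"tz":0,"ax":0,"ay":0,"az":-0.025,"jaw":1},{"tx":0,"ty":0,"tz":0,"ax":0,"ay":0,"az":0,"jaw":1},{"tx":0,"ty":0,"tz":0,"ax":0,"ay":0,"az":0,"jaw":1},{"tx":0,"ty":0,"tz":0,"ax":0,"ay":0,"az":0,"jaw":1},{"tx":0,"ty":0,"tz":0,"ax":0,"ay":0,"az":0,"jaw":1},{"tx":0,"ty":0,"tz":0,"ax":0,"ay":0,"az":0,"jaw":1},{"tx":0,"ty":0,"tz":0,"ax":0,"ay":0,"az":0,"jaw":1},{"tx":0,"ty":0,"tz":0,"ax":0,"ay":0,"az":0,"jaw":1}]' 60; python3 go.py 579.7 44.3 90 3.344 3;  python3 - <<'E'
from h import *
snap("side","s28",(270,200,400,350),4); snap("wrist","w28")
E
```

```text
time: 48.83
eef_pos: [579.5, 44.0, 89.3]
orientation: [0.304, -3.127, 0.0]
force: [-0.4, -0.5, -3.4]
gripper_width: 0.142
{'time': 48.833, 'q': [0.076, 0.472, 0.028, 1.126, -0.0, -0.118], 'eef_pos': [579.505, 43.962, 89.253], 'orientation': [0.304, -3.127, 0.0], 'force': [-0.411, -0.454, -3.438], 'gripper_width': 0.142}
yaw now -2.9475 n 3 t [-9e-05, 0.0001, -0.00025] a [-6e-05, -2e-05, -0.00278]
```

View pics/s28.png

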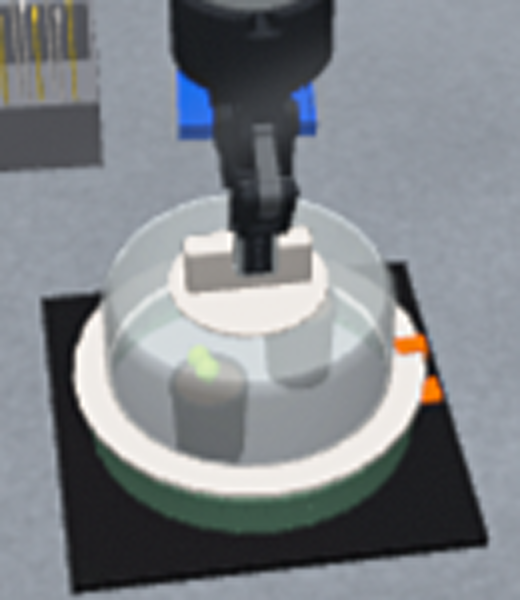

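View pics/w28.png

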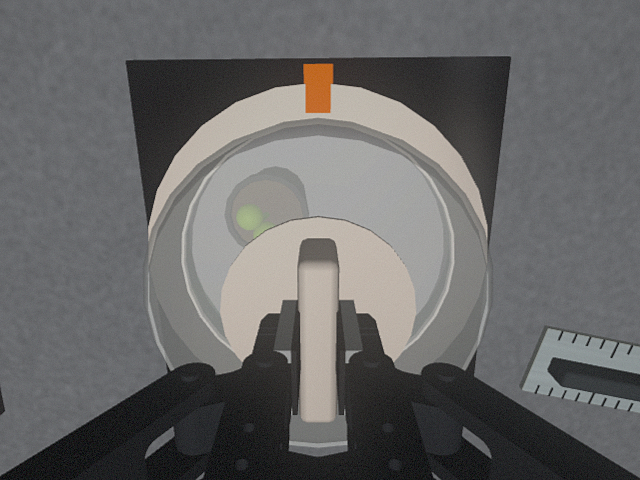

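The key is over the notch: the rim no longer carries anything (-3.4 N is the whole lid), and the wrist view shows key and mark in line at x≈318. I'll lower it 7 mm.

```bash
python3 -m handwheel '[{"tx":0,"ty":0,"tz":0.001,"ax":0,"ay":0,"az":-0.006,"jaw":1},{"tx":0,"ty":0,"tz":0.001,"ax":0,"ay":0,"az":0,"jaw":1},{"tx":0,"ty":0,"tz":0.001,"ax":0,"ay":0,"az":0,"jaw":1},{"tx":0,"ty":0,"tz":0.001,"ax":0,"ay":0,"az":0,"jaw":1},{"tx":0,"ty":0,"tz":0.001,"ax":0,"ay":0,"az":0,"jaw":1},{"tx":0,"ty":0,"tz":0.001,"ax":0,"ay":0,"az":0,"jaw":1},{"tx":0,"ty":0,"tz":0.0005,"ax":0,"ay":0,"az":0,"jaw":1},{"tx":0,"ty":0,"tz":0,"ax":0,"ay":0,"az":0,"jaw":1},{"tx":0,"ty":0,"tz":0,"ax":0,"ay":0,"az":0,"jaw":1},{"tx":0,"ty":0,"tz":0,"ax":0,"ay":0,"az":0,"jaw":1}]' 60; python3 go.py 579.7 44.3 82.5 3.344 3;  python3 - <<'E'
from h import *
snap("side","s29",(270,200,400,350),4)
E
```

```text
time: 49.77
eef_pos: [579.5, 44.1, 82.8]
orientation: [-0.314, 3.126, 0.0]
force: [-0.2, 0.9, -3.4]
gripper_width: 0.146
{'time': 49.767, 'q': [0.076, 0.478, 0.018, 1.111, 0.0, -0.124], 'eef_pos': [579.5, 44.096, 82.813], 'orientation': [-0.314, 3.126, 0.0], 'force': [-0.19, 0.939, -3.359], 'gripper_width': 0.146}
yaw now -2.9414 n 3 t [-8e-05, 5e-05, 0.0001] a [-0.0, 1e-05, -0.00073]
```

View pics/s29.png

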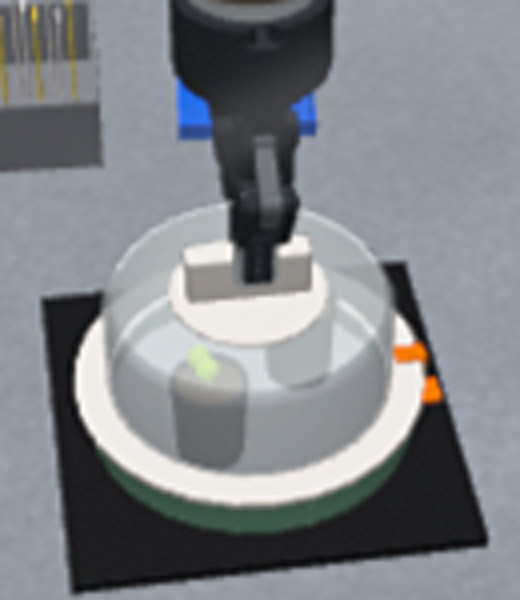

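```bash
python3 -m handwheel '[{"tx":0,"ty":0,"tz":0.0007,"ax":0,"ay":0,"az":0,"jaw":1},{"tx":0,"ty":0,"tz":0,"ax":0,"ay":0,"az":0,"jaw":1},{"tx":0,"ty":0,"tz":0,"ax":0,"ay":0,"az":0,"jaw":0.5},{"tx":0,"ty":0,"tz":0,"ax":0,"ay":0,"az":0,"jaw":-1},{"tx":0,"ty":0,"tz":0,"ax":0,"ay":0,"az":0,"jaw":-1},{"tx":0,"ty":0,"tz":0,"ax":0,"ay":0,"az":0,"jaw":-1},{"tx":0,"ty":0,"tz":0,"ax":0,"ay":0,"az":0,"jaw":-1},{"tx":0,"ty":0,"tz":0,"ax":0,"ay":0,"az":0,"jaw":-1},{"tx":0,"ty":0,"tz":-0.01,"ax":0,"ay":0,"az":0,"jaw":-1},{"tx":0,"ty":0,"tz":-0.02,"ax":0,"ay":0,"az":0,"jaw":-1}]' 60;python3 -m handwheel '[{"tx":0,"ty":0,"tz":-0.03,"ax":0,"ay":0,"az":0,"jaw":-1},{"tx":0,"ty":0,"tz":-0.03,"ax":0,"ay":0,"az":0,"jaw":-1},{"tx":0,"ty":0.01,"tz":-0.03,"ax":0,"ay":0,"az":0,"jaw":-1},{"tx":0,"ty":0.03,"tz":0,"ax":0,"ay":0,"az":0,"jaw":-1},{"tx":0,"ty":0.03,"tz":0,"ax":0,"ay":0,"az":0,"jaw":-1},{"tx":0,"ty":0.03,"tz":0,"ax":0,"ay":0,"az":0,"jaw":-1},{"tx":0,"ty":0.03,"tz":0,"ax":0,"ay":0,"az":0,"jaw":-1},{"tx":0,"ty":0.02,"tz":0,"ax":0,"ay":0,"az":0,"jaw":-1},{"tx":0,"ty":0,"tz":0,"ax":0,"ay":0,"az":0,"jaw":-1},{"tx":0,"ty":0,"tz":0,"ax":0,"ay":0,"az":0,"jaw":-1}]';  python3 - <<'E'
from h import *
st();snap("side","s30",(250,220,420,350),4.5);snap("top","t30",(90,180,350,340),3);snap("top","t30b",(205,205,340,340),4.4)
E
```

```text
time: 50.65
eef_pos: [577.3, 43.9, 110.2]
orientation: [0.313, -3.12, -0.0]
force: [0.3, 0.1, -0.1]
gripper_width: 1.0
time: 51.48
eef_pos: [549.5, 192.1, 202.8]
orientation: [-0.318, 3.125, -0.0]
force: [-0.7, -0.7, -0.3]
gripper_width: 1.001
{'time': 51.483, 'q': [0.337, 0.407, 0.229, 1.392, -0.0, 0.134], 'eef_pos': [549.459, 192.104, 202.762], 'orientation': [-0.318, 3.125, -0.0], 'force': [-0.729, -0.684, -0.292], 'gripper_width': 1.001}
```

View pics/s30.png

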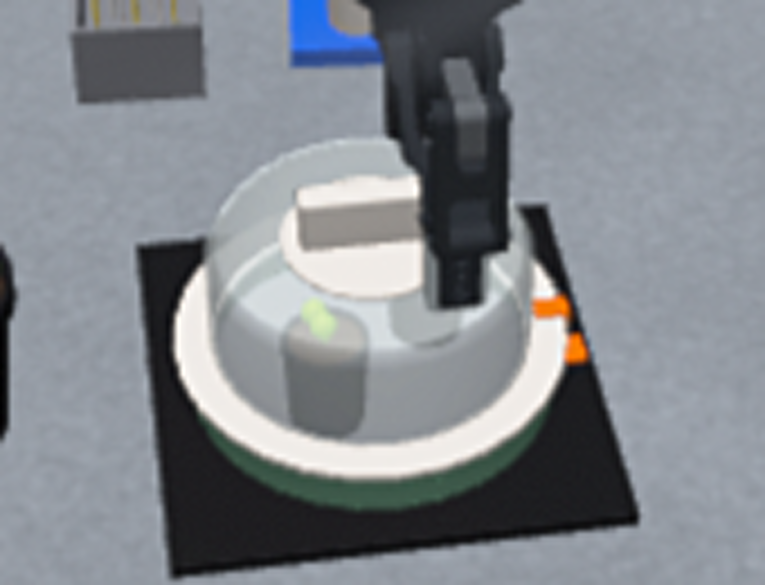

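View pics/t30.png

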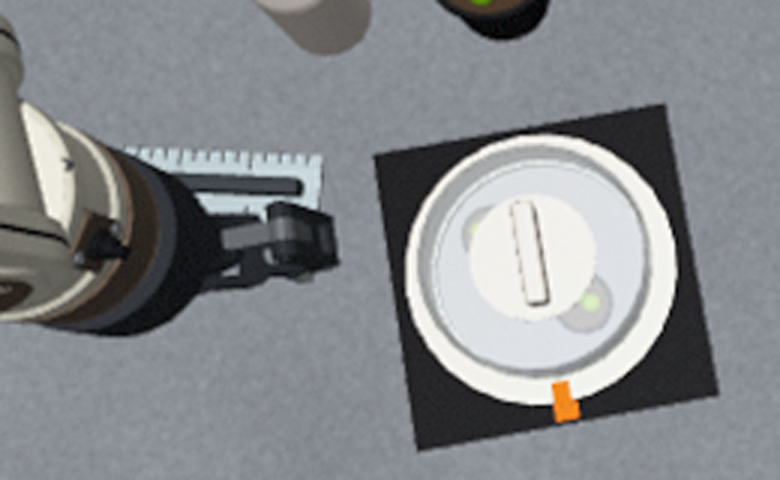

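The lid is home with its key in the notch, level in both views. Next is the rule: first a look at it, now that the arm is near it.

```bash
python3 go.py 636 303 130 4.692 14
```

```text
{'time': 51.633, 'q': [0.333, 0.407, 0.228, 1.392, -0.0, 0.134], 'eef_pos': [549.937, 190.158, 202.431], 'orientation': [-0.312, 3.126, -0.001], 'force': [0.025, 0.156, -0.75], 'gripper_width': 1.001}
yaw now -2.9425 n 14 t [-0.0109, 0.00102, 0.00517] a [-3e-05, -0.0, -0.09653]
```

```bash
python3 -m handwheel '[{"tx":-0.0109,"ty":0.001,"tz":0.0052,"ax":0,"ay":0,"az":-0.0965,"jaw":-1},{"tx":-0.0109,"ty":0.001,"tz":0.0052,"ax":0,"ay":0,"az":-0.0965,"jaw":-1},{"tx":-0.0109,"ty":0.001,"tz":0.0052,"ax":0,"ay":0,"az":-0.0965,"jaw":-1},{"tx":-0.0109,"ty":0.001,"tz":0.0052,"ax":0,"ay":0,"az":-0.0965,"jaw":-1},{"tx":-0.0109,"ty":0.001,"tz":0.0052,"ax":0,"ay":0,"az":-0.0965,"jaw":-1},{"tx":-0.0109,"ty":0.001,"tz":0.0052,"ax":0,"ay":0,"az":-0.0965,"jaw":-1},{"tx":-0.0109,"ty":0.001,"tz":0.0052,"ax":0,"ay":0,"az":-0.0965,"jaw":-1},{"tx":-0.0109,"ty":0.001,"tz":0.0052,"ax":0,"ay":0,"az":-0.0965,"jaw":-1},{"tx":-0.0109,"ty":0.001,"tz":0.0052,"ax":0,"ay":0,"az":-0.0965,"jaw":-1},{"tx":-0.0109,"ty":0.001,"tz":0.0052,"ax":0,"ay":0,"az":-0.0965,"jaw":-1}]'; python3 -m handwheel '[{"tx":-0.0109,"ty":0.001,"tz":0.0052,"ax":0,"ay":0,"az":-0.0965,"jaw":-1},{"tx":-0.0109,"ty":0.001,"tz":0.0052,"ax":0,"ay":0,"az":-0.0965,"jaw":-1},{"tx":-0.0109,"ty":0.001,"tz":0.0052,"ax":0,"ay":0,"az":-0.0965,"jaw":-1},{"tx":-0.0109,"ty":0.001,"tz":0.0052,"ax":0,"ay":0,"az":-0.0965,"jaw":-1},{"tx":0,"ty":0,"tz":0,"ax":0,"ay":0,"az":0,"jaw":-1},{"tx":0,"ty":0,"tz":0,"ax":0,"ay":0,"az":0,"jaw":-1},{"tx":0,"ty":0,"tz":0,"ax":0,"ay":0,"az":0,"jaw":-1},{"tx":0,"ty":0,"tz":0,"ax":0,"ay":0,"az":0,"jaw":-1},{"tx":0,"ty":0,"tz":0,"ax":0,"ay":0,"az":0,"jaw":-1},{"tx":0,"ty":0,"tz":0,"ax":0,"ay":0,"az":0,"jaw":-1}]'
python3 - <<'E'
from h import *
st();c,s=snap("wrist","w31");T=camT(c,s)
Rb=R.from_euler('z',-.0187).as_matrix();b=np.array([638.3,304.7,0])
for p in ([0,-90,24],[0,0,24],[0,90,24],[0,-100,5]): print(p,np.round(proj(c,T,b+Rb@np.array(p)),1))
snap("top","t31",(90,140,350,340),3)
E
```

```text
time: 52.47
eef_pos: [629.5, 259.5, 149.8]
orientation: [1.731, -2.621, 0.0]
force: [-0.2, -0.0, 0.8]
gripper_width: 0.999
time: 53.3
eef_pos: [636.1, 303.3, 130.0]
orientation: [-2.197, 2.244, -0.001]
force: [-1.0, 0.8, -0.7]
gripper_width: 1.002
{'time': 53.3, 'q': [0.445, 0.699, 0.527, 1.399, -0.0, -1.105], 'eef_pos': [636.094, 303.271, 129.951], 'orientation': [-2.197, 2.244, -0.001], 'force': [-0.994, 0.75, -0.662], 'gripper_width': 1.002}
[0, -90, 24] [314.1  89.1]
[0, 0, 24] [314.8 231.3]
[0, 90, 24] [315.3 348.9]
[0, -100, 5] [314.3  74. ]
```

View pics/w31.png

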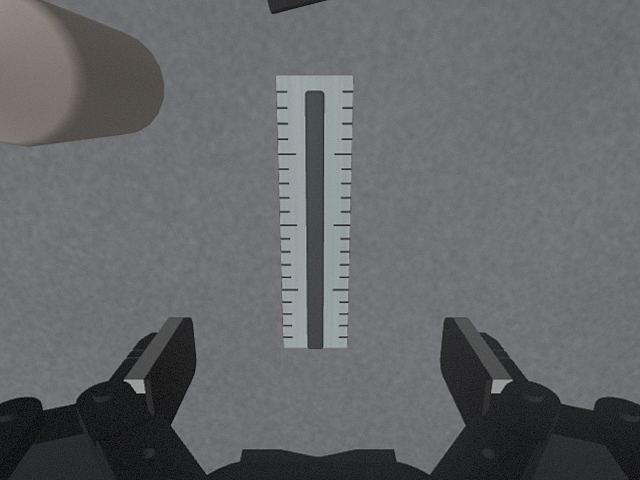

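View pics/t31.png

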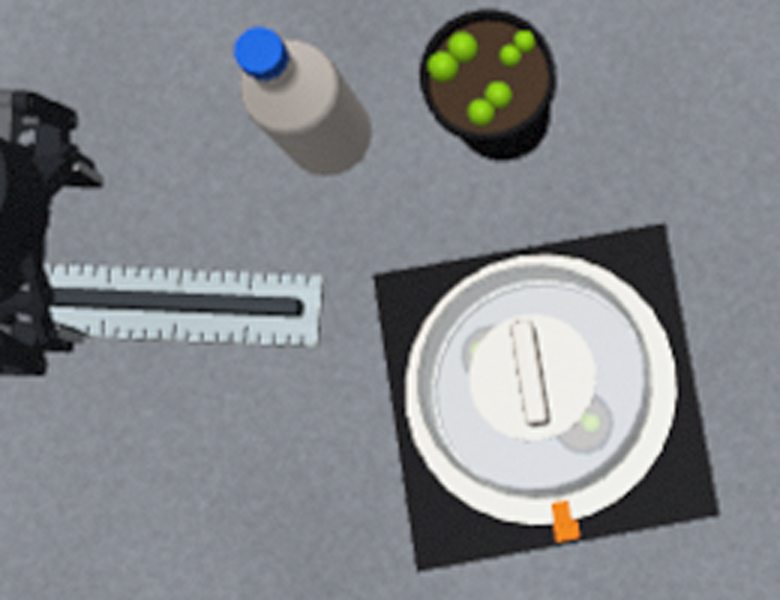

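The rib in the wrist view runs x≈315, y 91 to 348, as predicted. I'll descend towards it.

```bash
python3 -m handwheel '[{"tx":-0.0007,"ty":-0.001,"tz":0.01,"ax":0,"ay":0,"az":0,"jaw":-1},{"tx":-0.0007,"ty":-0.001,"tz":0.015,"ax":0,"ay":0,"az":0,"jaw":-1},{"tx":0,"ty":0,"tz":0.02,"ax":0,"ay":0,"az":0,"jaw":-1},{"tx":0,"ty":0,"tz":0.02,"ax":0,"ay":0,"az":0,"jaw":-1},{"tx":0,"ty":0,"tz":0.02,"ax":0,"ay":0,"az":0,"jaw":-1},{"tx":0,"ty":0,"tz":0.02,"ax":0,"ay":0,"az":0,"jaw":-1},{"tx":0,"ty":0,"tz":0.01,"ax":0,"ay":0,"az":0,"jaw":-1},{"tx":0,"ty":0,"tz":0.005,"ax":0,"ay":0,"az":0,"jaw":-1},{"tx":0,"ty":0,"tz":0,"ax":0,"ay":0,"az":0,"jaw":-1},{"tx":0,"ty":0,"tz":0,"ax":0,"ay":0,"az":0,"jaw":-1}]'; python3 go.py 638 304.5 -15 4.693 10
python3 - <<'E'
from h import *
snap("wrist","w32")
E
```

```text
time: 54.23
eef_pos: [638.2, 305.5, 9.9]
orientation: [-2.199, 2.243, -0.0]
force: [-0.1, 0.5, -0.5]
gripper_width: 1.0
{'time': 54.233, 'q': [0.446, 0.779, 0.359, 1.15, 0.0, -1.105], 'eef_pos': [638.213, 305.513, 9.871], 'orientation': [-2.199, 2.243, -0.0], 'force': [-0.055, 0.477, -0.473], 'gripper_width': 1.0}
yaw now -1.5904 n 10 t [0.0001, 2e-05, 0.00249] a [-8e-05, 4e-05, -2e-05]
```

View pics/w32.png

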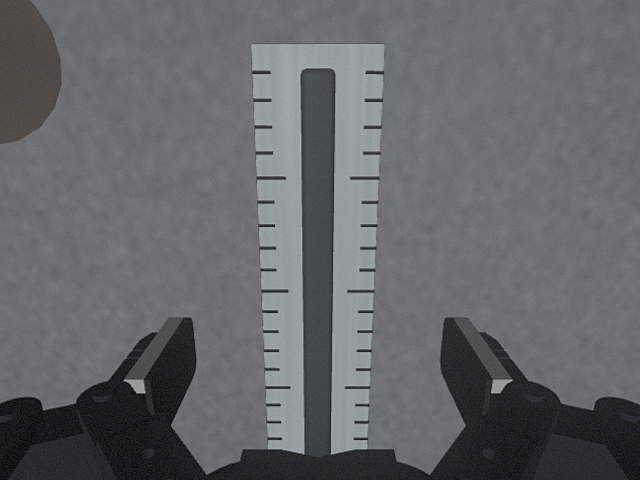

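```bash
python3 -m handwheel '[{"tx":0,"ty":0,"tz":0.006,"ax":0,"ay":0,"az":0,"jaw":-1},{"tx":0,"ty":0,"tz":0.008,"ax":0,"ay":0,"az":0,"jaw":-1},{"tx":0,"ty":0,"tz":0.007,"ax":0,"ay":0,"az":0,"jaw":-1},{"tx":0,"ty":0,"tz":0.004,"ax":0,"ay":0,"az":0,"jaw":-1},{"tx":0,"ty":0,"tz":0,"ax":0,"ay":0,"az":0,"jaw":0},{"tx":0,"ty":0,"tz":0,"ax":0,"ay":0,"az":0,"jaw":1},{"tx":0,"ty":0,"tz":0,"ax":0,"ay":0,"az":0,"jaw":1},{"tx":0,"ty":0,"tz":0,"ax":0,"ay":0,"az":0,"jaw":1},{"tx":0,"ty":0,"tz":0,"ax":0,"ay":0,"az":0,"jaw":1},{"tx":0,"ty":0,"tz":0,"ax":0,"ay":0,"az":0,"jaw":1}]' 40; python3 go.py 638 304.5 -15 4.693 10
python3 - <<'E'
from h import *
snap("wrist","w33",(160,200,480,440),2.4)
E
```

```text
time: 55.12
eef_pos: [638.1, 305.4, -15.3]
orientation: [-2.199, 2.243, -0.001]
force: [0.6, 1.0, 3.4]
gripper_width: 0.144
{'time': 55.117, 'q': [0.446, 0.801, 0.332, 1.101, -0.0, -1.105], 'eef_pos': [638.106, 305.403, -15.284], 'orientation': [-2.199, 2.243, -0.001], 'force': [0.647, 1.023, 3.443], 'gripper_width': 0.144}
yaw now -1.5904 n 10 t [9e-05, 1e-05, -3e-05] a [-8e-05, 3e-05, -2e-05]
```

View pics/w33.png

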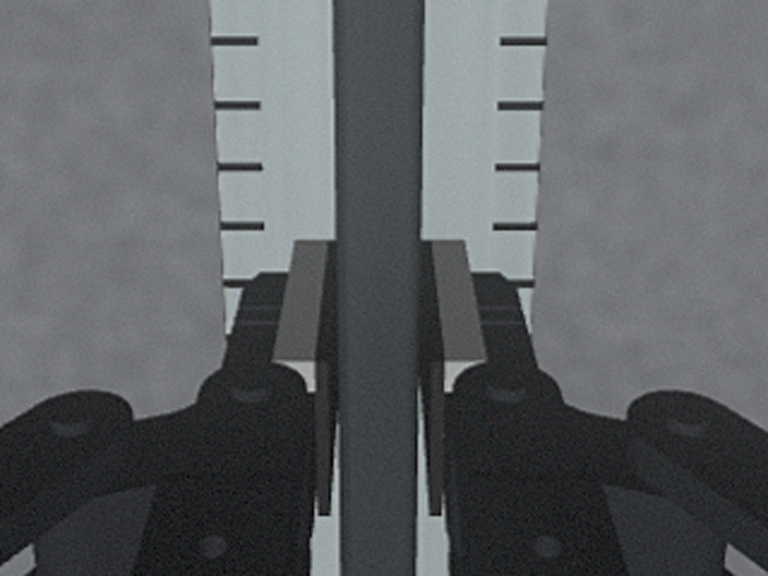

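```bash
python3 -m handwheel '[{"tx":0,"ty":0,"tz":-0.003,"ax":0,"ay":0,"az":0,"jaw":1},{"tx":0,"ty":0,"tz":-0.008,"ax":0,"ay":0,"az":0,"jaw":1},{"tx":0,"ty":0,"tz":-0.015,"ax":0,"ay":0,"az":0,"jaw":1},{"tx":0,"ty":0.005,"tz":-0.015,"ax":0,"ay":0,"az":0,"jaw":1},{"tx":0,"ty":0.015,"tz":-0.01,"ax":0,"ay":0,"az":0,"jaw":1},{"tx":0,"ty":0.025,"tz":0,"ax":0,"ay":0,"az":0,"jaw":1},{"tx":0,"ty":0.028,"tz":0,"ax":0,"ay":0,"az":0,"jaw":1},{"tx":0,"ty":0.028,"tz":0,"ax":0,"ay":0,"az":0,"jaw":1},{"tx":0,"ty":0.028,"tz":0,"ax":0,"ay":0,"az":0,"jaw":1},{"tx":0,"ty":0.028,"tz":0,"ax":0,"ay":0,"az":0,"jaw":1}]' 60; python3 go.py 400 250 36 4.7 3; python3 go.py 415 12 36 4.916 14
python3 - <<'E'
from h import *
snap("side","s34",(100,150,560,480),1.7)
E
```

```text
time: 56.0
eef_pos: [479.5, 308.5, 36.6]
orientation: [-2.198, 2.242, -0.0]
force: [0.6, 0.0, -1.5]
gripper_width: 0.121
{'time': 56.0, 'q': [0.572, 0.502, -0.076, 0.992, 0.0, -0.98], 'eef_pos': [479.513, 308.455, 36.57], 'orientation': [-2.198, 2.242, -0.0], 'force': [0.572, 0.025, -1.489], 'gripper_width': 0.121}
yaw now -1.5905 n 3 t [0.01994, 0.02616, 0.00016] a [-0.00037, 0.00033, -0.00244]
{'time': 56.0, 'q': [0.572, 0.502, -0.076, 0.992, 0.0, -0.98], 'eef_pos': [479.513, 308.455, 36.57], 'orientation': [-2.198, 2.242, -0.0], 'force': [0.572, 0.025, -1.489], 'gripper_width': 0.121}
yaw now -1.5905 n 14 t [0.02076, 0.00638, 3e-05] a [-9e-05, 6e-05, -0.01595]
```

View pics/s34.png

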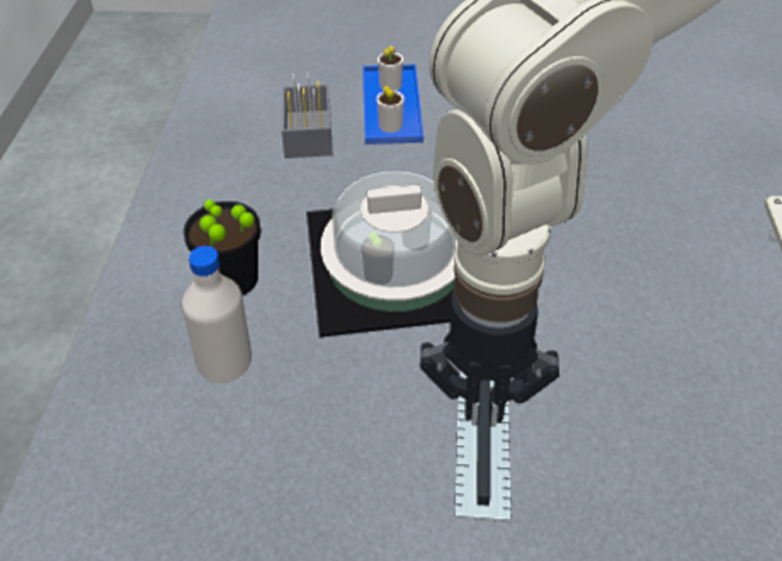

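The rule is held level. The knuckles bow out about ±62 mm when shut, too wide to place it flush beside the dome. I'll set it down about 15 mm short and push it flush with the shut fingers.

```bash
python3 -m handwheel '[{"tx":0.0208,"ty":0.0064,"tz":0,"ax":0,"ay":0,"az":-0.016,"jaw":1},{"tx":0.0208,"ty":0.0064,"tz":0,"ax":0,"ay":0,"az":-0.016,"jaw":1},{"tx":0.0208,"ty":0.0064,"tz":0,"ax":0,"ay":0,"az":-0.016,"jaw":1},{"tx":0.0208,"ty":0.0064,"tz":0,"ax":0,"ay":0,"az":-0.016,"jaw":1},{"tx":0.0208,"ty":0.0064,"tz":0,"ax":0,"ay":0,"az":-0.016,"jaw":1},{"tx":0.0208,"ty":0.0064,"tz":0,"ax":0,"ay":0,"az":-0.016,"jaw":1},{"tx":0.0208,"ty":0.0064,"tz":0,"ax":0,"ay":0,"az":-0.016,"jaw":1},{"tx":0.0208,"ty":0.0064,"tz":0,"ax":0,"ay":0,"az":-0.016,"jaw":1},{"tx":0.0208,"ty":0.0064,"tz":0,"ax":0,"ay":0,"az":-0.016,"jaw":1},{"tx":0.0208,"ty":0.0064,"tz":0,"ax":0,"ay":0,"az":-0.016,"jaw":1}]' 60; python3 -m handwheel '[{"tx":0.0208,"ty":0.0064,"tz":0,"ax":0,"ay":0,"az":-0.016,"jaw":1},{"tx":0.0208,"ty":0.0064,"tz":0,"ax":0,"ay":0,"az":-0.016,"jaw":1},{"tx":0.0208,"ty":0.0064,"tz":0,"ax":0,"ay":0,"az":-0.016,"jaw":1},{"tx":0.015,"ty":0.004,"tz":0,"ax":0,"ay":0,"az":-0.016,"jaw":1},{"tx":0,"ty":0,"tz":0,"ax":0,"ay":0,"az":0,"jaw":1},{"tx":0,"ty":0,"tz":0,"ax":0,"ay":0,"az":0,"jaw":1},{"tx":0,"ty":0,"tz":0,"ax":0,"ay":0,"az":0,"jaw":1},{"tx":0,"ty":0,"tz":0,"ax":0,"ay":0,"az":0,"jaw":1},{"tx":0,"ty":0,"tz":0,"ax":0,"ay":0,"az":0,"jaw":1},{"tx":0,"ty":0,"tz":0,"ax":0,"ay":0,"az":0,"jaw":1}]'; python3 go.py 436 15 36 4.9145 2
python3 - <<'E'
from h import *
snap("wrist","w35"); snap("side","s35",(240,200,480,380),3.3)
E
```

```text
time: 56.88
eef_pos: [428.0, 96.8, 36.5]
orientation: [-2.372, 2.058, -0.002]
force: [-0.4, 0.1, -1.7]
gripper_width: 0.116
time: 57.72
eef_pos: [417.6, 18.1, 35.4]
orientation: [-2.438, 1.981, 0.0]
force: [0.2, -0.4, -1.7]
gripper_width: 0.12
{'time': 57.717, 'q': [0.043, 0.246, -0.481, 0.844, 0.0, -1.733], 'eef_pos': [417.584, 18.09, 35.36], 'orientation': [-2.438, 1.981, 0.0], 'force': [0.153, -0.421, -1.732], 'gripper_width': 0.12}
yaw now -1.3651 n 2 t [0.00339, -0.0087, -0.00032] a [-6e-05, 6e-05, 0.0018]
```

View pics/w35.png

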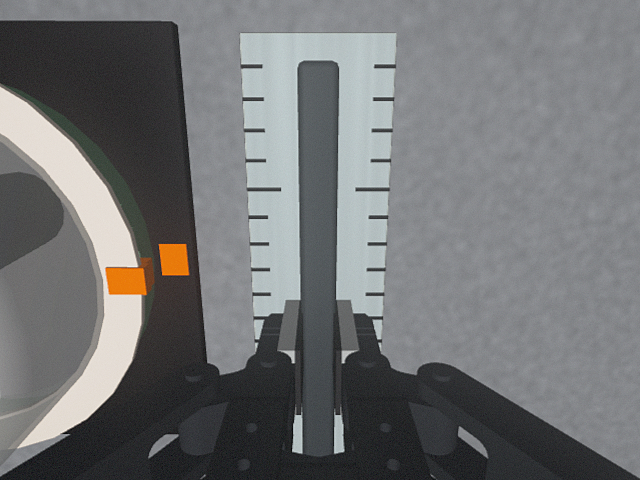

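View pics/s35.png

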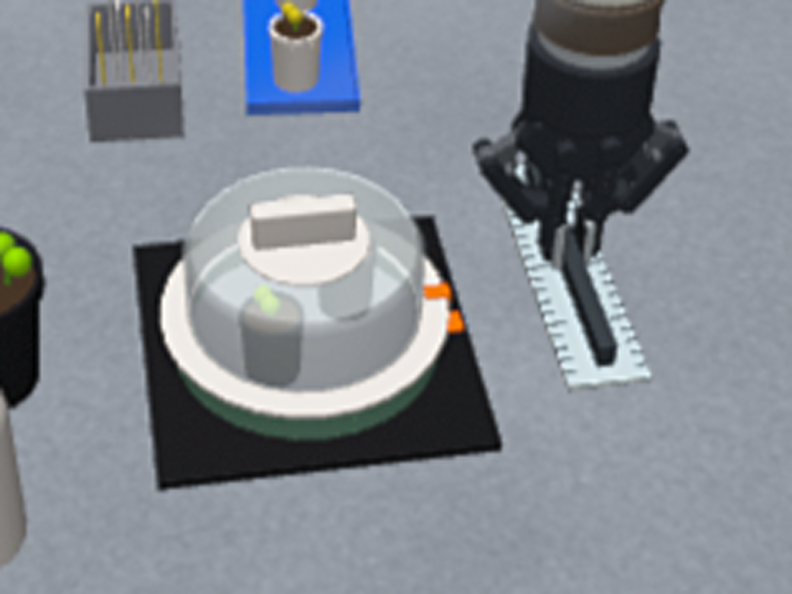

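```bash
python3 go.py 433.5 14.3 35 4.9145 3; python3 -m handwheel '[{"tx":0.002,"ty":-0.005,"tz":0,"ax":0,"ay":0,"az":0.0012,"jaw":1},{"tx":0.002,"ty":-0.005,"tz":0.005,"ax":0,"ay":0,"az":0.0012,"jaw":1},{"tx":0.002,"ty":-0.005,"tz":0.01,"ax":0,"ay":0,"az":0.0012,"jaw":1},{"tx":0,"ty":0,"tz":0.012,"ax":0,"ay":0,"az":0,"jaw":1},{"tx":0,"ty":0,"tz":0.012,"ax":0,"ay":0,"az":0,"jaw":1},{"tx":0,"ty":0,"tz":0.006,"ax":0,"ay":0,"az":0,"jaw":1},{"tx":0,"ty":0,"tz":0.003,"ax":0,"ay":0,"az":0,"jaw":1},{"tx":0,"ty":0,"tz":0,"ax":0,"ay":0,"az":0,"jaw":1},{"tx":0,"ty":0,"tz":0,"ax":0,"ay":0,"az":0,"jaw":1},{"tx":0,"ty":0,"tz":0,"ax":0,"ay":0,"az":0,"jaw":1}]'; python3 go.py 433.5 14.3 -15 4.9145 3
```

```text
{'time': 57.817, 'q': [0.043, 0.246, -0.481, 0.844, 0.0, -1.733], 'eef_pos': [417.489, 17.9, 35.276], 'orientation': [2.437, -1.982, -0.0], 'force': [0.341, 0.346, -2.731], 'gripper_width': 0.12}
yaw now -1.3654 n 3 t [0.00226, -0.00498, 9e-05] a [3e-05, 2e-05, 0.0011]
time: 58.65
eef_pos: [434.0, 14.5, -12.3]
orientation: [-2.432, 1.987, -0.001]
force: [0.2, -0.8, -1.7]
gripper_width: 0.124
{'time': 58.65, 'q': [0.034, 0.347, -0.497, 0.725, -0.0, -1.738], 'eef_pos': [434.003, 14.547, -12.31], 'orientation': [-2.432, 1.987, -0.001], 'force': [0.208, -0.793, -1.685], 'gripper_width': 0.124}
yaw now -1.37 n 3 t [5e-05, 0.00018, 0.0009] a [-0.00033, -6e-05, -0.00045]
```

```bash
python3 -m handwheel '[{"tx":0,"ty":0,"tz":0.0012,"ax":0,"ay":0,"az":-0.001,"jaw":1},{"tx":0,"ty":0,"tz":0.001,"ax":0,"ay":0,"az":0,"jaw":1},{"tx":0,"ty":0,"tz":0,"ax":0,"ay":0,"az":0,"jaw":1},{"tx":0,"ty":0,"tz":0,"ax":0,"ay":0,"az":0,"jaw":0.3},{"tx":0,"ty":0,"tz":0,"ax":0,"ay":0,"az":0,"jaw":0.3},{"tx":0,"ty":0,"tz":0,"ax":0,"ay":0,"az":0,"jaw":0.3},{"tx":0,"ty":0,"tz":0,"ax":0,"ay":0,"az":0,"jaw":0.3},{"tx":0,"ty":0,"tz":-0.008,"ax":0,"ay":0,"az":0,"jaw":0.3},{"tx":0,"ty":0,"tz":-0.015,"ax":0,"ay":0,"az":0,"jaw":0.3},{"tx":0,"ty":0,"tz":-0.025,"ax":0,"ay":0,"az":0,"jaw":0.3}]'; python3 -m handwheel '[{"tx":0,"ty":0.01,"tz":-0.02,"ax":0,"ay":0,"az":0.05,"jaw":1},{"tx":0,"ty":0.015,"tz":0,"ax":0,"ay":0,"az":0.11,"jaw":1},{"tx":0,"ty":0.015,"tz":0,"ax":0,"ay":0,"az":0.11,"jaw":1},{"tx":0,"ty":0.015,"tz":0,"ax":0,"ay":0,"az":0.11,"jaw":1},{"tx":0,"ty":0,"tz":0,"ax":0,"ay":0,"az":0.11,"jaw":1},{"tx":0,"ty":0,"tz":0,"ax":0,"ay":0,"az":0.11,"jaw":1},{"tx":0,"ty":0,"tz":0,"ax":0,"ay":0,"az":0.11,"jaw":1},{"tx":0,"ty":0,"tz":0,"ax":0,"ay":0,"az":0.11,"jaw":1},{"tx":0,"ty":0,"tz":0,"ax":0,"ay":0,"az":0.11,"jaw":1},{"tx":0,"ty":0,"tz":0,"ax":0,"ay":0,"az":0.11,"jaw":1}]'; python3 go.py 400 10 60 3.345;python3 - <<'E'
from h import *
snap("wrist","w36"); snap("side","s36",(240,200,480,380),3.3);snap("top","t36",(205,250,345,365),5)
E
```

```text
time: 59.48
eef_pos: [431.2, 14.5, 32.4]
orientation: [2.431, -1.984, -0.006]
force: [0.6, -0.4, -0.4]
gripper_width: 0.355
time: 60.32
eef_pos: [379.0, 10.7, 53.8]
orientation: [-1.117, 2.936, -0.0]
force: [-0.4, 0.2, -0.3]
gripper_width: -0.001
{'time': 60.317, 'q': [0.028, 0.15, -0.547, 0.873, -0.0, -0.699], 'eef_pos': [378.976, 10.675, 53.779], 'orientation': [-1.117, 2.936, -0.0], 'force': [-0.377, 0.222, -0.309], 'gripper_width': -0.001}
yaw now -2.4144 n 6 t [-0.00304, -0.00183, -0.00104] a [-6e-05, 0.00012, 0.08729]
```

View pics/w36.png

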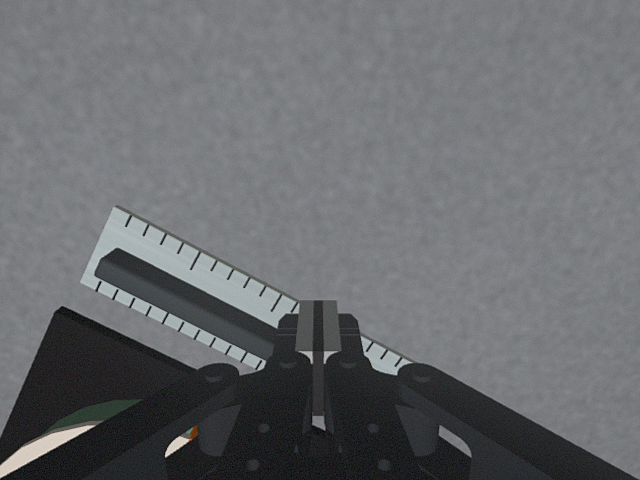

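View pics/s36.png

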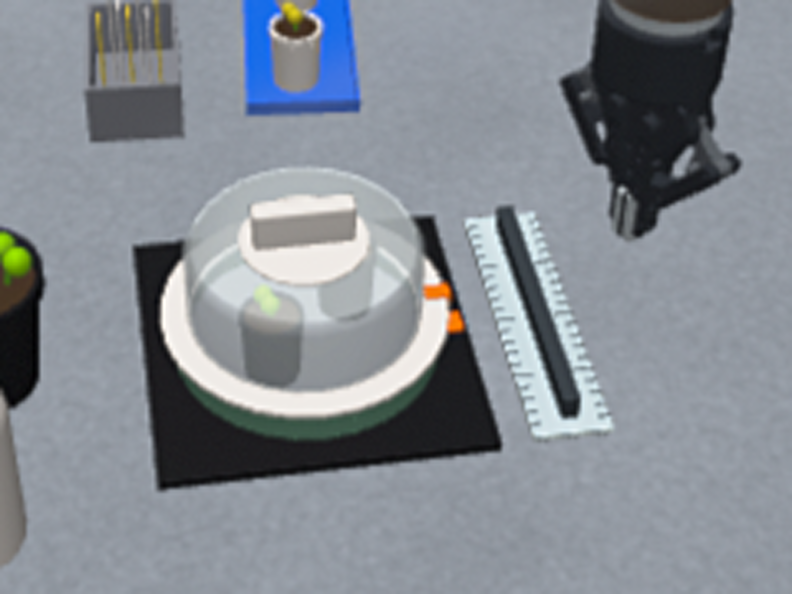

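View pics/t36.png

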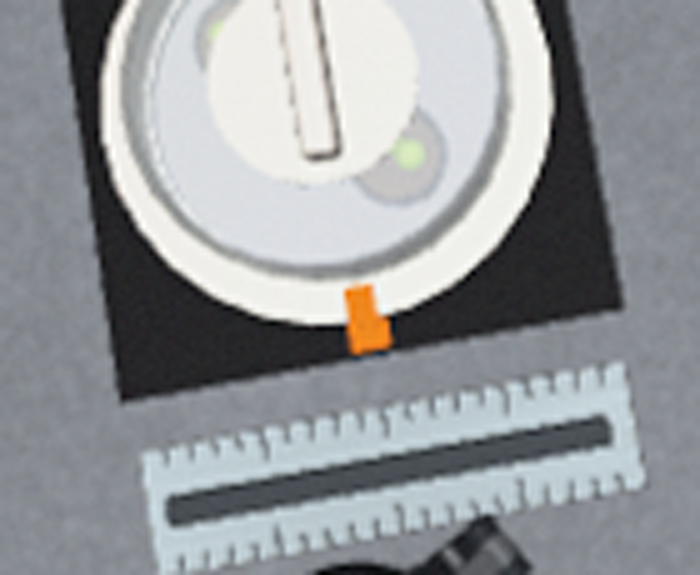

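```bash
cat > rule.py <<'E'
from h import *
c=r.read_camera("top");T=camT(c,None)
def f(u,v,s,o,z): return px(c,T,u/s+o[0],v/s+o[1],z)[:2]
def rep(plL,plR,r4,s,o,rz=5):
    a=f(*plL,s,o,8);b=f(*plR,s,o,8)   # left, right front corners of plate
    ey=(a-b)/np.linalg.norm(a-b); ex=np.array([ey[1],-ey[0]]); m=(a+b)/2
    Q=np.array([f(u,v,s,o,rz) for u,v in r4]); ctr=Q.mean(0)
    print("edge yaw",np.arctan2(-ey[0],ey[1]).round(4),"len",np.linalg.norm(a-b).round(1),"mid",m.round(1))
    print("rule c",ctr.round(1),"base x",((ctr-m)@ex-105).round(1),"y",((ctr-m)@ey).round(1))
    for i,j in((0,1),(3,2)):
        d=Q[i]-Q[j]; print("yaw",np.arctan2(-d[0],d[1]).round(4),np.linalg.norm(d).round(1))
E
python3 - <<'E'
from rule import *
rep((122,402),(622,305),[(145,455),(622,365),(645,485),(162,574)],5,(205,250))
E
```

```text
edge yaw 0.2101 len 207.8 mid [479.2  23.5]
rule c [432.8  13.4] base x -152.4 y -0.2
yaw 0.2039 197.9
yaw 0.1974 198.4
```

```bash
python3 -m handwheel '[{"tx":-0.003,"ty":0,"tz":0,"ax":0,"ay":0,"az":0.09,"jaw":1},{"tx":-0.003,"ty":0,"tz":0,"ax":0,"ay":0,"az":0.09,"jaw":1},{"tx":-0.003,"ty":0,"tz":0,"ax":0,"ay":0,"az":0.09,"jaw":1},{"tx":-0.003,"ty":0,"tz":0,"ax":0,"ay":0,"az":0.09,"jaw":1},{"tx":-0.003,"ty":0,"tz":0,"ax":0,"ay":0,"az":0.09,"jaw":1},{"tx":-0.003,"ty":0,"tz":0,"ax":0,"ay":0,"az":0.07,"jaw":1},{"tx":0,"ty":0,"tz":0,"ax":0,"ay":0,"az":0,"jaw":1},{"tx":0,"ty":0,"tz":0,"ax":0,"ay":0,"az":0,"jaw":1},{"tx":0,"ty":0,"tz":0,"ax":0,"ay":0,"az":0,"jaw":1},{"tx":0,"ty":0,"tz":0,"ax":0,"ay":0,"az":0,"jaw":1}]'; python3 go.py 403 7.5 -13 3.347 8
```

```text
time: 61.35
eef_pos: [394.1, 19.3, 53.1]
orientation: [0.336, -3.123, 0.0]
force: [0.8, -0.7, -0.3]
gripper_width: 0.001
{'time': 61.35, 'q': [0.049, 0.179, -0.512, 0.88, -0.0, -0.165], 'eef_pos': [394.109, 19.265, 53.112], 'orientation': [0.336, -3.123, 0.0], 'force': [0.835, -0.724, -0.273], 'gripper_width': 0.001}
yaw now -2.9275 n 8 t [-0.00078, -0.00167, 0.00826] a [0.0, -3e-05, 0.00109]
```

```bash
python3 -m handwheel '[{"tx":-0.0008,"ty":-0.0017,"tz":0.0083,"ax":0,"ay":0,"az":0.001,"jaw":1},{"tx":-0.0008,"ty":-0.0017,"tz":0.0083,"ax":0,"ay":0,"az":0.001,"jaw":1},{"tx":-0.0008,"ty":-0.0017,"tz":0.0083,"ax":0,"ay":0,"az":0.001,"jaw":1},{"tx":-0.0008,"ty":-0.0017,"tz":0.0083,"ax":0,"ay":0,"az":0.001,"jaw":1},{"tx":-0.0008,"ty":-0.0017,"tz":0.0083,"ax":0,"ay":0,"az":0.001,"jaw":1},{"tx":-0.0008,"ty":-0.0017,"tz":0.0083,"ax":0,"ay":0,"az":0.001,"jaw":1},{"tx":-0.0008,"ty":-0.0017,"tz":0.0083,"ax":0,"ay":0,"az":0.001,"jaw":1},{"tx":-0.0008,"ty":-0.0017,"tz":0.007,"ax":0,"ay":0,"az":0.001,"jaw":1},{"tx":0,"ty":0,"tz":0,"ax":0,"ay":0,"az":0,"jaw":1},{"tx":0,"ty":0,"tz":0,"ax":0,"ay":0,"az":0,"jaw":1}]'; python3 go.py 403 7.5 -13 3.347 1;python3 - <<'E'
from h import *
snap("wrist","w37"); snap("side","s37",(320,220,460,340),5)
E
```

```text
time: 62.18
eef_pos: [402.9, 7.2, -12.6]
orientation: [0.32, -3.124, -0.0]
force: [1.0, 0.9, 0.1]
gripper_width: 0.0
{'time': 62.183, 'q': [0.018, 0.301, -0.573, 0.699, 0.0, -0.186], 'eef_pos': [402.946, 7.249, -12.551], 'orientation': [0.32, -3.124, -0.0], 'force': [1.009, 0.931, 0.123], 'gripper_width': 0.0}
yaw now -2.9372 n 1 t [-0.0001, 0.00023, 0.00045] a [0.0003, -0.00143, -0.00099]
```

View pics/s37.png

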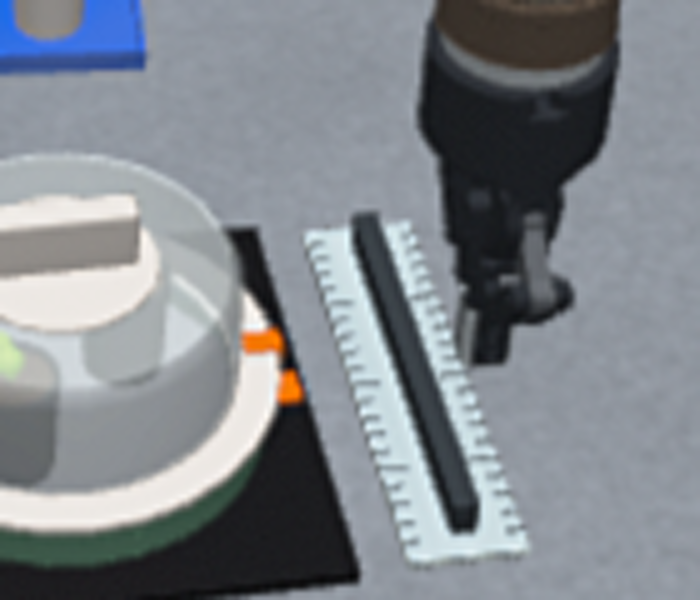

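View pics/w37.png

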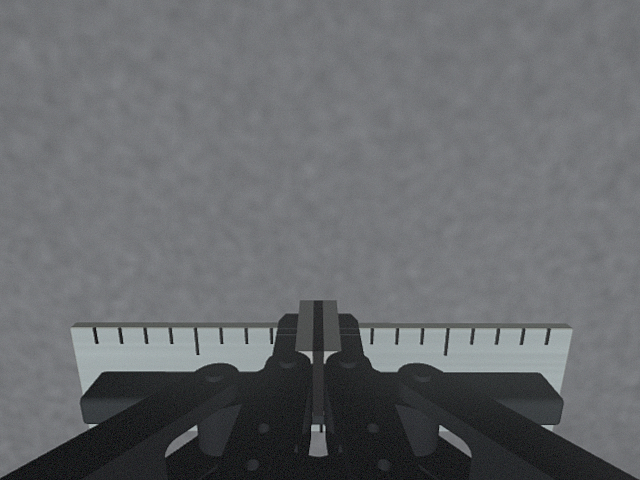

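The fingers stand in front of the rib, centred and square to the rule. I'll push 30 mm first.

```bash
python3 -m handwheel '[{"tx":-0.003,"ty":0,"tz":0,"ax":0,"ay":0,"az":0,"jaw":1},{"tx":-0.004,"ty":0,"tz":0,"ax":0,"ay":0,"az":0,"jaw":1},{"tx":-0.004,"ty":0,"tz":0,"ax":0,"ay":0,"az":0,"jaw":1},{"tx":-0.004,"ty":0,"tz":0,"ax":0,"ay":0,"az":0,"jaw":1},{"tx":-0.004,"ty":0,"tz":0,"ax":0,"ay":0,"az":0,"jaw":1},{"tx":-0.004,"ty":0,"tz":0,"ax":0,"ay":0,"az":0,"jaw":1},{"tx":-0.004,"ty":0,"tz":0,"ax":0,"ay":0,"az":0,"jaw":1},{"tx":-0.002,"ty":0,"tz":0,"ax":0,"ay":0,"az":0,"jaw":1},{"tx":0,"ty":0,"tz":0,"ax":0,"ay":0,"az":0,"jaw":1},{"tx":0,"ty":0,"tz":0,"ax":0,"ay":0,"az":0,"jaw":1}]'
python3 - <<'E'
from h import *
st();snap("wrist","w38"); snap("side","s38",(320,220,460,340),5);snap("top","t38",(205,250,345,365),5)
E
```

```text
time: 63.12
eef_pos: [432.5, 13.3, -12.0]
orientation: [-0.321, 3.124, 0.0]
force: [0.0, -0.3, 0.1]
gripper_width: -0.0
{'time': 63.117, 'q': [0.031, 0.344, -0.501, 0.725, 0.0, -0.174], 'eef_pos': [432.495, 13.344, -11.982], 'orientation': [-0.321, 3.124, 0.0], 'force': [0.04, -0.272, 0.149], 'gripper_width': -0.0}
```

View pics/s38.png

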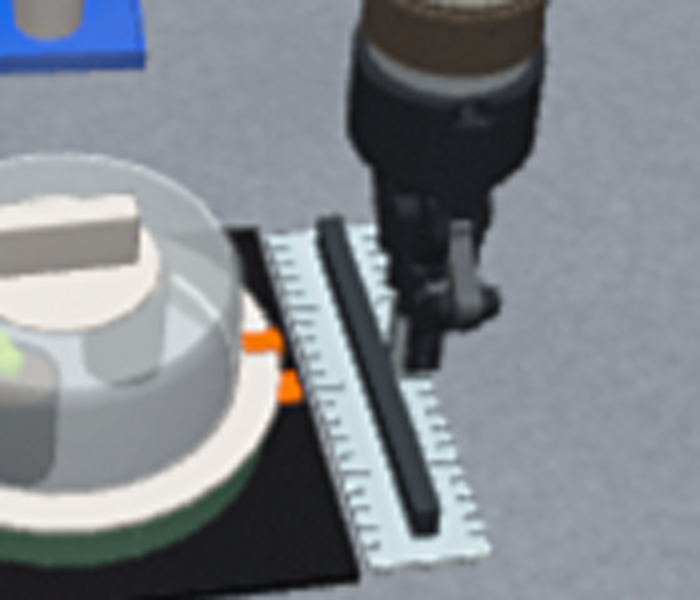

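View pics/t38.png

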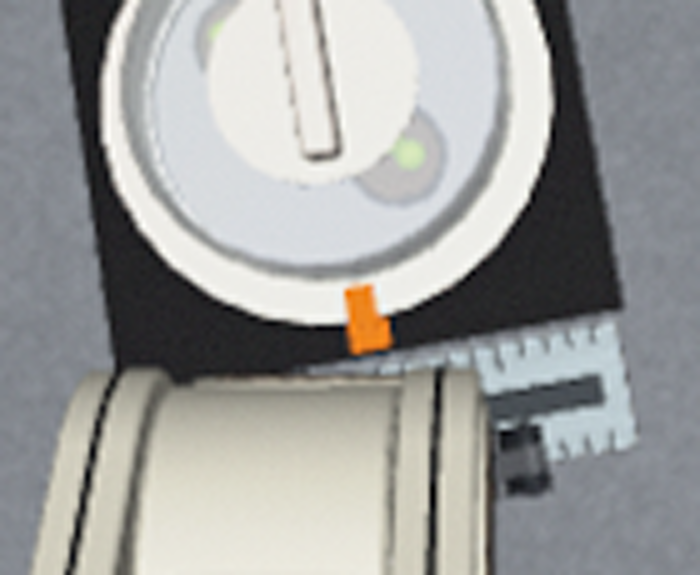

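```bash
python3 -m handwheel '[{"tx":-0.001,"ty":0,"tz":0,"ax":0,"ay":0,"az":0,"jaw":1},{"tx":-0.001,"ty":0,"tz":0,"ax":0,"ay":0,"az":0,"jaw":1},{"tx":-0.001,"ty":0,"tz":0,"ax":0,"ay":0,"az":0,"jaw":1},{"tx":-0.0005,"ty":0,"tz":0,"ax":0,"ay":0,"az":0,"jaw":1},{"tx":0,"ty":0,"tz":0,"ax":0,"ay":0,"az":0,"jaw":1},{"tx":0,"ty":0,"tz":0,"ax":0,"ay":0,"az":0,"jaw":1},{"tx":0,"ty":0,"tz":0,"ax":0,"ay":0,"az":0,"jaw":1},{"tx":0,"ty":0,"tz":0,"ax":0,"ay":0,"az":0,"jaw":1},{"tx":0,"ty":0,"tz":0,"ax":0,"ay":0,"az":0,"jaw":1},{"tx":0,"ty":0,"tz":0,"ax":0,"ay":0,"az":0,"jaw":1}]'
python3 - <<'E'
from h import *
st();snap("wrist","w39"); snap("side","s39",(350,250,450,340),7)
E
```

```text
time: 64.1
eef_pos: [435.2, 14.0, -12.0]
orientation: [0.321, -3.125, -0.0]
force: [-0.6, -1.6, 0.0]
gripper_width: 0.003
{'time': 64.1, 'q': [0.032, 0.349, -0.493, 0.729, 0.0, -0.173], 'eef_pos': [435.245, 13.971, -12.039], 'orientation': [0.321, -3.125, -0.0], 'force': [-0.593, -1.567, 0.014], 'gripper_width': 0.003}
```

View pics/s39.png

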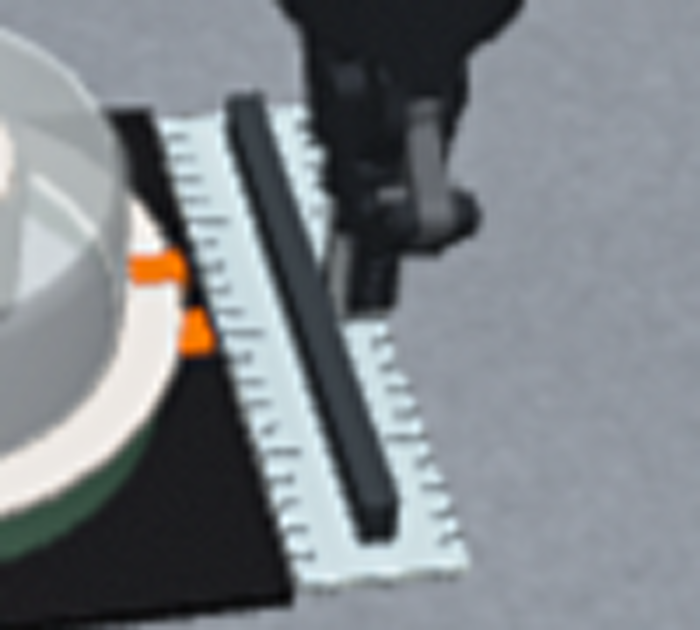

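Almost flush. The force is still small, so I'll push on in 0.5 mm rows.

```bash
python3 -m handwheel '[{"tx":-0.0005,"ty":0,"tz":0,"ax":0,"ay":0,"az":0,"jaw":1},{"tx":-0.0005,"ty":0,"tz":0,"ax":0,"ay":0,"az":0,"jaw":1},{"tx":-0.0005,"ty":0,"tz":0,"ax":0,"ay":0,"az":0,"jaw":1},{"tx":-0.0005,"ty":0,"tz":0,"ax":0,"ay":0,"az":0,"jaw":1},{"tx":0,"ty":0,"tz":0,"ax":0,"ay":0,"az":0,"jaw":1},{"tx":0,"ty":0,"tz":0,"ax":0,"ay":0,"az":0,"jaw":1},{"tx":0,"ty":0,"tz":0,"ax":0,"ay":0,"az":0,"jaw":1},{"tx":0,"ty":0,"tz":0,"ax":0,"ay":0,"az":0,"jaw":1},{"tx":0,"ty":0,"tz":0,"ax":0,"ay":0,"az":0,"jaw":1},{"tx":0,"ty":0,"tz":0,"ax":0,"ay":0,"az":0,"jaw":1}]'; python3 -c "
from h import *
st()"
```

```text
time: 65.03
eef_pos: [437.5, 14.4, -11.9]
orientation: [-0.321, 3.125, -0.0]
force: [-1.1, 0.3, 0.8]
gripper_width: -0.001
{'time': 65.033, 'q': [0.033, 0.352, -0.487, 0.731, 0.0, -0.172], 'eef_pos': [437.455, 14.38, -11.903], 'orientation': [-0.321, 3.125, -0.0], 'force': [-1.089, 0.271, 0.77], 'gripper_width': -0.001}
```

```bash
python3 -m handwheel '[{"tx":-0.0005,"ty":0,"tz":0,"ax":0,"ay":0,"az":0,"jaw":1},{"tx":-0.0005,"ty":0,"tz":0,"ax":0,"ay":0,"az":0,"jaw":1},{"tx":-0.0005,"ty":0,"tz":0,"ax":0,"ay":0,"az":0,"jaw":1},{"tx":0,"ty":0,"tz":0,"ax":0,"ay":0,"az":0,"jaw":1},{"tx":0,"ty":0,"tz":0,"ax":0,"ay":0,"az":0,"jaw":1},{"tx":0,"ty":0,"tz":0,"ax":0,"ay":0,"az":0,"jaw":1},{"tx":0,"ty":0,"tz":0,"ax":0,"ay":0,"az":0,"jaw":1},{"tx":0,"ty":0,"tz":0,"ax":0,"ay":0,"az":0,"jaw":1},{"tx":0,"ty":0,"tz":0,"ax":0,"ay":0,"az":0,"jaw":1},{"tx":0,"ty":0,"tz":0,"ax":0,"ay":0,"az":0,"jaw":1}]'
python3 - <<'E'
from h import *
st();snap("side","s40",(350,250,450,340),7)
E
```

```text
time: 65.87
eef_pos: [437.4, 14.4, -12.2]
orientation: [0.32, -3.123, 0.0]
force: [-5.0, -0.7, 4.1]
gripper_width: -0.007
{'time': 65.867, 'q': [0.033, 0.354, -0.485, 0.734, -0.0, -0.171], 'eef_pos': [437.421, 14.404, -12.188], 'orientation': [0.32, -3.123, 0.0], 'force': [-5.034, -0.703, 4.08], 'gripper_width': -0.007}
```

View pics/s40.png

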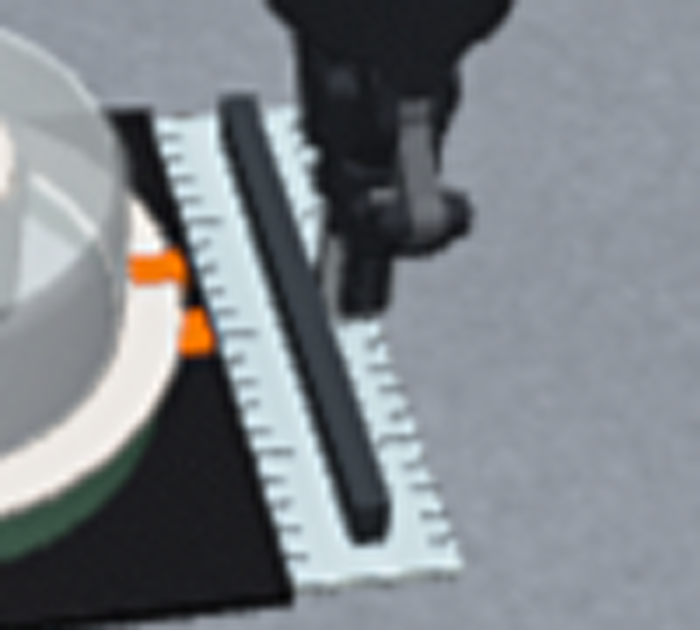

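The push now meets 5 N and the rule has stopped, flush with the plate. I'll back off and retreat.

```bash
python3 -m handwheel '[{"tx":-0.0005,"ty":0,"tz":0,"ax":0,"ay":0,"az":0,"jaw":1},{"tx":0,"ty":0,"tz":0,"ax":0,"ay":0,"az":0,"jaw":1},{"tx":0,"ty":0,"tz":0,"ax":0,"ay":0,"az":0,"jaw":1},{"tx":0.002,"ty":0,"tz":0,"ax":0,"ay":0,"az":0,"jaw":1},{"tx":0.004,"ty":0,"tz":-0.001,"ax":0,"ay":0,"az":0,"jaw":1},{"tx":0.008,"ty":0,"tz":-0.003,"ax":0,"ay":0,"az":0,"jaw":1},{"tx":0.01,"ty":0,"tz":-0.01,"ax":0,"ay":0,"az":0,"jaw":1},{"tx":0.01,"ty":0,"tz":-0.02,"ax":0,"ay":0,"az":0,"jaw":1},{"tx":0.01,"ty":0,"tz":-0.03,"ax":0,"ay":0,"az":0,"jaw":1},{"tx":0.01,"ty":0,"tz":-0.03,"ax":0,"ay":0,"az":0,"jaw":1}]'; python3 -m handwheel '[{"tx":0,"ty":-0.01,"tz":-0.03,"ax":0,"ay":0,"az":0,"jaw":1},{"tx":0,"ty":-0.03,"tz":-0.02,"ax":0,"ay":0,"az":0,"jaw":1},{"tx":0,"ty":-0.03,"tz":0,"ax":0,"ay":0,"az":0,"jaw":1},{"tx":0,"ty":-0.03,"tz":0,"ax":0,"ay":0,"az":0,"jaw":1},{"tx":0,"ty":-0.03,"tz":0,"ax":0,"ay":0,"az":0,"jaw":1},{"tx":0,"ty":-0.03,"tz":0,"ax":0,"ay":0,"az":0,"jaw":1},{"tx":0,"ty":-0.03,"tz":0,"ax":0,"ay":0,"az":0,"jaw":1},{"tx":0,"ty":-0.03,"tz":0,"ax":0,"ay":0,"az":0,"jaw":1},{"tx":0,"ty":-0.02,"tz":0,"ax":0,"ay":0,"az":0,"jaw":1},{"tx":0,"ty":0,"tz":0,"ax":0,"ay":0,"az":0,"jaw":1}]'
python3 - <<'E'
from h import *
st();snap("top","t41");snap("top","t41b",(205,250,345,350),5.7);snap("side","s41",(200,150,480,360),2.8)
E
```

```text
time: 66.75
eef_pos: [384.9, 3.7, 82.6]
orientation: [0.321, -3.124, -0.001]
force: [0.8, -0.9, -0.6]
gripper_width: 0.0
time: 67.58
eef_pos: [436.2, -235.0, 132.4]
orientation: [-0.314, 3.123, -0.004]
force: [0.0, -0.5, 0.2]
gripper_width: -0.002
{'time': 67.583, 'q': [-0.494, 0.275, -0.149, 1.144, -0.001, -0.694], 'eef_pos': [436.225, -235.013, 132.358], 'orientation': [-0.314, 3.123, -0.004], 'force': [0.049, -0.453, 0.194], 'gripper_width': -0.002}
```

View pics/t41.png

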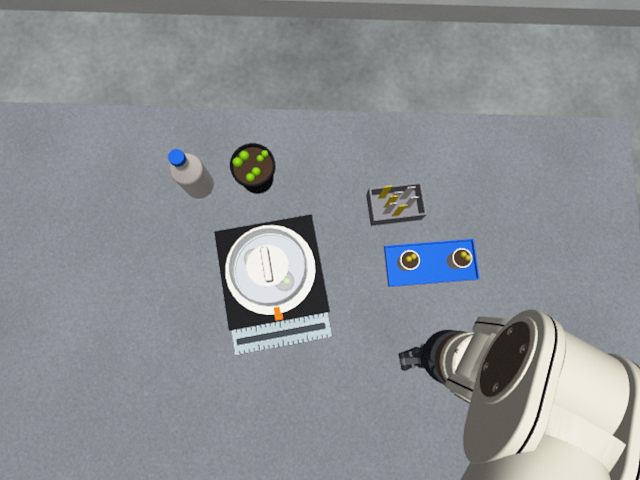

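View pics/t41b.png

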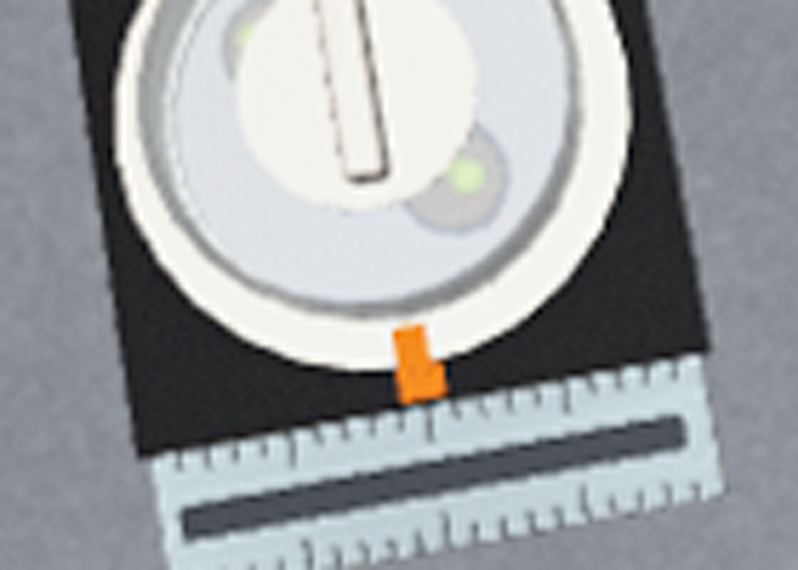

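View pics/s41.png

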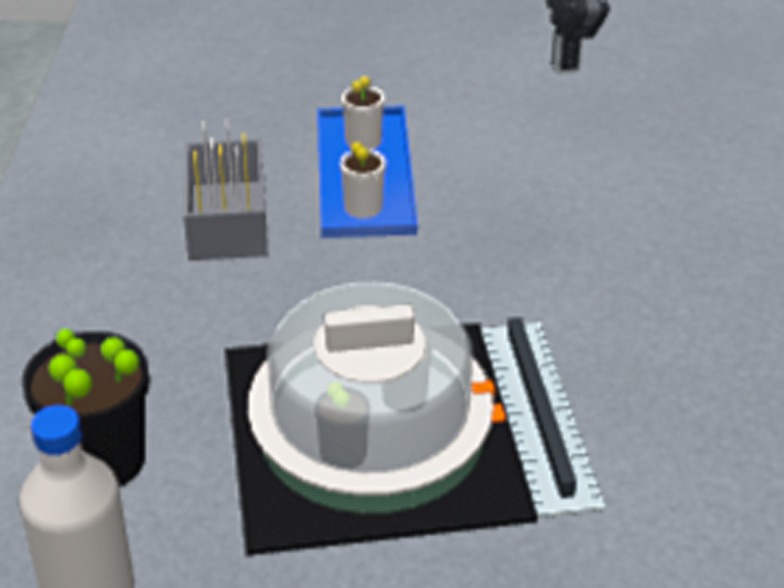

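Run:
```python
from rule import *
rep((138,458),(708,352),[(154,459),(699,354),(724,493),(170,598)],5.7,(205,250))
a=cv2.imread("pics/top0.png").astype(int)[205:320,215:330];b=cv2.imread("pics/t41.png").astype(int)[205:320,215:330]
d=np.abs(a-b).sum(2)>90; print(d.sum()); cv2.imwrite("pics/d.png",cv2.resize((d*255).astype(np.uint8),None,fx=4,fy=4))
snap("top","t42",(205,290,345,370),5.7)
```

```text
edge yaw 0.2023 len 207.5 mid [478.4  23.8]
rule c [453.6  18.3] base x -130.5 y -0.4
yaw 0.2087 199.3
yaw 0.2034 200.6
709
```

View pics/d.png

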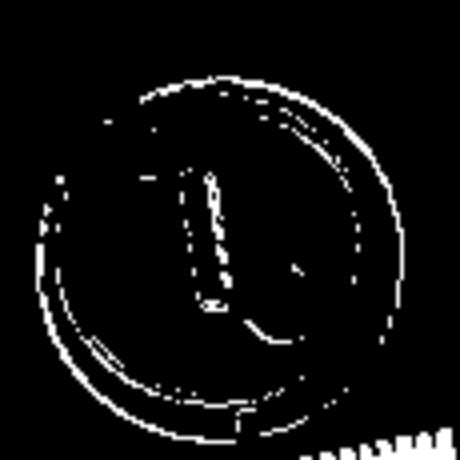

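View pics/t42.png

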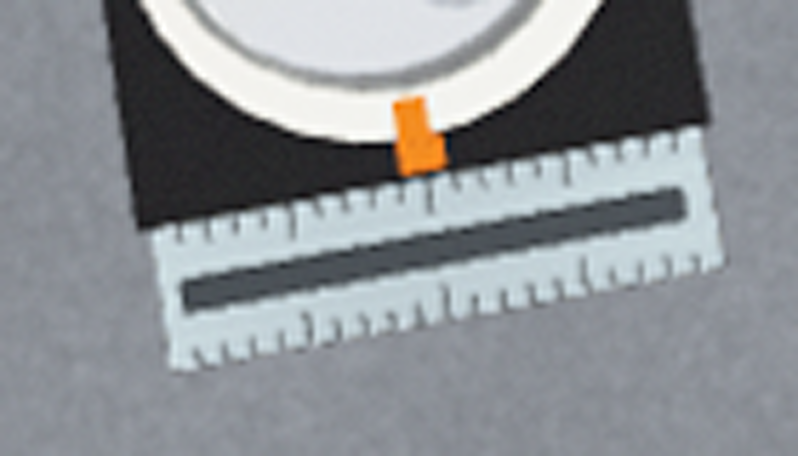

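Run:
```python
from h import *
c,s=snap("side","s42"); a=cv2.imread("pics/side0.png")[245:345,280:395];b=cv2.imread("pics/s42.png")[245:345,280:395]
cv2.imwrite("pics/cmp.png",cv2.resize(np.hstack([a,b]),None,fx=3.4,fy=3.4,interpolation=cv2.INTER_CUBIC))
# flange shift by template: left strip and right strip
for n,(x0,x1,y0,y1) in dict(left=(4,30,20,80),right=(80,105,20,80),front=(30,80,55,90),roof=(30,75,8,45)).items():
    t=a[y0+4:y1-4,x0+3:x1-3]; m=cv2.matchTemplate(b[y0:y1,x0:x1],t,cv2.TM_CCOEFF_NORMED); print(n,np.array(np.unravel_index(m.argmax(),m.shape))-[4,3],m.max().round(3))
```

```text
left [0 0] 0.984
right [0 0] 0.951
front [ 0 -1] 0.96
roof [ 0 -1] 0.958
```

View pics/cmp.png

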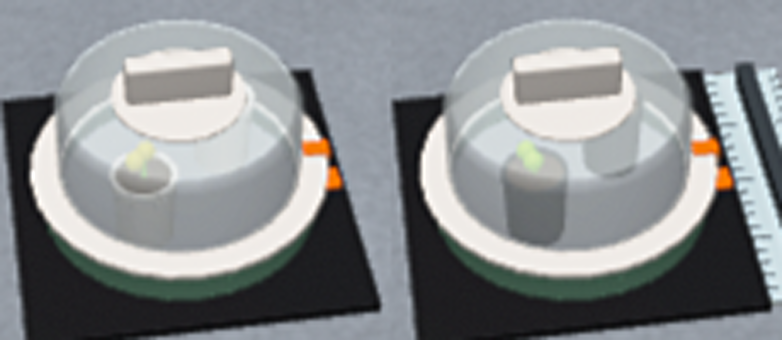

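Compared with the start picture, the lid sits at the same height all round, with no vertical shift on any side. Its sideways offset is within a pixel (about 2 mm). Handing in.

```bash
python3 -c "
from plant import r
print(r.hand_in()); print(r.sense()['time'])"
```

```text
the job is handed in; nothing more can be done
None
the job is handed in; nothing more can be done
```

The changeover is done and handed in at about 68 s; no verdict was reported.

- **Pots:** Both white pots stand upright in the blue tray, and both black pots stand upright on the dish floor. Only two of each colour were present.
- **Lid:** I set it on the rim with the key about 37 mm to one side of the notch, with roughly 7 N resting on the rim. I then turned it until the rim no longer carried it. The last 7 mm I lowered it in the gripper rather than letting it fall. It sits at the same height all round as in the start picture, within a pixel (about 2 mm) sideways.
- **Rule:** It lies flush along the front edge. My last measurement put it at base x −130.5 mm and y −0.4 mm, parallel to the edge within about 0.006 rad, with the robot clear of everything.
- **Bystanders:** The big pot, bottle and caddy show no movement in the pictures.

Three things disagreed with the description or my plan:

- **Fingertips:** They ended roughly 25 mm behind the reported TCP, so my first grip on the lid handle closed on nothing. I measured the offset in the pictures and used it from then on.
- **Gripper width:** The shut gripper's knuckles were too wide to place the rule flush beside the dome. I set it down about 20 mm short and pushed it home with the fingers.
- **Knocks:** I saw no sign of anything being knocked aside during the run.

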